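# Weigh the log pieces on the workshop's beam scale and crate them

### The arm

A 7-joint arm with a two-finger parallel gripper is mounted at the origin on the work surface. World frame = base frame: x ahead of the robot, y to its left, z up, the work surface at z = 0. Lengths are in m, angles in rad, forces in N, time in s.
With the tool pointing down it reaches from about 0.425 to 0.8 m from the base axis. Payload 8.3 kg.
Tool frame: the origin (TCP) lies at the very end of the fingers, on their centre line; the grasp point (between the pads) lies 19 mm behind it (tcp_to_grasp is the distance from the TCP to the grasp point, in m); x points along the fingers, y is the direction in which the jaws open and shut, and the axes are right-handed (so a half turn about x gives the same grasp; the last joint's range is limited). The gripper opens to 85 mm and grips with 20 to 120 N. Pads are 22 mm wide; open, the fingers measure 114 mm over their backs; the gripper's body (76 mm by 85 mm) begins 54 mm behind the grasp point. The pads swing forward as they close: fully open they stand 13 mm farther back than shut.
Start: joints at [1.257, 0.383, 0.016, 1.37, -0.006, 1.388, -0.046], TCP at [0.155, -0.605, 0.231] pointing down, gripper open.
Joint ranges: [-2.95, 2.95], [-0.25, 2.06], [-1.52, 1.56], [0.18, 2.33], [-1.44, 4.58], [0.02, 2.06], [-3.01, 3.01]. Speed limits (rad/s): [2.39, 2.39, 3.01, 3.01, 3.14, 3.14, 3.14].

### API

Orientations are given as [roll, pitch, yaw] about the fixed x, y, z axes, in that order (R = Rz(yaw) Ry(pitch) Rx(roll)).
In Python, from workcell import * gives the robot as it stands.
- The arm moves only by the shell command python3 -m creep 'ROWS' [FORCE]. ROWS is JSON, a list of rows, each an object with "linear": the shift along the tool's x, y, z scaled (see below), a list of three; "rot": the turn, a rotation vector about the tool's x, y, z scaled (see below), a list of three; "fingers": the closure, from 0 (fully open) to 1 (shut). A call has 1 to 8 rows; each row is the pose to reach, as a shift and turn from the pose commanded when the call began, along the tool's axes at that moment; what a row does not reach only later rows make up. The controller multiplies each number of a shift by 100 cm and each number of a turn by pi/4 rad. A row lasts 1/10 s, in which the tool goes at most 50 mm and 8.59 degrees, less where a joint would pass 70% of its speed; a pose out of reach is approached as far as the arm can. A call with a number of a shift or a turn outside -1 to 1 is refused whole. A call with a gripper value outside its range is refused whole. The fingers move at their own pace and stop on an object; FORCE is the grip in N (left out, the last holds). Time passes only in rows, so rows that repeat a pose let the fingers close. It gives the time, the measured TCP pose, the force and the opening at its end, in the units of the state.
- observe(): the state, without advancing time (a new reading comes with each control period).
- get_image(name): name is "scene" or "top"; returns a dict with "img" (420x560x3 uint8, red, green, blue), "fx", "fy", "cx", "cy" (pixels), "cam_to_world" (4x4, takes a point from camera to world coordinates). Camera axes: x right, y down, z forward; pixel columns grow to the right and rows downward; lengths in m; the calibration is good to about 2 mm. A picture is of the moment at which its call begins. There is no depth.
- sign_off(): hands the job in, once; it reports no verdict.
The state is a dict: "t": time; "qpos": joint angles; "joint_vel": joint speeds; "joint_torque": joint torques, N m; "ee_pos": TCP position; "tcp_rot": TCP orientation; "wrist_force": force on the tool from outside, world axes, zero at the start; "moment": the same for the moment, N m; "finger_gap": finger opening in m.
Only numpy, scipy, OpenCV 4.12 (cv2) and the standard library are available. Lean on these libraries where they do the work, as an engineer would, in place of code of your own. Each camera call takes 0.05 s, during which the arm holds its last target.

### The job

Weigh all the half-round log pieces together: with the beam still locked, lay every piece in the scale's hanging pan, then lift the red spring knob, slide the lock one notch away from the beam and let the knob drop fully in. Slide the brass poise along the free beam until, with your hand off, the red pointer comes to rest in the green band; then slide the lock back to its first notch so that the knob drops in and the beam is held again, and only then move the logs from the pan into the plywood crate. Do not shove the other things on the table about.

Things in the scene. Friction and masses are not known exactly. Their poses are not given: they have to be found in the camera images.
- scale: the fixed part of the beam scale: grey base plate 80 x 460 mm, 12 mm thick, along its own y. Origin on the table under the pivot of the blue beam (pivot 120 mm up); own +y points to the pan, own -y to the poise and then the lock. Turned up to 0.08 rad about the vertical
- pan: open steel tray swinging on trunnions between the beam's two prongs. Origin on the trunnion axis, 120 mm up, 145 mm from the pivot. Inside 220 (own x) x 150 mm (own y); floor 50, rim 8 mm below the origin. Floor ribs 8 mm high, 18 to 20 wide, leave three lanes 48 mm wide along y, one per log, centred at x -66, 0, +66 mm. Prongs at x +-130 mm, crossbar 99 mm off on the pivot side
- crate: open plywood crate on the table for weighed logs, fixed, 225 (own x) x 160 (own y) x 45 mm high, walls 8 mm; origin centre of underside, inner floor 8 mm up. Takes the logs side by side along own y, at x -66, 0, +66 mm
- beam (a joint): beam angle (rad): 0 level, positive = pan side up (poise too far out), negative = pan down; stops at +-0.1. Level = red pointer, 240 mm from the pivot, within the green band (+-6 mm, +-0.025 rad) of the white post at the tail. Free, it settles in about 2 s; 1 mm of poise travel changes the settled angle by 0.0055 rad, so beyond about 18 mm off balance it lies on a stop
- poise (a joint): travel of the brass poise along the beam (m): 0 nearest the pivot (45 mm from it), growing outwards, away from the pan, to 0.170. Stays where it is left (about 2 N of friction). Weighs 450 g; with the pan empty the beam balances near 0. Two or three logs balance somewhere between 0.05 and 0.165
- poise_knob (a point): centre of the black upright knob on the poise, 26 mm diameter, 40 mm high, 171 mm above the table with the beam level; the poise's brass block (40 mm across the beam, 36 mm along it) begins 27 mm below it. Grip from above and slide along the beam (the scale's y)
- carriage (a joint): travel of the lock carriage on its rail (m): 0 = LOCKED notch (orange fork holds the tongue at the beam's tail, beam held level), 0.050 = WEIGH notch (away from the beam, the scale's -y; beam free). End stops at -0.003 and 0.053; about 2 N of friction. The fork's lips catch the tongue only if the beam is within about 0.03 rad of level
- plunger (a joint): lift of the spring index plunger in the carriage (m): 0 = fully in a notch, 0.018 = pulled right up. The carriage slides only when it is up more than 0.012; let go between notches it rides on the rail at 0.011. The spring pushes it down with 4 to 6.5 N. The notch leaves the carriage 1.5 mm of play
- index_knob (a point): centre of the red upright knob of the index plunger, 24 mm diameter, 38 mm high; 124 mm above the table with the plunger down; moves with carriage and plunger. Under it a thin stem. The fork's post (30 mm wide, top 150 mm up) stands 30 mm from the knob's axis on the beam side: grip from above, fingers closing along the scale's x
- log1: half-round piece of branch with bark, 120 mm long (own y), 36 mm wide (own x), 36 mm high (sides upright to 20 mm, domed above) (own z), flat pale face below; 80 to 165 g, each one different. Origin: centre of the flat face. Two or three of log1..log3 are present in a run (the others read None)
- log2: half-round piece of branch with bark, 120 mm long (own y), 36 mm wide (own x), 36 mm high (sides upright to 20 mm, domed above) (own z), flat pale face below; 80 to 165 g, each one different. Origin: centre of the flat face. Two or three of log1..log3 are present in a run (the others read None)
- log3: half-round piece of branch with bark, 120 mm long (own y), 36 mm wide (own x), 36 mm high (sides upright to 20 mm, domed above) (own z), flat pale face below; 80 to 165 g, each one different. Origin: centre of the flat face. Two or three of log1..log3 are present in a run (the others read None)
- round1: bystander: slice of trunk with bark, 96 mm diameter, 22 mm thick; origin centre of underside
- round2: bystander: slice of trunk with bark, 76 mm diameter, 18 mm thick; origin centre of underside
- coil: bystander: ring of wire, 120 mm outside diameter, 18 mm high; origin centre of underside
- clay_pot: bystander: terracotta pot, 110 mm rim diameter, 95 mm high; origin centre of underside
- nursery_pot: bystander: black plastic pot, 110 mm rim diameter, 120 mm high; origin centre of underside
- glue: bystander: white bottle with a red cap, 48 mm diameter, 130 mm high; origin centre of underside

How it is judged:
On the way, in this order (a step that is already met when the one before it is completed fails the run):
1. all the logs lie in the pan, let go, while the beam is locked (lock in its first notch, knob down) (x of log1 in the frame of pan between -0.11 and 0.11 m and y of log1 in the frame of pan between -0.074 and 0.074 m and z of log1 in the frame of pan between -0.065 and 0 m and x of log2 in the frame of pan between -0.11 and 0.11 m and y of log2 in the frame of pan between -0.074 and 0.074 m and z of log2 in the frame of pan between -0.065 and 0 m and x of log3 in the frame of pan between -0.11 and 0.11 m and y of log3 in the frame of pan between -0.074 and 0.074 m and z of log3 in the frame of pan between -0.065 and 0 m and contact force between the fingers and log1 below 0.3 N and contact force between the fingers and log2 below 0.3 N and contact force between the fingers and log3 below 0.3 N and value of joint carriage between -0.004 and 0.004 m and value of joint plunger below 0.004 m), for 0.3 s.
2. with the lock in the weigh notch (knob down), the logs in the pan and the robot off the scale, the beam rests level, the pointer in the green band (x of log1 in the frame of pan between -0.11 and 0.11 m and y of log1 in the frame of pan between -0.074 and 0.074 m and z of log1 in the frame of pan between -0.065 and 0 m and x of log2 in the frame of pan between -0.11 and 0.11 m and y of log2 in the frame of pan between -0.074 and 0.074 m and z of log2 in the frame of pan between -0.065 and 0 m and x of log3 in the frame of pan between -0.11 and 0.11 m and y of log3 in the frame of pan between -0.074 and 0.074 m and z of log3 in the frame of pan between -0.065 and 0 m and value of joint carriage between 0.046 and 0.054 m and value of joint plunger below 0.004 m and value of joint beam between -0.025 and 0.025 rad and velocity of joint beam between -0.03 and 0.03 rad/s and contact force between each of the fingers, the arm and scale below 0.2 N), for 0.8 s.
3. the lock is back in its first notch with the knob down, all the logs still in the pan (x of log1 in the frame of pan between -0.11 and 0.11 m and y of log1 in the frame of pan between -0.074 and 0.074 m and z of log1 in the frame of pan between -0.065 and 0 m and x of log2 in the frame of pan between -0.11 and 0.11 m and y of log2 in the frame of pan between -0.074 and 0.074 m and z of log2 in the frame of pan between -0.065 and 0 m and x of log3 in the frame of pan between -0.11 and 0.11 m and y of log3 in the frame of pan between -0.074 and 0.074 m and z of log3 in the frame of pan between -0.065 and 0 m and value of joint carriage between -0.004 and 0.004 m and value of joint plunger below 0.004 m and value of joint beam between -0.025 and 0.025 rad), for 0.3 s.
At the end, for the whole second after the job is handed in: All the logs present lie in the crate; the lock carriage is back at its first notch (within 4 mm) with the plunger dropped in (lift under 4 mm); the beam is level (within 0.025 rad) and at rest; the robot touches neither scale nor logs (x of log1 in the frame of crate between -0.104 and 0.104 m and y of log1 in the frame of crate between -0.071 and 0.071 m and z of log1 in the frame of crate between -0.005 and 0.055 m and x of log2 in the frame of crate between -0.104 and 0.104 m and y of log2 in the frame of crate between -0.071 and 0.071 m and z of log2 in the frame of crate between -0.005 and 0.055 m and x of log3 in the frame of crate between -0.104 and 0.104 m and y of log3 in the frame of crate between -0.071 and 0.071 m and z of log3 in the frame of crate between -0.005 and 0.055 m and value of joint carriage between -0.004 and 0.004 m and value of joint plunger below 0.004 m and value of joint beam between -0.025 and 0.025 rad and velocity of joint beam between -0.03 and 0.03 rad/s and contact force between the fingers and log1 below 0.3 N and contact force between the fingers and log2 below 0.3 N and contact force between the fingers and log3 below 0.3 N and contact force between each of the fingers, the arm and scale below 0.2 N).
It fails at once if a bystander (trunk slice, wire ring, pot, bottle) is moved more than 40 mm (distance of any of round1, round2, coil, clay_pot, nursery_pot, glue from where it was at the start of the episode above 0.04 m).
Of log1, log2, log3 only 2 to 3 are there at a start; the rules pass over those that are not, and their reading is None.
At some moment in a run one of log1, log2, log3 may be knocked a few centimetres aside while the robot is not near it.
Once in a run the grip may slacken for a moment while it holds something.
It also fails if it takes over 210 s, if anything falls off the work surface, if the arm or the gripper's body presses on something with over 40 N, if the wrist force passes 120 N, or if a joint passes its speed limit or range.

## Working session

There is one attempt and no reset: what is moved stays moved. The work goes in short steps, Python scripts to look and compute and a shell command to move; the robot and the scene stay as the last step left them, time stands still between calls to the robot, and variables do not carry over. Pictures are saved under pics/ and viewed, and the job is handed in when it is done.

```bash
ls; mkdir -p pics
cat > h.py <<'E'
from workcell import *
import numpy as np, cv2, json
def snap(name, fn):
    d=get_image(name); cv2.imwrite('pics/'+fn, cv2.cvtColor(d['img'],cv2.COLOR_RGB2BGR)); return d
def ray(d,u,v):
    T=np.array(d['cam_to_world']); r=T[:3,:3]@np.array([(u-d['cx'])/d['fx'],(v-d['cy'])/d['fy'],1.]); return T[:3,3],r
def onz(d,u,v,z):
    o,r=ray(d,u,v); return o+r*(z-o[2])/r[2]
def proj(d,p):
    T=np.array(d['cam_to_world']); c=T[:3,:3].T@(np.array(p)-T[:3,3]); return d['fx']*c[0]/c[2]+d['cx'],d['fy']*c[1]/c[2]+d['cy']
E
python3 - <<'E'
from h import *
s=observe(); print({k:np.round(v,3) for k,v in s.items()})
for n in('scene','top'):
    d=snap(n,n+'0.png'); print(n,d['fx'],d['cx'],d['cy'],np.round(d['cam_to_world'],3).tolist())
E
```

```text
pics
{'t': np.float64(0.0), 'qpos': array([ 1.257,  0.384,  0.016,  1.371, -0.006,  1.388, -0.047]), 'joint_vel': array([-0.   ,  0.001,  0.   ,  0.001,  0.001,  0.001,  0.001]), 'joint_torque': array([-1.0000e-03, -6.2760e+01,  8.4400e-01, -3.7182e+01,  1.7000e-02,
        1.4000e-02, -0.0000e+00]), 'ee_pos': array([ 0.155, -0.605,  0.23 ]), 'tcp_rot': array([-1.563,  1.569,  1.829]), 'wrist_force': array([ 0.167,  0.562, -0.028]), 'moment': array([-0.008, -0.023,  0.001]), 'finger_gap': np.float64(0.086)}
scene 415.19431170658856 284.0307358806454 200.63887302263595 [[0.357, 0.692, -0.628, 1.295], [0.934, -0.276, 0.227, -0.243], [-0.016, -0.667, -0.745, 0.994], [0.0, 0.0, 0.0, 1.0]]
top 387.11999498654404 281.3715809437967 205.43686309264103 [[-0.051, -0.97, 0.237, 0.38], [-0.999, 0.05, -0.007, 0.029], [-0.005, -0.237, -0.971, 1.025], [0.0, 0.0, 0.0, 1.0]]
```

View pics/scene0.png

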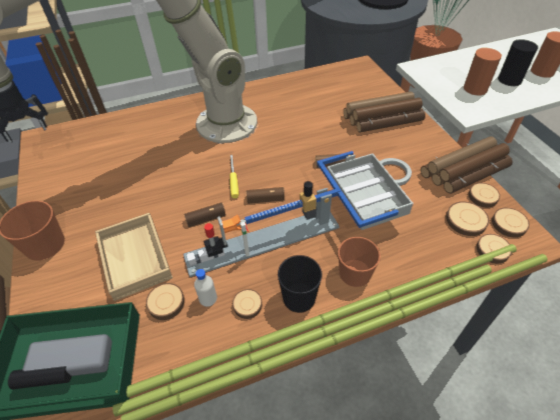

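View pics/top0.png

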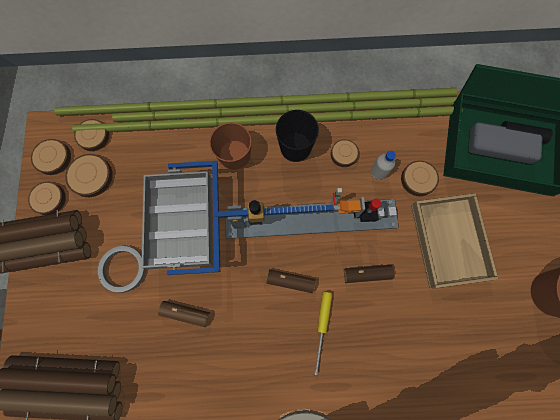

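The pictures show three logs, at top-view pixels (185,313), (292,281) and (370,273). The pan is at (180,220), the crate at (455,240) and the red knob at (376,204). I'll measure them by colour mask and corners.

Run:
```python
from h import *
d=get_image('top')
im=cv2.cvtColor(d['img'],cv2.COLOR_RGB2BGR)
a=cv2.resize(im[150:335,130:330],None,fx=4,fy=3.2,interpolation=cv2.INTER_CUBIC); 
cv2.imwrite('pics/topL.png',cv2.resize(im[155:295,130:330],None,fx=4,fy=4,interpolation=cv2.INTER_CUBIC))
cv2.imwrite('pics/topR.png',cv2.resize(im[155:295,310:510],None,fx=4,fy=4,interpolation=cv2.INTER_CUBIC))
cv2.imwrite('pics/topB.png',cv2.resize(im[255:335,140:410],None,fx=2.9,fy=2.9,interpolation=cv2.INTER_CUBIC))
```

```text
(no output)
```

View pics/topL.png

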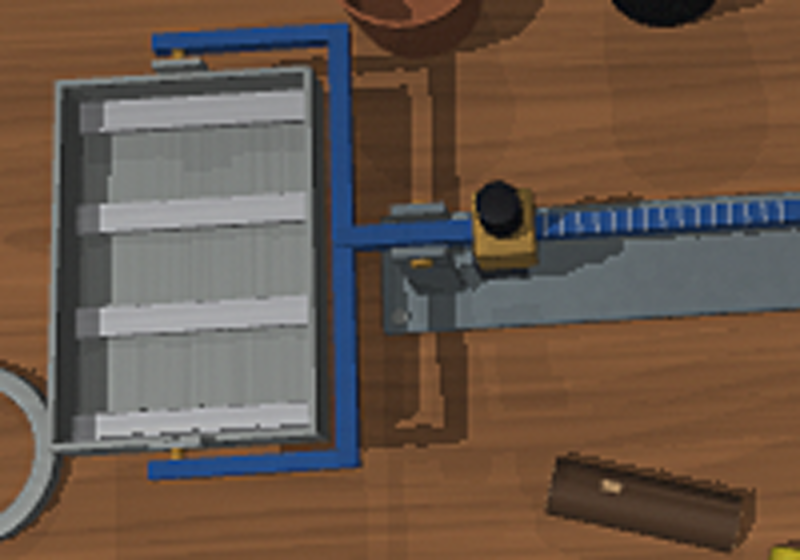

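View pics/topR.png

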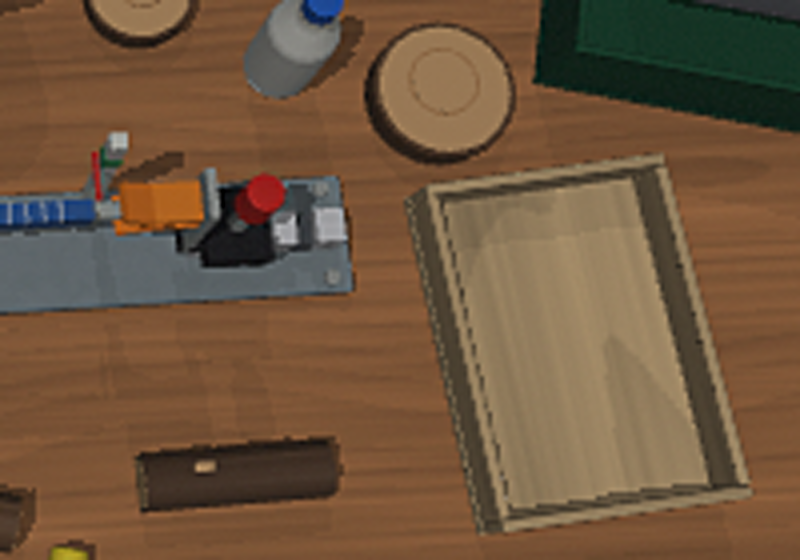

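View pics/topB.png

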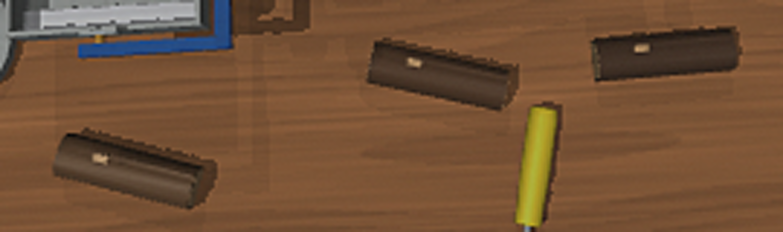

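```bash
cat > meas.py <<'E'
from h import *
def P(d,pts,off,s,z): return np.array([onz(d,off[0]+(x+.5)/s-.5,off[1]+(y+.5)/s-.5,z) for x,y in pts])
def logs(d,z=0.02,box=None):
    im=cv2.cvtColor(d['img'],cv2.COLOR_RGB2HSV).astype(int)
    h,s,v=im[...,0],im[...,1],im[...,2]
    m=((v<85)&(v>25)&(h<20)&(s>50)).astype(np.uint8)*255
    m=cv2.morphologyEx(m,cv2.MORPH_OPEN,np.ones((5,5)))
    out=[]
    for c in cv2.findContours(m,cv2.RETR_EXTERNAL,cv2.CHAIN_APPROX_NONE)[0]:
        a=cv2.contourArea(c)
        if 300<a<1500:
            r=cv2.minAreaRect(c); b=cv2.boxPoints(r)
            out.append((r,a,np.array([onz(d,*p,z) for p in b])))
    return out
E
python3 - <<'E'
from meas import *
d=get_image('top')
p=P(d,[(57,83),(312,68),(322,440),(52,450)],(130,155),4,0.112)
print('pan',p[:,:2].round(3).tolist(),p.mean(0).round(3))
f=P(d,[(152,43),(348,28),(358,465),(150,470)],(130,155),4,0.12); print('prongs',f[:,:2].round(3).tolist())
print('knob top',P(d,[(497,200)],(130,155),4,0.191).round(3))
p=P(d,[(427,190),(662,157),(748,490),(505,530)],(310,155),4,0.045)
print('crate',p[:,:2].round(3).tolist(),p.mean(0).round(3))
print('red',P(d,[(261,194)],(310,155),4,0.143).round(3))
bp=np.vstack([P(d,[(387,330)],(130,155),4,0.012),P(d,[(352,290),(337,178)],(310,155),4,0.012)]); print('base',bp.round(3).tolist())
for r,a,b in logs(d): 
    e=b; c=b.mean(0); L=[b[1]-b[0],b[2]-b[1]]; l=max(L,key=np.linalg.norm); w=min(L,key=np.linalg.norm)
    print(np.round(r[0],1),a,c.round(3),np.linalg.norm(l).round(3),np.linalg.norm(w).round(3),np.degrees(np.arctan2(-l[0],l[1])).round(1))
E
```

```text
pan [[0.697, 0.359], [0.699, 0.201], [0.469, 0.197], [0.471, 0.355]] [0.584 0.278 0.112]
prongs [[0.717, 0.299], [0.721, 0.177], [0.453, 0.175], [0.456, 0.295]]
knob top [[0.588 0.084 0.191]]
crate [[0.61, -0.329], [0.624, -0.486], [0.408, -0.503], [0.392, -0.349]] [ 0.508 -0.417  0.045]
red [[ 0.589 -0.196  0.143]]
base [[0.549, 0.172, 0.012], [0.552, -0.283, 0.012], [0.629, -0.282, 0.012]]
[ 57.4 414.9] 357.0 [0.143 0.578 0.02 ] 0.137 0.016 174.3
[431.5 392. ] 788.5 [ 0.149 -0.312  0.02 ] 0.156 0.04 177.2
[292.4 280.3] 655.5 [0.428 0.004 0.02 ] 0.13 0.041 165.1
[545. 292.] 996.5 [ 0.367 -0.631  0.02 ] 0.12 0.071 77.5
[369.7 273. ] 635.5 [ 0.436 -0.194  0.02 ] 0.123 0.039 -178.2
[ 30.5 264.2] 384.5 [0.503 0.678 0.02 ] 0.138 0.022 -173.3
[225.  193.5] 368.5 [0.667 0.172 0.02 ] 0.092 0.038 88.8
[240.1 169.2] 641.5 [0.735 0.129 0.02 ] 0.186 0.095 -113.8
[228.1 139.8] 789.5 [0.822 0.161 0.02 ] 0.11 0.095 -139.6
```

```bash
cat >> meas.py <<'E'
def loglist(d,x0=140,x1=420,y0=262,y1=345,z=0.02,T=None):
    im=d['img'].astype(int); r,g,b=im[...,0],im[...,1],im[...,2]
    m=((r<100)&(r-b<45)&(r>g)).astype(np.uint8)*255
    M=np.zeros_like(m); M[y0:y1,x0:x1]=m[y0:y1,x0:x1]
    M=cv2.morphologyEx(M,cv2.MORPH_CLOSE,np.ones((3,3))); M=cv2.morphologyEx(M,cv2.MORPH_OPEN,np.ones((5,5)))
    cv2.imwrite('pics/mask.png',M)
    out=[]
    for c in cv2.findContours(M,cv2.RETR_EXTERNAL,cv2.CHAIN_APPROX_NONE)[0]:
        a=cv2.contourArea(c)
        if a<250: continue
        q=np.array([onz(d,*p[0],z)[:2] for p in c],np.float32)
        rr=cv2.minAreaRect(q); b=cv2.boxPoints(rr); L=[b[1]-b[0],b[2]-b[1]]; l=max(L,key=np.linalg.norm)
        if l[1]<0:l=-l
        out.append((np.mean(c[:,0],0).round(1),a,np.round(rr[0],4),np.round(sorted(rr[1]),3),np.degrees(np.arctan2(-l[0],l[1])).round(1)))
    return out
def tool():
    from scipy.spatial.transform import Rotation as R
    s=observe(); return np.array(s['ee_pos']),R.from_euler('xyz',s['tcp_rot']),s
def plan(x,y,z,jaw):
    """jaw: world angle (deg) of tool y, mod 180; tool x down. prints linear & rot numbers"""
    from scipy.spatial.transform import Rotation as R
    p,r,s=tool(); best=None
    for k in (0,180):
        a=np.radians(jaw+k); X=np.array([0,0,-1.]);Y=np.array([np.cos(a),np.sin(a),0]);Z=np.cross(X,Y)
        rv=(r.inv()*R.from_matrix(np.c_[X,Y,Z])).as_rotvec()
        if best is None or np.linalg.norm(rv)<np.linalg.norm(best): best=rv
    lin=r.inv().apply(np.array([x,y,z])-p)
    print('t %.1f'%s['t'],'pos',p.round(4),'jaw %.1f'%np.degrees(np.arctan2(*r.apply([0,1,0])[[1,0]])),'lin',lin.round(4).tolist(),'rot',(best/(np.pi/4)).round(3).tolist(),'deg %.1f'%np.degrees(np.linalg.norm(best)),'q7 %.2f'%s['qpos'][6],'q1 %.2f'%s['qpos'][0],'gap %.3f'%s['finger_gap'],'F',np.round(s['wrist_force'],1))
E
python3 - <<'E'
from meas import *
d=get_image('top')
for o in loglist(d): print(o)
p,r,s=tool(); print(r.as_matrix().round(2).tolist())
plan(0.436,-0.194,0.2,0)
E
```

```text
(array([184.6, 312.6]), 853.0, array([0.3618, 0.2748]), array([0.044, 0.139]), np.float32(-16.3))
(array([291. , 279.6]), 712.0, array([0.4284, 0.0052]), array([0.042, 0.128]), np.float32(-14.8))
(array([368.2, 273. ]), 668.0, array([ 0.4359, -0.1923]), array([0.039, 0.128]), np.float32(1.4))
[[-0.0, 0.25, -0.97], [0.0, -0.97, -0.25], [-1.0, -0.0, -0.0]]
t 0.2 pos [ 0.1551 -0.6052  0.2308] jaw -75.6 lin [0.0311, -0.3286, -0.3742] rot [-1.681, -0.001, 0.001] deg 75.6 q7 -0.05 q1 1.26 gap 0.086 F [0.2 0.  0.1]
```

View pics/mask.png

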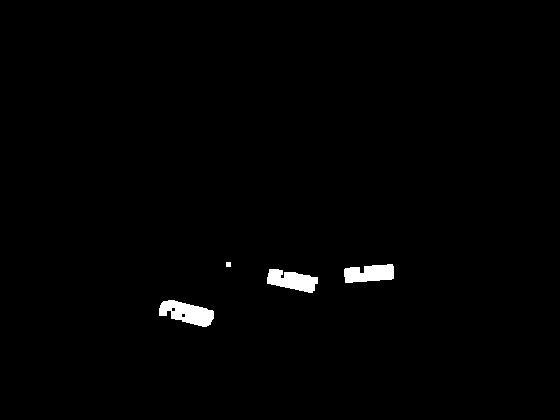

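```bash
python3 -m creep '[{"linear":[0,-0.329,-0.374],"rot":[-1,0,0],"fingers":0},{"linear":[0,-0.329,-0.374],"rot":[-1,0,0],"fingers":0},{"linear":[0,-0.329,-0.374],"rot":[-1,0,0],"fingers":0},{"linear":[0,-0.329,-0.374],"rot":[-1,0,0],"fingers":0},{"linear":[0,-0.329,-0.374],"rot":[-1,0,0],"fingers":0},{"linear":[0,-0.329,-0.374],"rot":[-1,0,0],"fingers":0},{"linear":[0,-0.329,-0.374],"rot":[-1,0,0],"fingers":0},{"linear":[0,-0.329,-0.374],"rot":[-1,0,0],"fingers":0}]' 40; python3 -c "
from meas import *
plan(0.436,-0.1935,0.2,1.4)"
```

```text
t: 1.05
ee_pos: [0.3812, -0.2731, 0.2315]
tcp_rot: [0.992, 1.57, -1.113]
wrist_force: [0.8, -0.8, -0.3]
finger_gap: 0.0853
t 1.1 pos [ 0.3812 -0.2731  0.2315] jaw -30.6 lin [0.0315, 0.0066, -0.0965] rot [-0.712, 0.001, -0.001] deg 32.0 q7 -0.00 q1 0.90 gap 0.085 F [ 0.8 -0.8 -0.3]
```

```bash
python3 -m creep '[{"linear":[0.03,0.007,-0.0965],"rot":[-0.71,0,0],"fingers":0},{"linear":[0.03,0.007,-0.0965],"rot":[-0.71,0,0],"fingers":0},{"linear":[0.03,0.007,-0.0965],"rot":[-0.71,0,0],"fingers":0},{"linear":[0.03,0.007,-0.0965],"rot":[-0.71,0,0],"fingers":0},{"linear":[0.03,0.007,-0.0965],"rot":[-0.71,0,0],"fingers":0},{"linear":[0.03,0.007,-0.0965],"rot":[-0.71,0,0],"fingers":0}]'; python3 -c "
from meas import *
d=get_image('top')
for o in loglist(d): print(o)
plan(0.436,-0.1935,0.008,1.4)
snap('scene','s1.png')"
```

```text
t: 1.65
ee_pos: [0.4356, -0.1957, 0.2013]
tcp_rot: [1.641, 1.571, 0.09]
wrist_force: [-0.4, 0.2, -0.0]
finger_gap: 0.0855
(array([189. , 312.2]), 588.0, array([0.3619, 0.2751]), array([0.044, 0.136]), np.float32(-16.3))
(array([289.7, 279.5]), 673.5, array([0.4286, 0.0081]), array([0.042, 0.122]), np.float32(-13.8))
(array([367.5, 273.4]), 640.5, array([ 0.4359, -0.191 ]), array([0.039, 0.126]), np.float32(1.2))
(array([412.7, 278.4]), 403.5, array([ 0.4113, -0.2926]), array([0.051, 0.099]), np.float32(83.0))
t 1.7 pos [ 0.4355 -0.1958  0.2014] jaw 1.1 lin [0.1934, 0.0005, -0.0023] rot [-0.007, 0.0, -0.0] deg 0.3 q7 0.33 q1 0.80 gap 0.085 F [-0.5  0.5 -0.2]
```

```bash
python3 -m creep '[{"linear":[0.05,0.0005,-0.003],"rot":[0,0,0],"fingers":0},{"linear":[0.1,0.0005,-0.003],"rot":[0,0,0],"fingers":0},{"linear":[0.14,0.0005,-0.003],"rot":[0,0,0],"fingers":0},{"linear":[0.175,0.0005,-0.003],"rot":[0,0,0],"fingers":0},{"linear":[0.195,0.0005,-0.003],"rot":[0,0,0],"fingers":0},{"linear":[0.195,0.0005,-0.003],"rot":[0,0,0],"fingers":0}]'; python3 -c "
from meas import *
plan(0.436,-0.1935,0.008,1.4)
snap('scene','s2.png')"
```

```text
t: 2.35
ee_pos: [0.4338, -0.1918, 0.0037]
tcp_rot: [-2.094, 1.565, 2.64]
wrist_force: [0.9, -0.3, 0.9]
finger_gap: 0.0854
t 2.4 pos [ 0.4338 -0.1918  0.0037] jaw 1.2 lin [-0.0043, 0.0021, 0.0017] rot [-0.005, -0.004, 0.006] deg 0.4 q7 0.20 q1 0.74 gap 0.085 F [ 0.9 -0.3  0.9]
```

View pics/s2.png

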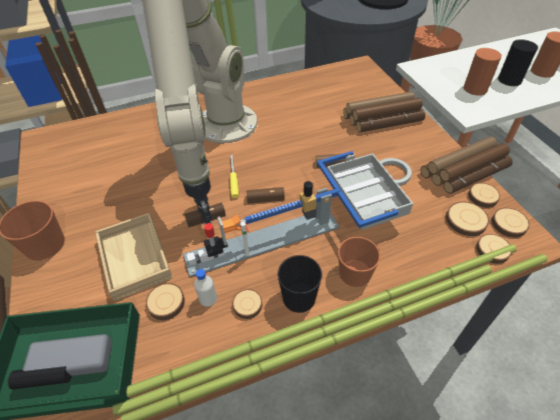

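The gripper straddles the right-hand log at scene pixel (205,213). I'll close the fingers on it and lift.

```bash
python3 -m creep '[{"linear":[-0.003,0.002,0],"rot":[0,0,0],"fingers":0.3},{"linear":[-0.003,0.002,0],"rot":[0,0,0],"fingers":1},{"linear":[-0.003,0.002,0],"rot":[0,0,0],"fingers":1},{"linear":[-0.003,0.002,0],"rot":[0,0,0],"fingers":1},{"linear":[-0.003,0.002,0],"rot":[0,0,0],"fingers":1},{"linear":[-0.003,0.002,0],"rot":[0,0,0],"fingers":1},{"linear":[-0.003,0.002,0],"rot":[0,0,0],"fingers":1}]' 60
python3 -m creep '[{"linear":[-0.03,0,0],"rot":[0,0,0],"fingers":1},{"linear":[-0.08,0,0],"rot":[0,0,0],"fingers":1},{"linear":[-0.13,0,0],"rot":[0,0,0],"fingers":1},{"linear":[-0.18,0,0],"rot":[0,0,0],"fingers":1},{"linear":[-0.21,0,0],"rot":[0,0,0],"fingers":1},{"linear":[-0.21,0,0],"rot":[0,0,0],"fingers":1}]'
 python3 -c "
from meas import *
plan(0.65,0.2785,0.215,0.6)
snap('scene','s3.png')
for x in (0.65,.584,.518): plan(x,0.2785,0.215,0.6)"
```

```text
t: 3.1
ee_pos: [0.4389, -0.1929, 0.0107]
tcp_rot: [0.899, 1.569, -0.649]
wrist_force: [-2.5, 0.4, 10.1]
finger_gap: 0.0341
t: 3.7
ee_pos: [0.4405, -0.1932, 0.2247]
tcp_rot: [1.024, 1.561, -0.523]
wrist_force: [0.0, -0.2, -0.9]
finger_gap: 0.0342
t 3.7 pos [ 0.4405 -0.1932  0.2247] jaw 1.3 lin [0.0092, 0.2202, -0.4668] rot [0.016, 0.006, -0.01] deg 0.9 q7 0.33 q1 0.81 gap 0.034 F [ 0.  -0.2 -0.9]
t 3.8 pos [ 0.4392 -0.1929  0.2217] jaw 1.3 lin [0.0064, 0.2214, -0.4665] rot [0.016, 0.004, -0.006] deg 0.8 q7 0.33 q1 0.81 gap 0.034 F [ 0.  -0.1 -2. ]
t 3.8 pos [ 0.4392 -0.1929  0.2217] jaw 1.3 lin [0.0061, 0.1555, -0.468] rot [0.016, 0.004, -0.006] deg 0.8 q7 0.33 q1 0.81 gap 0.034 F [ 0.  -0.1 -2. ]
t 3.8 pos [ 0.4392 -0.1929  0.2217] jaw 1.3 lin [0.0058, 0.0895, -0.4695] rot [0.016, 0.004, -0.006] deg 0.8 q7 0.33 q1 0.81 gap 0.034 F [ 0.  -0.1 -2. ]
```

View pics/s3.png

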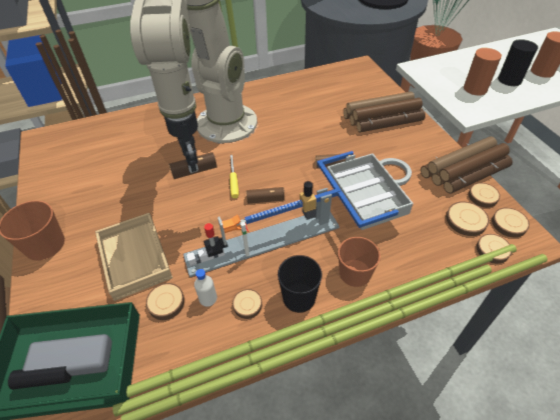

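```bash
python3 -m creep '[{"linear":[-0.03,0.221,-0.4665],"rot":[0,0,0],"fingers":1},{"linear":[-0.03,0.221,-0.4665],"rot":[0,0,0],"fingers":1},{"linear":[-0.03,0.221,-0.4665],"rot":[0,0,0],"fingers":1},{"linear":[-0.03,0.221,-0.4665],"rot":[0,0,0],"fingers":1},{"linear":[-0.03,0.221,-0.4665],"rot":[0.016,0,0],"fingers":1},{"linear":[-0.03,0.221,-0.4665],"rot":[0.016,0,0],"fingers":1},{"linear":[-0.03,0.221,-0.4665],"rot":[0.016,0,0],"fingers":1},{"linear":[-0.03,0.221,-0.4665],"rot":[0.016,0,0],"fingers":1}]'
 python3 -c "
from meas import *
plan(0.65,0.2785,0.22,0.6)"
```

```text
t: 4.55
ee_pos: [0.6006, 0.1737, 0.2405]
tcp_rot: [-1.25, 1.568, -2.811]
wrist_force: [1.1, 0.1, -0.5]
finger_gap: 0.0344
t 4.5 pos [0.6006 0.1737 0.2405] jaw 0.6 lin [0.0203, 0.0505, -0.1043] rot [-0.001, 0.001, 0.003] deg 0.2 q7 -0.53 q1 0.15 gap 0.034 F [ 1.1  0.1 -0.5]
```

```bash
python3 -m creep '[{"linear":[0.02,0.05,-0.1],"rot":[0,0,0],"fingers":1},{"linear":[0.02,0.05,-0.1],"rot":[0,0,0],"fingers":1},{"linear":[0.02,0.05,-0.1],"rot":[0,0,0],"fingers":1},{"linear":[0.02,0.05,-0.1],"rot":[0,0,0],"fingers":1},{"linear":[0.02,0.05,-0.1],"rot":[0,0,0],"fingers":1}]'
 python3 -c "
from meas import *
plan(0.65,0.2785,0.13,0.6)
snap('top','t4.png'); snap('scene','s4.png')
plan(0.65,0.2785,0.13,0.6)
"
```

```text
t: 5.05
ee_pos: [0.6491, 0.2724, 0.2208]
tcp_rot: [-1.061, 1.568, -2.621]
wrist_force: [-0.1, 0.0, -1.1]
finger_gap: 0.0345
t 5.0 pos [0.6491 0.2724 0.2208] jaw 0.6 lin [0.0907, 0.0012, -0.0062] rot [0.001, 0.002, 0.003] deg 0.2 q7 -0.65 q1 -0.07 gap 0.035 F [-0.1  0.  -1.1]
t 5.2 pos [0.6499 0.271  0.2224] jaw 0.5 lin [0.0924, 0.0002, -0.0076] rot [-0.002, 0.001, -0.0] deg 0.1 q7 -0.65 q1 -0.07 gap 0.034 F [ 0.   0.3 -0. ]
```

View pics/t4.png

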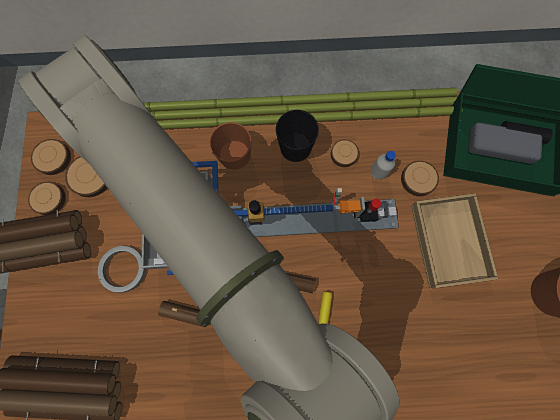

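View pics/s4.png

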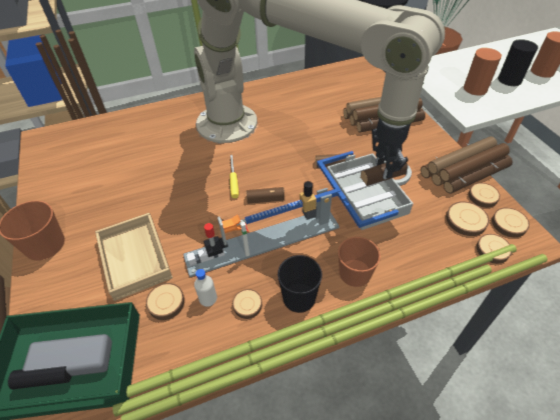

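The log is held level above the far lane of the pan, at scene (385,172). I'll lower it to TCP z of about 0.084.

```bash
python3 -m creep '[{"linear":[0.04,0,-0.008],"rot":[0,0,0],"fingers":1},{"linear":[0.08,0,-0.008],"rot":[0,0,0],"fingers":1},{"linear":[0.105,0,-0.008],"rot":[0,0,0],"fingers":1},{"linear":[0.12,0,-0.008],"rot":[0,0,0],"fingers":1},{"linear":[0.13,0,-0.008],"rot":[0,0,0],"fingers":1},{"linear":[0.13,0,-0.008],"rot":[0,0,0],"fingers":1}]'
 python3 -c "
from meas import *
plan(0.65,0.2785,0.083,0.6)
d=snap('scene','s5.png'); cv2.imwrite('pics/s5c.png',cv2.resize(cv2.cvtColor(d['img'],cv2.COLOR_RGB2BGR)[120:240,300:440],None,fx=5,fy=5,interpolation=cv2.INTER_CUBIC))
"
```

```text
t: 5.75
ee_pos: [0.6497, 0.2798, 0.0923]
tcp_rot: [-0.569, 1.57, -2.131]
wrist_force: [0.2, -0.5, -0.4]
finger_gap: 0.0345
t 5.8 pos [0.6497 0.2798 0.0923] jaw 0.5 lin [0.0093, 0.0003, 0.0013] rot [-0.001, 0.001, 0.0] deg 0.1 q7 -0.70 q1 -0.07 gap 0.035 F [ 0.2 -0.5 -0.4]
```

View pics/s5c.png

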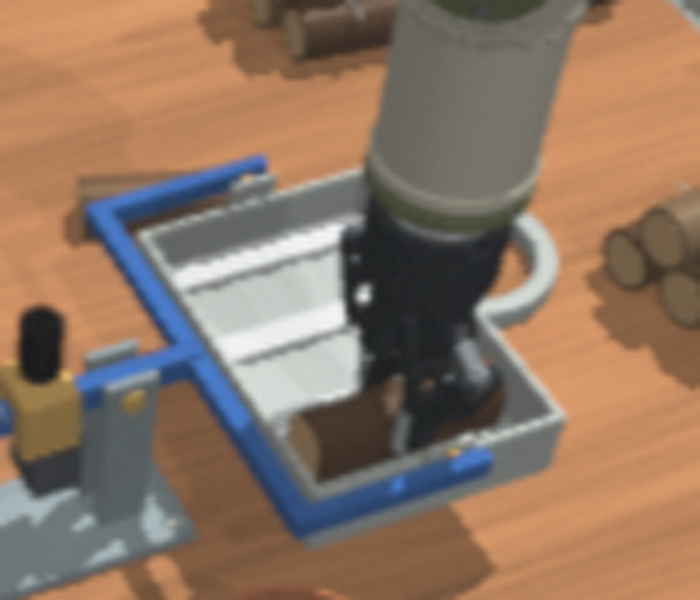

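```bash
python3 -m creep '[{"linear":[0.008,0,0.001],"rot":[0,0,0],"fingers":1},{"linear":[0.008,0,0.001],"rot":[0,0,0],"fingers":1},{"linear":[0.008,0,0.001],"rot":[0,0,0],"fingers":0.4},{"linear":[0.008,0,0.001],"rot":[0,0,0],"fingers":0.4},{"linear":[0.008,0,0.001],"rot":[0,0,0],"fingers":0.4},{"linear":[0.008,0,0.001],"rot":[0,0,0],"fingers":0.4}]'
python3 -m creep '[{"linear":[-0.03,0,0],"rot":[0,0,0],"fingers":0.4},{"linear":[-0.08,0,0],"rot":[0,0,0],"fingers":0.4},{"linear":[-0.13,0,0],"rot":[0,0,0],"fingers":0},{"linear":[-0.14,0,0],"rot":[0,0,0],"fingers":0},{"linear":[-0.14,0,0],"rot":[0,0,0],"fingers":0}]'
 python3 -c "
from meas import *
d=snap('scene','s6.png'); cv2.imwrite('pics/s6c.png',cv2.resize(cv2.cvtColor(d['img'],cv2.COLOR_RGB2BGR)[120:240,300:440],None,fx=5,fy=5,interpolation=cv2.INTER_CUBIC))
d=get_image('top')
for o in loglist(d): print(o)
plan(0.4286,0.0055,0.22,-14.5)
"
```

```text
t: 6.4
ee_pos: [0.6497, 0.28, 0.0849]
tcp_rot: [2.14, 1.57, 0.58]
wrist_force: [-0.5, 0.2, 0.5]
finger_gap: 0.051
t: 6.9
ee_pos: [0.6505, 0.2808, 0.2281]
tcp_rot: [2.039, 1.565, 0.478]
wrist_force: [0.0, -0.2, -0.2]
finger_gap: 0.0852
(array([382.2, 329.9]), 1153.5, array([ 0.2995, -0.2076]), array([0.073, 0.125]), np.float32(-2.9))
(array([177.6, 310.2]), 473.0, array([0.3688, 0.2989]), array([0.044, 0.088]), np.float32(-17.2))
(array([370.6, 295. ]), 360.0, array([ 0.3822, -0.1934]), array([0.057, 0.066]), np.float32(-2.9))
(array([302. , 301.5]), 1672.0, array([ 0.3864, -0.0267]), array([0.106, 0.244]), np.float32(-55.1))
(array([381.8, 265.4]), 367.5, array([ 0.4529, -0.224 ]), array([0.026, 0.172]), np.float32(-7.7))
t 7.0 pos [0.6493 0.2796 0.2233] jaw 0.6 lin [0.0037, -0.2236, 0.2718] rot [0.336, 0.001, 0.001] deg 15.1 q7 -0.66 q1 -0.08 gap 0.085 F [-0.4 -0.2 -0.6]
```

View pics/s6c.png

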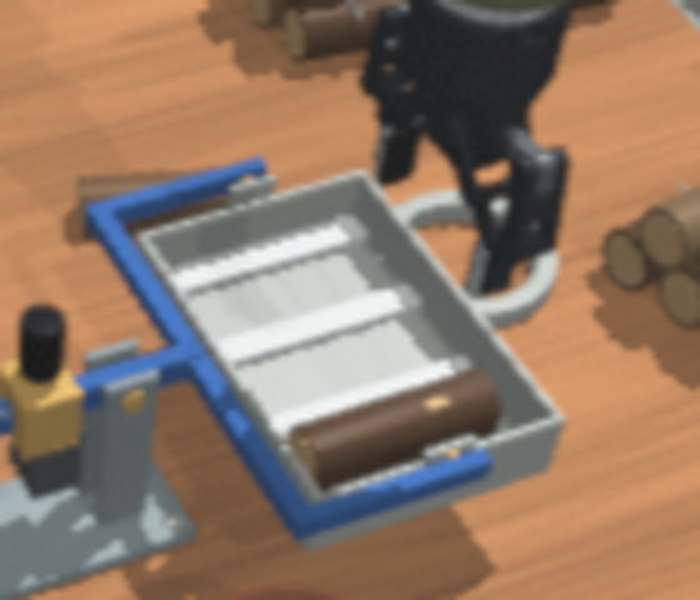

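The first log sits flat in the far lane. Next is the middle log.

```bash
python3 -m creep '[{"linear":[0.005,-0.223,0.272],"rot":[0.336,0,0],"fingers":0},{"linear":[0.005,-0.223,0.272],"rot":[0.336,0,0],"fingers":0},{"linear":[0.005,-0.223,0.272],"rot":[0.336,0,0],"fingers":0},{"linear":[0.005,-0.223,0.272],"rot":[0.336,0,0],"fingers":0},{"linear":[0.005,-0.223,0.272],"rot":[0.336,0,0],"fingers":0},{"linear":[0.005,-0.223,0.272],"rot":[0.336,0,0],"fingers":0},{"linear":[0.005,-0.223,0.272],"rot":[0.336,0,0],"fingers":0},{"linear":[0.005,-0.223,0.272],"rot":[0.336,0,0],"fingers":0}]'
 python3 -c "
from meas import *
d=snap('scene','s7.png');d=snap('top','t7.png')
for o in loglist(d): print(o)
plan(0.4286,0.0055,0.22,-14.5)
"
```

```text
t: 7.8
ee_pos: [0.425, -0.0006, 0.2171]
tcp_rot: [-0.849, 1.565, -2.683]
wrist_force: [-0.3, 0.1, 0.1]
finger_gap: 0.0851
(array([356.5, 330.2]), 309.5, array([ 0.3012, -0.148 ]), array([0.032, 0.075]), np.float32(-84.9))
(array([404.4, 328.3]), 847.5, array([ 0.2951, -0.2621]), array([0.074, 0.079]), np.float32(-7.7))
(array([184.6, 312.6]), 854.5, array([0.3618, 0.2748]), array([0.044, 0.139]), np.float32(-16.3))
(array([395.6, 291.1]), 433.0, array([ 0.3924, -0.2616]), array([0.052, 0.105]), np.float32(-4.6))
t 7.9 pos [0.428  0.0037 0.2181] jaw -14.8 lin [-0.0019, 0.0001, -0.0018] rot [-0.006, 0.001, 0.003] deg 0.3 q7 -0.33 q1 0.55 gap 0.085 F [0.6 0.3 1.1]
```

View pics/s7.png

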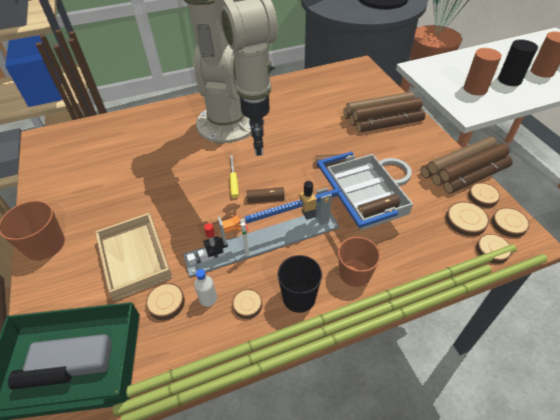

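View pics/t7.png

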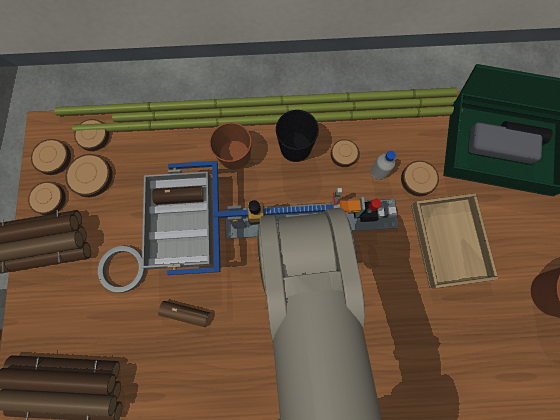

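The middle log is still at scene (265,195), unmoved, so I descend on it.

```bash
python3 -m creep '[{"linear":[0.05,0,-0.002],"rot":[0,0,0],"fingers":0},{"linear":[0.1,0,-0.002],"rot":[0,0,0],"fingers":0},{"linear":[0.14,0,-0.002],"rot":[0,0,0],"fingers":0},{"linear":[0.175,0,-0.002],"rot":[0,0,0],"fingers":0},{"linear":[0.2,0,-0.002],"rot":[0,0,0],"fingers":0},{"linear":[0.209,0,-0.002],"rot":[0,0,0],"fingers":0},{"linear":[0.209,0,-0.002],"rot":[0,0,0],"fingers":0}]'; python3 -c "
from meas import *
d=snap('scene','s8.png'); cv2.imwrite('pics/s8c.png',cv2.resize(cv2.cvtColor(d['img'],cv2.COLOR_RGB2BGR)[120:240,200:340],None,fx=5,fy=5,interpolation=cv2.INTER_CUBIC))
plan(0.4286,0.0055,0.009,-14.5)"
```

```text
t: 8.6
ee_pos: [0.429, 0.0088, 0.0091]
tcp_rot: [-1.782, 1.567, 2.679]
wrist_force: [-0.1, -0.5, 1.1]
finger_gap: 0.0853
t 8.7 pos [0.43   0.0085 0.0104] jaw -14.4 lin [0.0014, -0.0006, 0.0033] rot [0.001, -0.001, 0.002] deg 0.1 q7 -0.54 q1 0.46 gap 0.086 F [ 0.2 -0.2  0.2]
```

View pics/s8c.png

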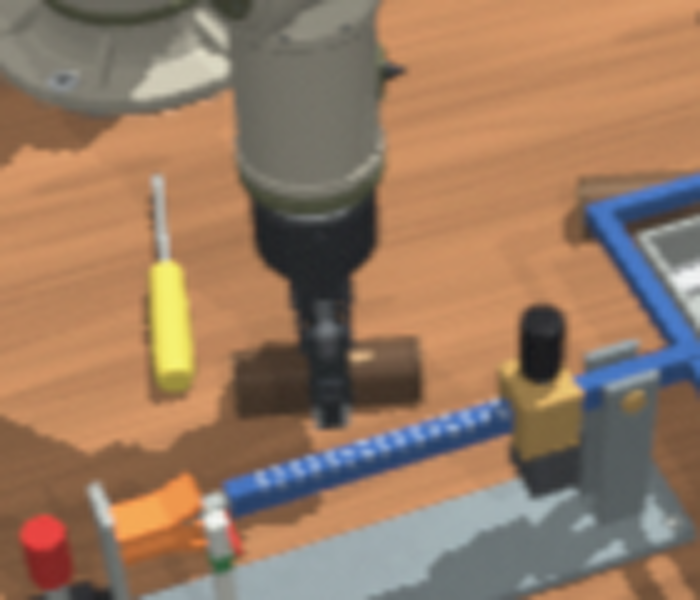

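```bash
python3 -m creep '[{"linear":[0.001,0,0.002],"rot":[0,0,0],"fingers":0.3},{"linear":[0.001,0,0.002],"rot":[0,0,0],"fingers":1},{"linear":[0.001,0,0.002],"rot":[0,0,0],"fingers":1},{"linear":[0.001,0,0.002],"rot":[0,0,0],"fingers":1},{"linear":[0.001,0,0.002],"rot":[0,0,0],"fingers":1},{"linear":[0.001,0,0.002],"rot":[0,0,0],"fingers":1},{"linear":[0.001,0,0.002],"rot":[0,0,0],"fingers":1}]' 60
python3 -m creep '[{"linear":[-0.03,0,0],"rot":[0,0,0],"fingers":1},{"linear":[-0.08,0,0],"rot":[0,0,0],"fingers":1},{"linear":[-0.13,0,0],"rot":[0,0,0],"fingers":1},{"linear":[-0.18,0,0],"rot":[0,0,0],"fingers":1},{"linear":[-0.22,0,0],"rot":[0,0,0],"fingers":1},{"linear":[-0.22,0,0],"rot":[0,0,0],"fingers":1},{"linear":[-0.22,0,0],"rot":[0,0,0],"fingers":1}]'
 python3 -c "
from meas import *
plan(0.584,0.2785,0.23,0.6)"
```

```text
t: 9.35
ee_pos: [0.4301, 0.0053, 0.0106]
tcp_rot: [1.414, 1.569, -0.41]
wrist_force: [-2.2, 0.6, 9.3]
finger_gap: 0.0345
t: 10.05
ee_pos: [0.4299, 0.0054, 0.2303]
tcp_rot: [1.468, 1.568, -0.357]
wrist_force: [-0.3, -1.0, -1.4]
finger_gap: 0.0338
t 10.1 pos [0.4299 0.0054 0.2303] jaw -14.5 lin [0.0005, 0.0807, -0.3031] rot [-0.336, 0.001, -0.003] deg 15.1 q7 -0.32 q1 0.57 gap 0.034 F [-0.3 -1.  -1.4]
```

```bash
python3 -m creep '[{"linear":[0,0.081,-0.303],"rot":[-0.336,0,0],"fingers":1},{"linear":[0,0.081,-0.303],"rot":[-0.336,0,0],"fingers":1},{"linear":[0,0.081,-0.303],"rot":[-0.336,0,0],"fingers":1},{"linear":[0,0.081,-0.303],"rot":[-0.336,0,0],"fingers":1},{"linear":[0,0.081,-0.303],"rot":[-0.336,0,0],"fingers":1},{"linear":[0,0.081,-0.303],"rot":[-0.336,0,0],"fingers":1},{"linear":[0,0.081,-0.303],"rot":[-0.336,0,0],"fingers":1},{"linear":[0,0.081,-0.303],"rot":[-0.336,0,0],"fingers":1}]'
 python3 -c "
from meas import *
d=snap('scene','s9.png'); cv2.imwrite('pics/s9c.png',cv2.resize(cv2.cvtColor(d['img'],cv2.COLOR_RGB2BGR)[120:240,300:440],None,fx=5,fy=5,interpolation=cv2.INTER_CUBIC))
plan(0.584,0.2785,0.083,0.6)"
```

```text
t: 10.85
ee_pos: [0.5824, 0.2816, 0.226]
tcp_rot: [-1.672, 1.565, 3.056]
wrist_force: [0.0, -0.3, -1.2]
finger_gap: 0.0344
t 10.9 pos [0.5826 0.2796 0.2268] jaw 0.8 lin [0.1438, 0.002, 0.001] rot [0.004, 0.001, 0.005] deg 0.3 q7 -0.72 q1 -0.00 gap 0.034 F [-0.4 -0.5 -1.6]
```

View pics/s9c.png

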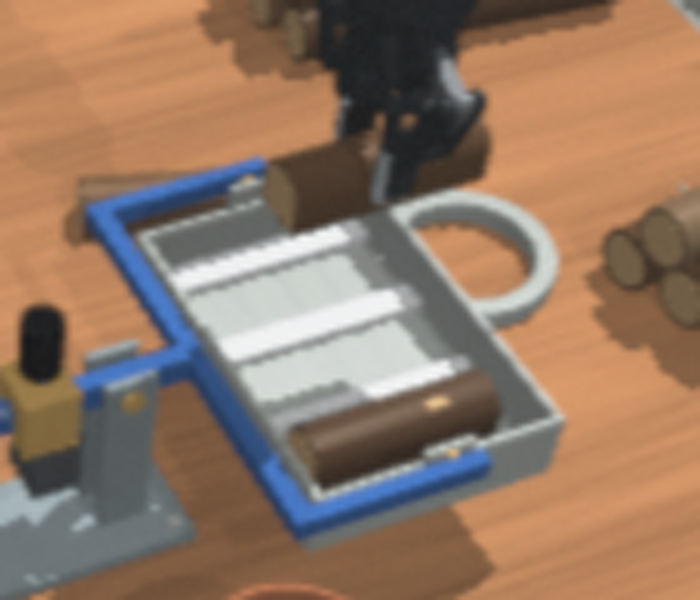

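```bash
python3 -m creep '[{"linear":[0.05,0.001,0.001],"rot":[0,0,0],"fingers":1},{"linear":[0.09,0.001,0.001],"rot":[0,0,0],"fingers":1},{"linear":[0.12,0.001,0.001],"rot":[0,0,0],"fingers":1},{"linear":[0.134,0.001,0.001],"rot":[0,0,0],"fingers":1},{"linear":[0.142,0.001,0.001],"rot":[0,0,0],"fingers":1},{"linear":[0.142,0.001,0.001],"rot":[0,0,0],"fingers":1}]'
 python3 -m creep '[{"linear":[0,0,0],"rot":[0,0,0],"fingers":1},{"linear":[0,0,0],"rot":[0,0,0],"fingers":0.4},{"linear":[0,0,0],"rot":[0,0,0],"fingers":0.4},{"linear":[0,0,0],"rot":[0,0,0],"fingers":0.4},{"linear":[0,0,0],"rot":[0,0,0],"fingers":0.4}]'
python3 -m creep '[{"linear":[-0.03,0,0],"rot":[0,0,0],"fingers":0.4},{"linear":[-0.08,0,0],"rot":[0,0,0],"fingers":0.4},{"linear":[-0.13,0,0],"rot":[0,0,0],"fingers":0},{"linear":[-0.14,0,0],"rot":[0,0,0],"fingers":0},{"linear":[-0.14,0,0],"rot":[0,0,0],"fingers":0}]'
 python3 -c "
from meas import *
d=snap('scene','s10.png'); cv2.imwrite('pics/s10c.png',cv2.resize(cv2.cvtColor(d['img'],cv2.COLOR_RGB2BGR)[120:240,300:440],None,fx=5,fy=5,interpolation=cv2.INTER_CUBIC))
d=get_image('top')
for o in loglist(d,x1=230): print(o)
plan(0.3618,0.2748,0.22,-16.3)
"
```

```text
t: 11.5
ee_pos: [0.5849, 0.2768, 0.0876]
tcp_rot: [-0.335, 1.57, -1.896]
wrist_force: [-0.4, 1.0, -1.4]
finger_gap: 0.0342
t: 12.0
ee_pos: [0.585, 0.2777, 0.088]
tcp_rot: [1.963, 1.57, 0.403]
wrist_force: [0.4, 0.4, -0.0]
finger_gap: 0.0512
t: 12.5
ee_pos: [0.5857, 0.2786, 0.2304]
tcp_rot: [2.03, 1.566, 0.47]
wrist_force: [0.9, -0.3, -0.3]
finger_gap: 0.0853
t 12.6 pos [0.5845 0.2772 0.2262] jaw 0.6 lin [0.0065, -0.2227, 0.0] rot [0.376, 0.001, 0.001] deg 16.9 q7 -0.72 q1 0.00 gap 0.085 F [ 0.  -0.7 -0.3]
```

View pics/s10c.png

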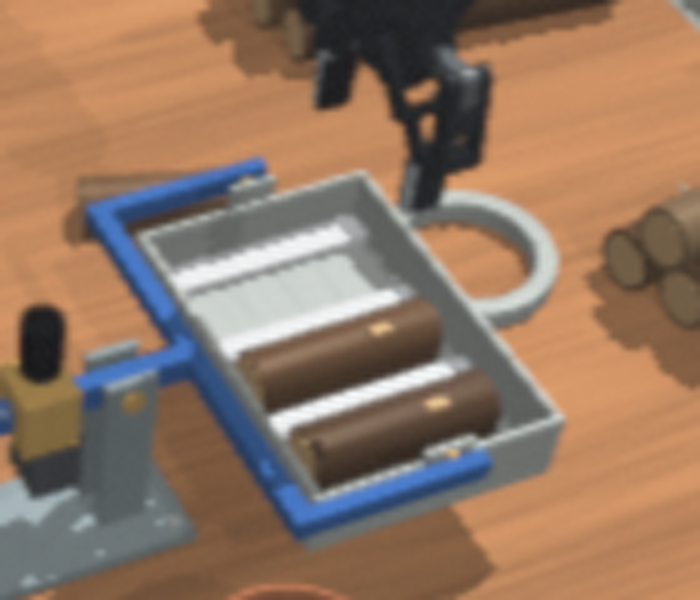

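```bash
python3 -m creep '[{"linear":[0.006,-0.224,0],"rot":[0.376,0,0],"fingers":0},{"linear":[0.006,-0.224,0],"rot":[0.376,0,0],"fingers":0},{"linear":[0.006,-0.224,0],"rot":[0.376,0,0],"fingers":0},{"linear":[0.006,-0.224,0],"rot":[0.376,0,0],"fingers":0},{"linear":[0.006,-0.224,0],"rot":[0.376,0,0],"fingers":0},{"linear":[0.006,-0.224,0],"rot":[0.376,0,0],"fingers":0}]'
 python3 -c "
from meas import *
d=snap('scene','s11.png');d=snap('top','t11.png')
plan(0.3605,0.2748,0.009,-16.3)
"
```

```text
t: 13.2
ee_pos: [0.3571, 0.2747, 0.2199]
tcp_rot: [-0.166, 1.567, -2.019]
wrist_force: [0.5, 0.4, 0.0]
finger_gap: 0.0858
t 13.3 pos [0.3608 0.2741 0.2204] jaw -16.4 lin [0.2114, -0.0004, -0.0009] rot [-0.001, 0.002, 0.0] deg 0.1 q7 -1.05 q1 0.10 gap 0.086 F [ 1.1 -0.3  1.2]
```

View pics/t11.png

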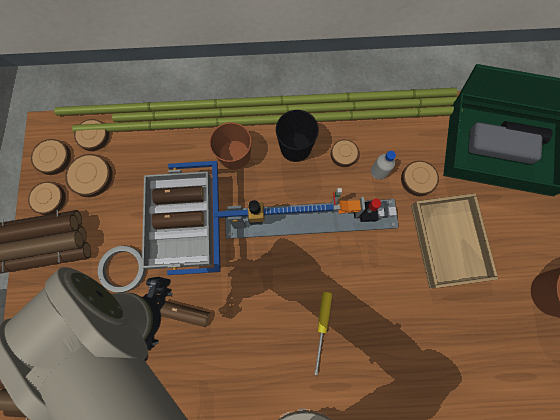

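View pics/s11.png

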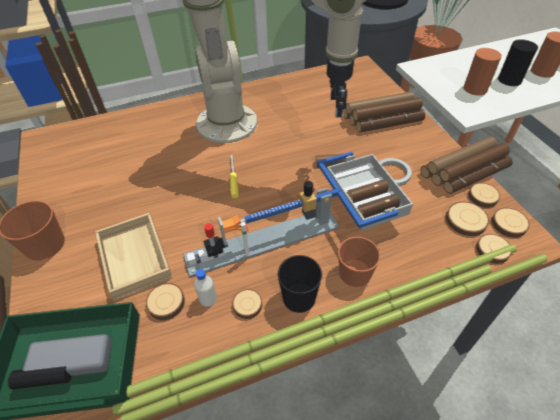

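The third log's right end, at top (212,317), hasn't moved, so I go down on it.

```bash
python3 -m creep '[{"linear":[0.05,0,0],"rot":[0,0,0],"fingers":0},{"linear":[0.1,0,0],"rot":[0,0,0],"fingers":0},{"linear":[0.14,0,0],"rot":[0,0,0],"fingers":0},{"linear":[0.175,0,0],"rot":[0,0,0],"fingers":0},{"linear":[0.2,0,0],"rot":[0,0,0],"fingers":0},{"linear":[0.211,0,0],"rot":[0,0,0],"fingers":0},{"linear":[0.211,0,0],"rot":[0,0,0],"fingers":0}]'; python3 -m creep '[{"linear":[0,0,0],"rot":[0,0,0],"fingers":0.3},{"linear":[0,0,0],"rot":[0,0,0],"fingers":1},{"linear":[0,0,0],"rot":[0,0,0],"fingers":1},{"linear":[0,0,0],"rot":[0,0,0],"fingers":1},{"linear":[0,0,0],"rot":[0,0,0],"fingers":1},{"linear":[0,0,0],"rot":[0,0,0],"fingers":1},{"linear":[0,0,0],"rot":[0,0,0],"fingers":1}]' 60
python3 -c "
from meas import *
d=snap('scene','s12.png'); cv2.imwrite('pics/s12c.png',cv2.resize(cv2.cvtColor(d['img'],cv2.COLOR_RGB2BGR)[90:230,270:430],None,fx=4.2,fy=4.2,interpolation=cv2.INTER_CUBIC))
plan(0.3605,0.2748,0.23,-16.3)"
```

```text
t: 14.0
ee_pos: [0.3602, 0.2745, 0.0087]
tcp_rot: [-1.037, 1.567, -2.894]
wrist_force: [-0.5, -0.4, 0.2]
finger_gap: 0.0853
t: 14.7
ee_pos: [0.3616, 0.2757, 0.0119]
tcp_rot: [2.127, 1.569, 0.271]
wrist_force: [-1.1, -2.3, 8.7]
finger_gap: 0.034
t 14.8 pos [0.3616 0.2757 0.0119] jaw -16.3 lin [-0.2182, -0.0004, 0.0009] rot [-0.0, -0.001, -0.002] deg 0.1 q7 -1.30 q1 -0.04 gap 0.034 F [-2.2 -0.8  8.6]
```

View pics/s12c.png

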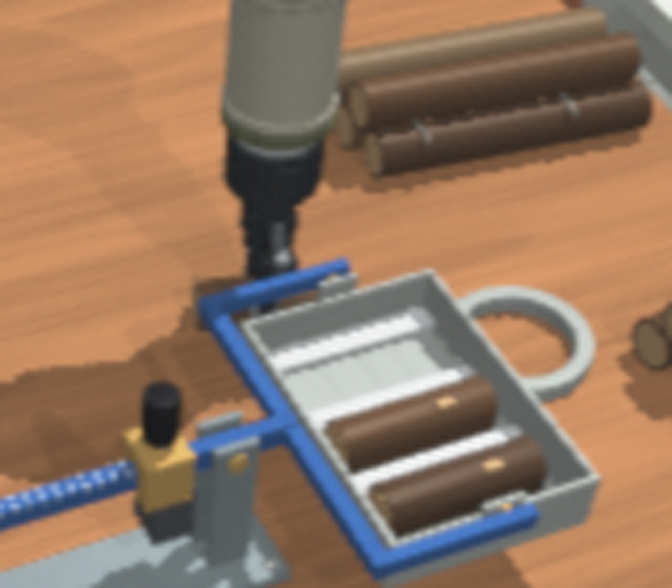

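```bash
python3 -m creep '[{"linear":[-0.03,0,0],"rot":[0,0,0],"fingers":1},{"linear":[-0.08,0,0],"rot":[0,0,0],"fingers":1},{"linear":[-0.13,0,0],"rot":[0,0,0],"fingers":1},{"linear":[-0.18,0,0],"rot":[0,0,0],"fingers":1},{"linear":[-0.22,0,0],"rot":[0,0,0],"fingers":1},{"linear":[-0.22,0,0],"rot":[0,0,0],"fingers":1},{"linear":[-0.22,0,0],"rot":[0,0,0],"fingers":1}]'
 python3 -c "
from meas import *
plan(0.518,0.2782,0.23,0.6)"
```

```text
t: 15.45
ee_pos: [0.3612, 0.2752, 0.2313]
tcp_rot: [1.897, 1.568, 0.041]
wrist_force: [-0.2, 0.2, -1.4]
finger_gap: 0.034
t 15.4 pos [0.3612 0.2752 0.2313] jaw -16.3 lin [0.0017, 0.1496, -0.047] rot [-0.376, -0.001, -0.003] deg 16.9 q7 -1.04 q1 0.13 gap 0.034 F [-0.2  0.2 -1.4]
```

```bash
python3 -m creep '[{"linear":[0,0.15,-0.047],"rot":[-0.376,0,0],"fingers":1},{"linear":[0,0.15,-0.047],"rot":[-0.376,0,0],"fingers":1},{"linear":[0,0.15,-0.047],"rot":[-0.376,0,0],"fingers":1},{"linear":[0,0.15,-0.047],"rot":[-0.376,0,0],"fingers":1},{"linear":[0,0.15,-0.047],"rot":[-0.376,0,0],"fingers":1},{"linear":[0,0.15,-0.047],"rot":[-0.376,0,0],"fingers":1}]'
 python3 -c "
from meas import *
d=snap('scene','s13.png'); cv2.imwrite('pics/s13c.png',cv2.resize(cv2.cvtColor(d['img'],cv2.COLOR_RGB2BGR)[120:240,300:440],None,fx=5,fy=5,interpolation=cv2.INTER_CUBIC))
plan(0.518,0.2782,0.085,0.6)"
```

```text
t: 16.05
ee_pos: [0.5162, 0.2788, 0.2292]
tcp_rot: [-1.458, 1.568, -3.016]
wrist_force: [-0.1, 0.4, -1.1]
finger_gap: 0.0344
t 16.1 pos [0.5161 0.2789 0.23  ] jaw 0.7 lin [0.145, 0.0021, 0.0007] rot [0.003, 0.001, 0.002] deg 0.2 q7 -0.76 q1 0.06 gap 0.034 F [-0.1 -0.1 -1.6]
```

View pics/s13c.png

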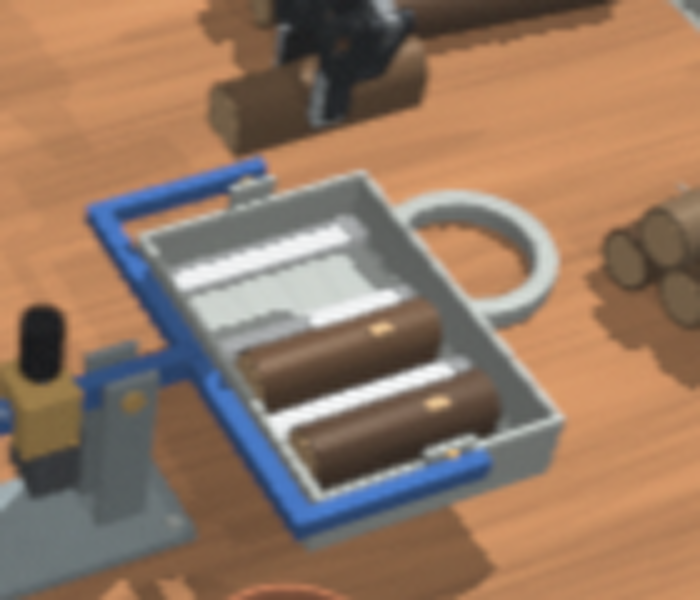

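```bash
python3 -m creep '[{"linear":[0.05,0.001,0.0],"rot":[0,0,0],"fingers":1},{"linear":[0.09,0.001,0],"rot":[0,0,0],"fingers":1},{"linear":[0.12,0.001,0],"rot":[0,0,0],"fingers":1},{"linear":[0.136,0.001,0],"rot":[0,0,0],"fingers":1},{"linear":[0.145,0.001,0],"rot":[0,0,0],"fingers":1},{"linear":[0.145,0.001,0],"rot":[0,0,0],"fingers":1}]'
 python3 -m creep '[{"linear":[0,0,0],"rot":[0,0,0],"fingers":1},{"linear":[0,0,0],"rot":[0,0,0],"fingers":0.4},{"linear":[0,0,0],"rot":[0,0,0],"fingers":0.4},{"linear":[0,0,0],"rot":[0,0,0],"fingers":0.4},{"linear":[0,0,0],"rot":[0,0,0],"fingers":0.4}]'
python3 -m creep '[{"linear":[-0.03,0,0],"rot":[0,0,0],"fingers":0.4},{"linear":[-0.08,0,0],"rot":[0,0,0],"fingers":0.4},{"linear":[-0.13,0,0],"rot":[0,0,0],"fingers":0},{"linear":[-0.14,0,0],"rot":[0,0,0],"fingers":0},{"linear":[-0.14,0,0],"rot":[0,0,0],"fingers":0}]'
 python3 -c "
from meas import *
d=snap('scene','s14.png'); cv2.imwrite('pics/s14c.png',cv2.resize(cv2.cvtColor(d['img'],cv2.COLOR_RGB2BGR)[120:240,300:440],None,fx=5,fy=5,interpolation=cv2.INTER_CUBIC))
plan(0.589,-0.196,0.24,0.6)
"
```

```text
t: 16.7
ee_pos: [0.5186, 0.2783, 0.0857]
tcp_rot: [0.266, 1.571, -1.294]
wrist_force: [-0.5, 0.4, -1.6]
finger_gap: 0.034
t: 17.2
ee_pos: [0.5192, 0.2783, 0.086]
tcp_rot: [1.963, 1.57, 0.402]
wrist_force: [0.6, -0.5, -0.3]
finger_gap: 0.0512
t: 17.7
ee_pos: [0.52, 0.2791, 0.2281]
tcp_rot: [1.992, 1.566, 0.432]
wrist_force: [0.1, 0.5, -0.2]
finger_gap: 0.0853
t 17.8 pos [0.5193 0.2782 0.2258] jaw 0.6 lin [-0.0143, 0.0649, 0.4749] rot [-0.0, -0.0, -0.002] deg 0.1 q7 -0.76 q1 0.06 gap 0.085 F [-0.3 -0.5 -0.2]
```

View pics/s14c.png

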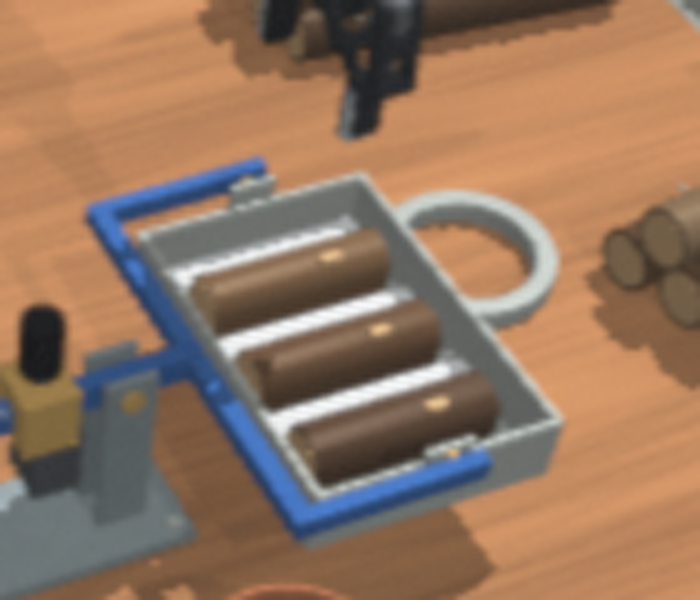

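```bash
cat >> meas.py <<'E'
def red(d,box):
    x0,x1,y0,y1=box; im=d['img'].astype(int)
    m=((im[...,0]>110)&(im[...,1]<60)&(im[...,2]<60)).astype(np.uint8)
    M=np.zeros_like(m); M[y0:y1,x0:x1]=m[y0:y1,x0:x1]
    n,l,st,c=cv2.connectedComponentsWithStats(M); i=1+np.argmax(st[1:,4]); return c[i],st[i]
def tri(d1,p1,d2,p2):
    o1,r1=ray(d1,*p1);o2,r2=ray(d2,*p2)
    s=np.linalg.lstsq(np.c_[r1,-r2],o2-o1,rcond=None)[0]; a=o1+s[0]*r1;b=o2+s[1]*r2
    return (a+b)/2,np.linalg.norm(a-b)
E
python3 - <<'E'
from meas import *
dt=snap('top','t15.png'); ds=get_image('scene')
ct,st=red(dt,(350,410,185,230)); cs,ss=red(ds,(190,235,215,250)); print(ct,st,cs,ss)
print(tri(dt,ct,ds,cs)); print('top z.143',onz(dt,*ct,0.14))
print('glue',onz(dt,377,176,0),onz(dt,391,155,.13))
E
```

```text
[376.02857143 202.71428571] [372 198   9  10  70] [209.5     232.21875] [205 228   9  10  64]
(array([ 0.59463997, -0.20161018,  0.12616884]), np.float64(0.0034404643384667046))
top z.143 [ 0.59093453 -0.19973407  0.14      ]
glue [ 0.70026041 -0.24692881  0.        ] [ 0.71163171 -0.25204671  0.13      ]
```

View pics/t15.png

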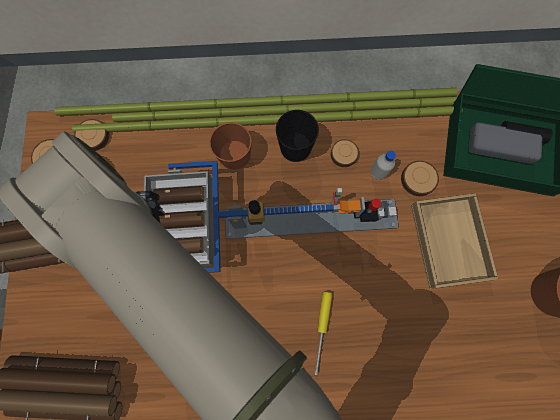

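```bash
python3 -m creep '[{"linear":[-0.02,0.071,0.476],"rot":[0,0,0],"fingers":0},{"linear":[-0.02,0.071,0.476],"rot":[0,0,0],"fingers":0},{"linear":[-0.02,0.071,0.476],"rot":[0,0,0],"fingers":0},{"linear":[-0.02,0.071,0.476],"rot":[0,0,0],"fingers":0},{"linear":[-0.02,0.071,0.476],"rot":[0,0,0],"fingers":0},{"linear":[-0.02,0.071,0.476],"rot":[0,0,0],"fingers":0},{"linear":[-0.02,0.071,0.476],"rot":[0,0,0],"fingers":0},{"linear":[-0.02,0.071,0.476],"rot":[0,0,0],"fingers":0}]'
python3 -c "
from meas import *
plan(0.590,-0.198,0.23,0.6)
"
```

```text
t: 18.65
ee_pos: [0.5812, -0.1188, 0.2401]
tcp_rot: [-1.741, 1.568, 2.982]
wrist_force: [1.0, 0.6, 0.7]
finger_gap: 0.0852
t 18.6 pos [ 0.5812 -0.1188  0.2401] jaw 0.6 lin [0.0101, 0.008, 0.0793] rot [-0.0, -0.001, 0.004] deg 0.2 q7 -0.02 q1 0.66 gap 0.085 F [1.  0.6 0.7]
```

```bash
python3 -m creep '[{"linear":[0.04,0.007,0.075],"rot":[0,0,0],"fingers":0.3},{"linear":[0.04,0.007,0.075],"rot":[0,0,0],"fingers":0.3},{"linear":[0.04,0.007,0.075],"rot":[0,0,0],"fingers":0.3},{"linear":[0.04,0.007,0.075],"rot":[0,0,0],"fingers":0.3},{"linear":[0.04,0.007,0.075],"rot":[0,0,0],"fingers":0.3}]'
python3 -c "
from meas import *
ds=snap('scene','s16.png'); dt=snap('top','t16.png')
for d,n,b in((ds,'s16c',(150,280,170,280)),(dt,'t16c',(310,440,150,260))):
    cv2.imwrite('pics/'+n+'.png',cv2.resize(cv2.cvtColor(d['img'],cv2.COLOR_RGB2BGR)[b[2]:b[3],b[0]:b[1]],None,fx=5,fy=5,interpolation=cv2.INTER_CUBIC))
plan(0.590,-0.198,0.23,0.6)
"
```

```text
t: 19.15
ee_pos: [0.5899, -0.1896, 0.2016]
tcp_rot: [-2.657, 1.569, 2.068]
wrist_force: [0.1, 0.6, 0.8]
finger_gap: 0.06
t 19.2 pos [ 0.5903 -0.1895  0.2025] jaw 0.8 lin [-0.0275, -0.0004, 0.0085] rot [0.004, -0.001, -0.001] deg 0.2 q7 0.07 q1 0.73 gap 0.060 F [-0.1  0.1  0.2]
```

View pics/s16c.png

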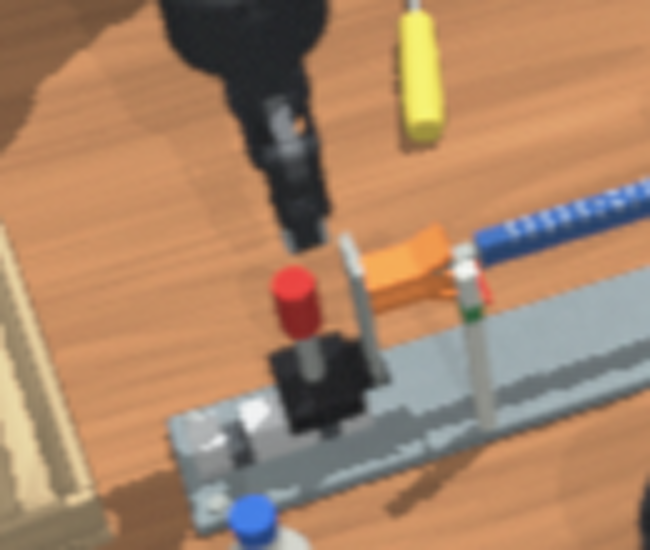

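View pics/t16c.png

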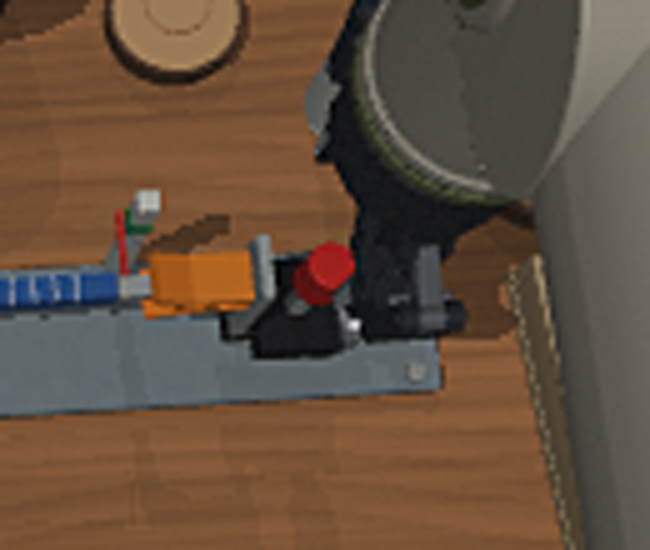

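```bash
python3 -m creep '[{"linear":[0,0,0.0095],"rot":[0,0,0],"fingers":0.3},{"linear":[0.03,0,0.0095],"rot":[0,0,0],"fingers":0.3},{"linear":[0.06,0,0.0095],"rot":[0,0,0],"fingers":0.3},{"linear":[0.08,0,0.0095],"rot":[0,0,0],"fingers":0.3},{"linear":[0.089,0,0.0095],"rot":[0,0,0],"fingers":0.3},{"linear":[0.089,0,0.0095],"rot":[0,0,0],"fingers":0.3}]'
python3 -c "
from meas import *
plan(0.590,-0.199,0.113,0.6)
ds=snap('scene','s17.png'); dt=snap('top','t17.png')
for d,n,b in((ds,'s17c',(150,280,170,280)),(dt,'t17c',(310,440,150,260))):
    cv2.imwrite('pics/'+n+'.png',cv2.resize(cv2.cvtColor(d['img'],cv2.COLOR_RGB2BGR)[b[2]:b[3],b[0]:b[1]],None,fx=5,fy=5,interpolation=cv2.INTER_CUBIC))
"
```

```text
t: 19.85
ee_pos: [0.5894, -0.201, 0.1123]
tcp_rot: [-1.86, 1.569, 2.863]
wrist_force: [0.3, -0.0, 0.4]
finger_gap: 0.0598
t 19.9 pos [ 0.5894 -0.201   0.1123] jaw 0.6 lin [-0.0007, 0.0006, -0.002] rot [0.0, -0.001, 0.002] deg 0.1 q7 0.05 q1 0.73 gap 0.060 F [ 0.3 -0.   0.4]
```

View pics/s17c.png

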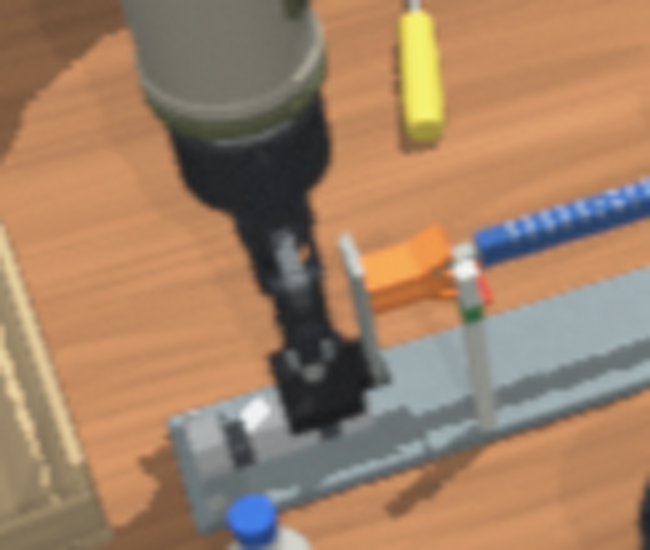

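View pics/t17c.png

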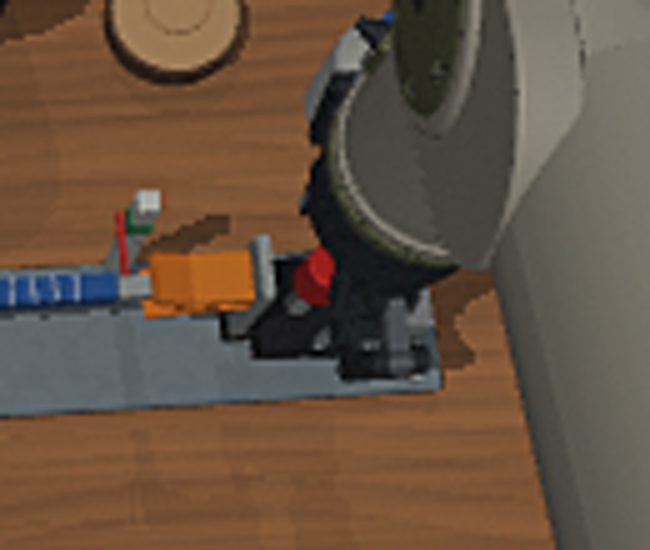

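```bash
python3 -m creep '[{"linear":[0,0,-0.001],"rot":[0,0,0],"fingers":1},{"linear":[0,0,-0.001],"rot":[0,0,0],"fingers":1},{"linear":[0,0,-0.001],"rot":[0,0,0],"fingers":1},{"linear":[0,0,-0.001],"rot":[0,0,0],"fingers":1},{"linear":[0,0,-0.001],"rot":[0,0,0],"fingers":1},{"linear":[0,0,-0.001],"rot":[0,0,0],"fingers":1}]' 60
python3 -c "
from meas import *
plan(0.590,-0.199,0.13,0.6)"
```

```text
t: 20.55
ee_pos: [0.5894, -0.2, 0.1145]
tcp_rot: [-0.805, 1.57, -2.366]
wrist_force: [-7.3, 0.9, 9.6]
finger_gap: 0.0224
t 20.6 pos [ 0.5894 -0.2     0.1145] jaw 0.6 lin [-0.0155, 0.0006, -0.001] rot [-0.0, 0.001, 0.001] deg 0.1 q7 0.05 q1 0.73 gap 0.022 F [-7.3  0.9  9.6]
```

```bash
python3 -m creep '[{"linear":[-0.006,-0.001,0],"rot":[0,0,0],"fingers":1},{"linear":[-0.012,-0.001,0],"rot":[0,0,0],"fingers":1},{"linear":[-0.018,-0.001,0],"rot":[0,0,0],"fingers":1},{"linear":[-0.018,-0.001,0],"rot":[0,0,0],"fingers":1}]'
python3 -c "
from meas import *
plan(0.590,-0.199,0.13,0.6)
d=snap('scene','s18.png');b=(150,280,170,280);cv2.imwrite('pics/s18c.png',cv2.resize(cv2.cvtColor(d['img'],cv2.COLOR_RGB2BGR)[b[2]:b[3],b[0]:b[1]],None,fx=5,fy=5,interpolation=cv2.INTER_CUBIC))
"
```

```text
t: 20.95
ee_pos: [0.5891, -0.2, 0.1317]
tcp_rot: [1.374, 1.57, -0.186]
wrist_force: [2.7, -0.2, -7.2]
finger_gap: 0.022
t 20.9 pos [ 0.5891 -0.2     0.1317] jaw 0.6 lin [0.0017, 0.0009, -0.001] rot [-0.0, 0.0, -0.0] deg 0.0 q7 0.06 q1 0.73 gap 0.022 F [ 2.7 -0.2 -7.2]
```

View pics/s18c.png

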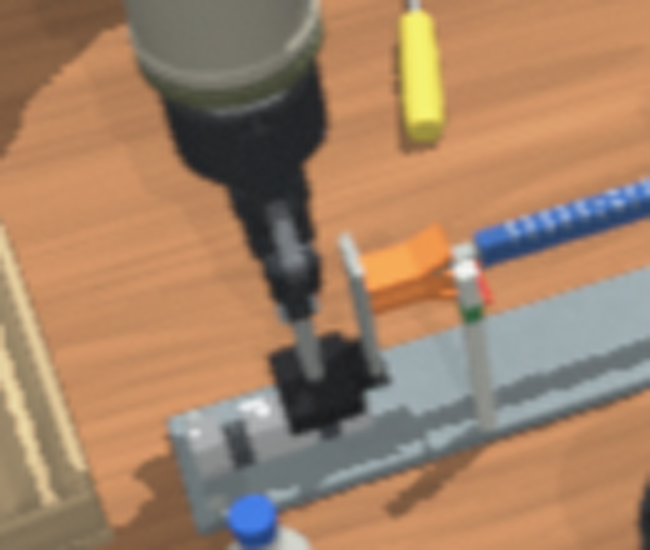

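```bash
python3 -m creep '[{"linear":[0,0,0.015],"rot":[0,0,0],"fingers":1},{"linear":[0,0,0.03],"rot":[0,0,0],"fingers":1},{"linear":[0,0,0.042],"rot":[0,0,0],"fingers":1},{"linear":[0,0,0.0505],"rot":[0,0,0],"fingers":1},{"linear":[0,0,0.0505],"rot":[0,0,0],"fingers":1},{"linear":[0,0,0.0505],"rot":[0,0,0],"fingers":1}]'
python3 -c "
from meas import *
plan(0.590,-0.250,0.1145,0.6)
d=snap('scene','s19.png');b=(150,280,170,280);cv2.imwrite('pics/s19c.png',cv2.resize(cv2.cvtColor(d['img'],cv2.COLOR_RGB2BGR)[b[2]:b[3],b[0]:b[1]],None,fx=5,fy=5,interpolation=cv2.INTER_CUBIC))
"
```

```text
t: 21.6
ee_pos: [0.5896, -0.2515, 0.1311]
tcp_rot: [0.516, 1.57, -1.045]
wrist_force: [4.2, 0.1, -6.7]
finger_gap: 0.0221
t 21.6 pos [ 0.5896 -0.2515  0.1311] jaw 0.5 lin [0.0166, 0.0004, -0.0015] rot [-0.001, 0.001, -0.001] deg 0.1 q7 0.14 q1 0.78 gap 0.022 F [ 4.2  0.1 -6.7]
```

View pics/s19c.png

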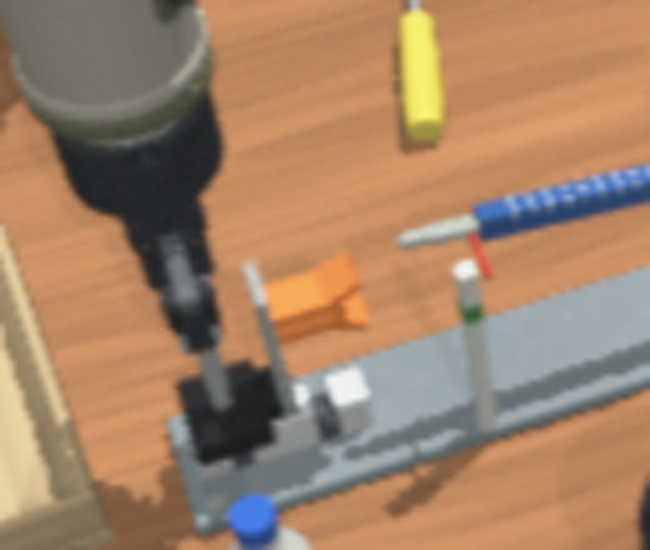

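```bash
python3 -m creep '[{"linear":[0,-0.001,-0.001],"rot":[0,0,0],"fingers":1},{"linear":[0.006,-0.001,-0.001],"rot":[0,0,0],"fingers":1},{"linear":[0.012,-0.001,-0.001],"rot":[0,0,0],"fingers":1},{"linear":[0.017,-0.001,-0.001],"rot":[0,0,0],"fingers":1},{"linear":[0.017,-0.001,-0.001],"rot":[0,0,0],"fingers":1}]'
python3 -c "
from meas import *
plan(0.590,-0.250,0.1145,0.6)"
```

```text
t: 22.15
ee_pos: [0.5895, -0.2495, 0.1149]
tcp_rot: [1.198, 1.568, -0.362]
wrist_force: [7.2, -1.9, -4.3]
finger_gap: 0.0224
t 22.1 pos [ 0.5895 -0.2495  0.1149] jaw 0.6 lin [0.0004, 0.0005, 0.0005] rot [0.0, 0.001, -0.003] deg 0.1 q7 0.13 q1 0.78 gap 0.022 F [ 7.2 -1.9 -4.3]
```

```bash
python3 -m creep '[{"linear":[0.001,0.0015,0],"rot":[0,0,0],"fingers":1},{"linear":[0.001,0.0015,0],"rot":[0,0,0],"fingers":0.3},{"linear":[0.001,0.0015,0],"rot":[0,0,0],"fingers":0.3},{"linear":[0.001,0.0015,0],"rot":[0,0,0],"fingers":0.3},{"linear":[0.001,0.0015,0],"rot":[0,0,0],"fingers":0.3}]'
python3 -m creep '[{"linear":[-0.02,0,0],"rot":[0,0,0],"fingers":0.3},{"linear":[-0.06,0,0],"rot":[0,0,0],"fingers":0.3},{"linear":[-0.1,0,0],"rot":[0,0,0],"fingers":0.3},{"linear":[-0.13,0,0],"rot":[0,0,0],"fingers":0.3},{"linear":[-0.13,0,0],"rot":[0,0,0],"fingers":0.3}]'
python3 -c "
from meas import *
plan(0.587,0.086,0.25,0.6)
d=snap('scene','s20.png');b=(150,350,160,280);cv2.imwrite('pics/s20c.png',cv2.resize(cv2.cvtColor(d['img'],cv2.COLOR_RGB2BGR)[b[2]:b[3],b[0]:b[1]],None,fx=4,fy=4,interpolation=cv2.INTER_CUBIC))
"
```

```text
t: 22.65
ee_pos: [0.5899, -0.2494, 0.1132]
tcp_rot: [-1.588, 1.571, 3.135]
wrist_force: [0.6, 0.2, 0.2]
finger_gap: 0.0599
t: 23.15
ee_pos: [0.5921, -0.2496, 0.2488]
tcp_rot: [1.207, 1.562, -0.353]
wrist_force: [0.5, 1.0, -0.4]
finger_gap: 0.0597
t 23.1 pos [ 0.5921 -0.2496  0.2488] jaw 0.6 lin [-0.0022, -0.0016, -0.3356] rot [-0.0, 0.004, -0.01] deg 0.5 q7 0.17 q1 0.78 gap 0.060 F [ 0.5  1.  -0.4]
```

View pics/s20c.png

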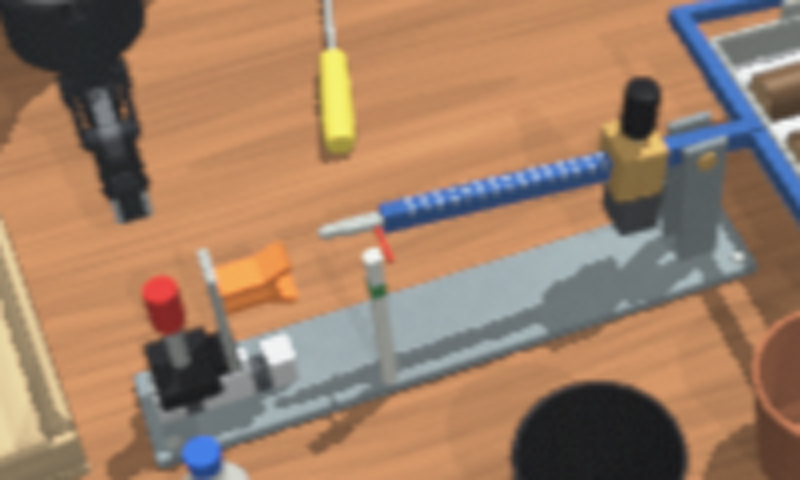

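```bash
python3 -m creep '[{"linear":[-0.002,-0.002,-0.338],"rot":[0,0,0],"fingers":0.3},{"linear":[-0.002,-0.002,-0.338],"rot":[0,0,0],"fingers":0.3},{"linear":[-0.002,-0.002,-0.338],"rot":[0,0,0],"fingers":0.3},{"linear":[-0.002,-0.002,-0.338],"rot":[0,0,0],"fingers":0.3},{"linear":[-0.002,-0.002,-0.338],"rot":[0,0,0],"fingers":0.3},{"linear":[-0.002,-0.002,-0.338],"rot":[0,0,0],"fingers":0.3},{"linear":[-0.002,-0.002,-0.338],"rot":[0,0,0],"fingers":0.3},{"linear":[-0.002,-0.002,-0.338],"rot":[0,0,0],"fingers":0.3}]'
python3 -c "
from meas import *
plan(0.5865,0.089,0.16,0.6)
d=snap('scene','s21.png');b=(200,400,110,230);cv2.imwrite('pics/s21c.png',cv2.resize(cv2.cvtColor(d['img'],cv2.COLOR_RGB2BGR)[b[2]:b[3],b[0]:b[1]],None,fx=4,fy=4,interpolation=cv2.INTER_CUBIC))
print(onz(d,200+441/4,110+148/4,0.196),onz(d,200+441/4,110+180/4,0.176))
plan(0.5865,0.089,0.16,0.6)
"
```

```text
t: 24.0
ee_pos: [0.5823, 0.0965, 0.2444]
tcp_rot: [-2.683, 1.567, 2.051]
wrist_force: [-0.2, 0.4, 0.5]
finger_gap: 0.0596
t 24.0 pos [0.5823 0.0965 0.2444] jaw 1.2 lin [0.0844, 0.0042, 0.0078] rot [0.014, -0.004, 0.002] deg 0.7 q7 -0.40 q1 0.35 gap 0.060 F [-0.2  0.4  0.5]
[0.45477957 0.14720537 0.196     ] [0.46641096 0.14286705 0.176     ]
t 24.1 pos [0.5831 0.0925 0.2442] jaw 1.0 lin [0.0842, 0.0035, 0.0037] rot [0.009, -0.001, 0.002] deg 0.4 q7 -0.40 q1 0.35 gap 0.060 F [ 0.4 -0.5 -0.6]
```

View pics/s21c.png

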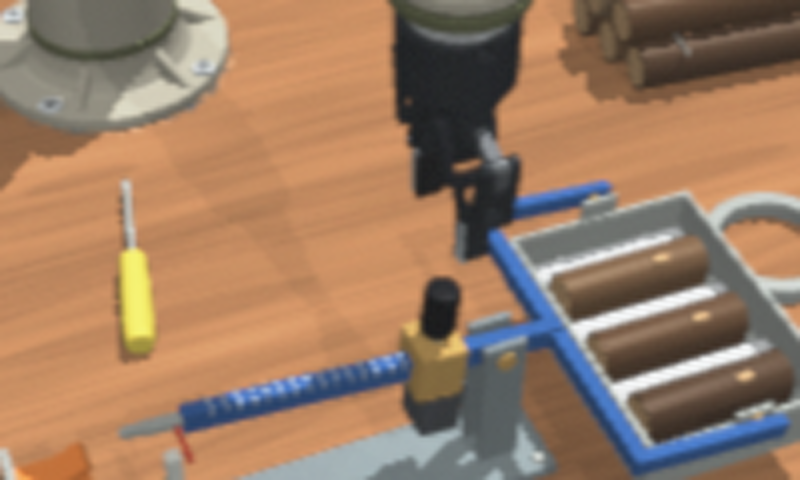

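```bash
python3 -c "
from meas import *
d=get_image('scene')
for a,b,z in((443,288,.196),(440,309,.176)): print(onz(d,200+a/4-.4,110+b/4-.4,z))
plan(0.5865,0.089,0.16,0.6)
"
```

```text
[0.58458399 0.09148977 0.196     ]
[0.58440152 0.09003171 0.176     ]
t 24.1 pos [0.5838 0.0896 0.244 ] jaw 0.8 lin [0.084, 0.0028, 0.0006] rot [0.004, 0.0, 0.002] deg 0.2 q7 -0.39 q1 0.36 gap 0.060 F [ 0.4 -0.8 -0.2]
```

```bash
python3 -m creep '[{"linear":[0.03,0.0015,0],"rot":[0,0,0],"fingers":0.3},{"linear":[0.06,0.0015,0],"rot":[0,0,0],"fingers":0.3},{"linear":[0.078,0.0015,0],"rot":[0,0,0],"fingers":0.3},{"linear":[0.083,0.0015,0],"rot":[0,0,0],"fingers":0.3},{"linear":[0.083,0.0015,0],"rot":[0,0,0],"fingers":0.3}]'
python3 -m creep '[{"linear":[0,0,0],"rot":[0,0,0],"fingers":1},{"linear":[0,0,0],"rot":[0,0,0],"fingers":1},{"linear":[0,0,0],"rot":[0,0,0],"fingers":1},{"linear":[0,0,0],"rot":[0,0,0],"fingers":1},{"linear":[0,0,0],"rot":[0,0,0],"fingers":1}]' 40
python3 -c "
from meas import *
plan(0.5865,0.089,0.16,0.6)
d=snap('scene','s22.png');b=(200,400,110,230);cv2.imwrite('pics/s22c.png',cv2.resize(cv2.cvtColor(d['img'],cv2.COLOR_RGB2BGR)[b[2]:b[3],b[0]:b[1]],None,fx=4,fy=4,interpolation=cv2.INTER_CUBIC))
"
```

```text
t: 24.6
ee_pos: [0.5857, 0.0869, 0.1612]
tcp_rot: [-1.323, 1.569, -2.886]
wrist_force: [0.3, 0.4, 0.1]
finger_gap: 0.0599
t: 25.1
ee_pos: [0.5862, 0.0889, 0.1635]
tcp_rot: [1.581, 1.569, 0.021]
wrist_force: [-3.0, -0.7, 6.3]
finger_gap: 0.0246
t 25.1 pos [0.5862 0.0889 0.1635] jaw 0.6 lin [0.0035, 0.0003, -0.0001] rot [0.0, -0.0, -0.002] deg 0.1 q7 -0.43 q1 0.35 gap 0.025 F [-3.  -0.7  6.3]
```

View pics/s22c.png

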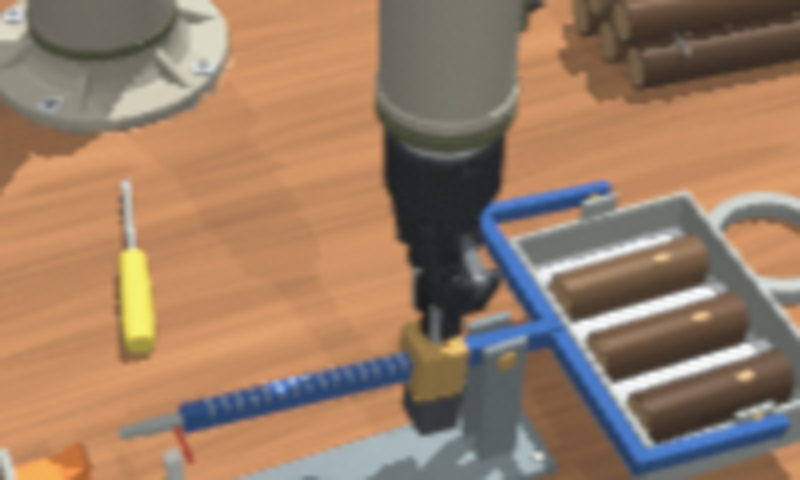

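```bash
python3 -m creep '[{"linear":[-0.001,0,0.012],"rot":[0,0,0],"fingers":1},{"linear":[-0.002,0,0.027],"rot":[0,0,0],"fingers":1},{"linear":[-0.002,0,0.044],"rot":[0,0,0],"fingers":1},{"linear":[-0.001,0,0.061],"rot":[0,0,0],"fingers":1},{"linear":[0,0,0.078],"rot":[0,0,0],"fingers":1},{"linear":[0.001,0,0.095],"rot":[0,0,0],"fingers":1},{"linear":[0.002,0,0.11],"rot":[0,0,0],"fingers":1},{"linear":[0.002,0,0.116],"rot":[0,0,0],"fingers":1}]'
python3 -m creep '[{"linear":[0,0,0],"rot":[0,0,0],"fingers":1},{"linear":[0,0,0],"rot":[0,0,0],"fingers":1}]'
python3 -c "
from meas import *
plan(0.5875,-0.027,0.158,0.6)
d=snap('scene','s23.png');b=(150,350,130,250);cv2.imwrite('pics/s23c.png',cv2.resize(cv2.cvtColor(d['img'],cv2.COLOR_RGB2BGR)[b[2]:b[3],b[0]:b[1]],None,fx=4,fy=4,interpolation=cv2.INTER_CUBIC))
"
```

```text
t: 25.95
ee_pos: [0.5874, -0.0303, 0.1601]
tcp_rot: [0.387, 1.57, -1.176]
wrist_force: [0.7, 1.7, 0.9]
finger_gap: 0.0249
t: 26.15
ee_pos: [0.5874, -0.028, 0.1604]
tcp_rot: [0.611, 1.57, -0.95]
wrist_force: [0.7, -1.6, 3.2]
finger_gap: 0.0251
t 26.1 pos [ 0.5874 -0.028   0.1604] jaw 0.6 lin [0.0024, 0.0001, -0.001] rot [-0.001, 0.001, -0.001] deg 0.1 q7 -0.22 q1 0.53 gap 0.025 F [ 0.7 -1.6  3.2]
```

View pics/s23c.png

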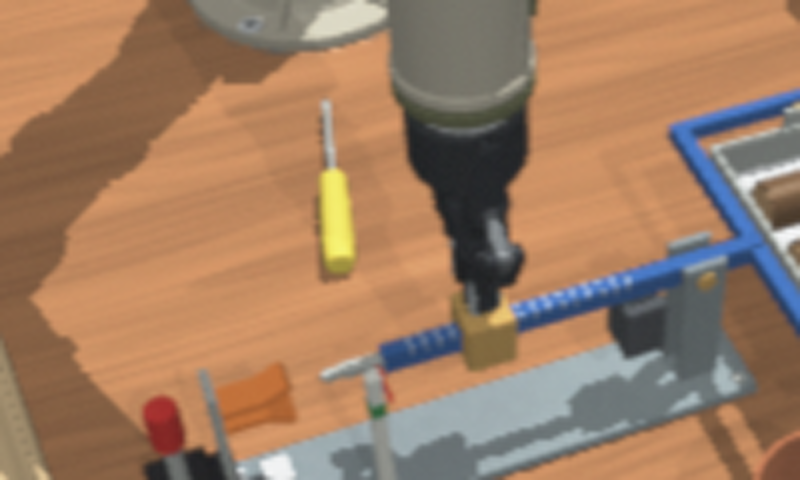

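```bash
python3 -m creep '[{"linear":[0,0,0],"rot":[0,0,0],"fingers":0.3},{"linear":[0,0,0],"rot":[0,0,0],"fingers":0.3},{"linear":[0,0,0],"rot":[0,0,0],"fingers":0.3},{"linear":[-0.02,0,0],"rot":[0,0,0],"fingers":0.3},{"linear":[-0.05,0,0],"rot":[0,0,0],"fingers":0.3},{"linear":[-0.07,0,0],"rot":[0,0,0],"fingers":0.3},{"linear":[-0.07,0,0],"rot":[0,0,0],"fingers":0.3},{"linear":[-0.07,0,0],"rot":[0,0,0],"fingers":0.3}]'
python3 -m creep '[{"linear":[0,0,0],"rot":[0,0,0],"fingers":0.3},{"linear":[0,0,0],"rot":[0,0,0],"fingers":0.3},{"linear":[0,0,0],"rot":[0,0,0],"fingers":0.3},{"linear":[0,0,0],"rot":[0,0,0],"fingers":0.3},{"linear":[0,0,0],"rot":[0,0,0],"fingers":0.3},{"linear":[0,0,0],"rot":[0,0,0],"fingers":0.3},{"linear":[0,0,0],"rot":[0,0,0],"fingers":0.3},{"linear":[0,0,0],"rot":[0,0,0],"fingers":0.3}]'
python3 -c "
from meas import *
d=snap('scene','s24.png');b=(150,350,130,250);cv2.imwrite('pics/s24c.png',cv2.resize(cv2.cvtColor(d['img'],cv2.COLOR_RGB2BGR)[b[2]:b[3],b[0]:b[1]],None,fx=4,fy=4,interpolation=cv2.INTER_CUBIC))
"
```

```text
t: 27.0
ee_pos: [0.5872, -0.0272, 0.2301]
tcp_rot: [1.336, 1.57, -0.224]
wrist_force: [-0.6, 0.1, 0.1]
finger_gap: 0.0601
t: 27.8
ee_pos: [0.5872, -0.0274, 0.2302]
tcp_rot: [2.197, 1.571, 0.636]
wrist_force: [-0.0, -0.3, 0.4]
finger_gap: 0.0596
```

View pics/s24c.png

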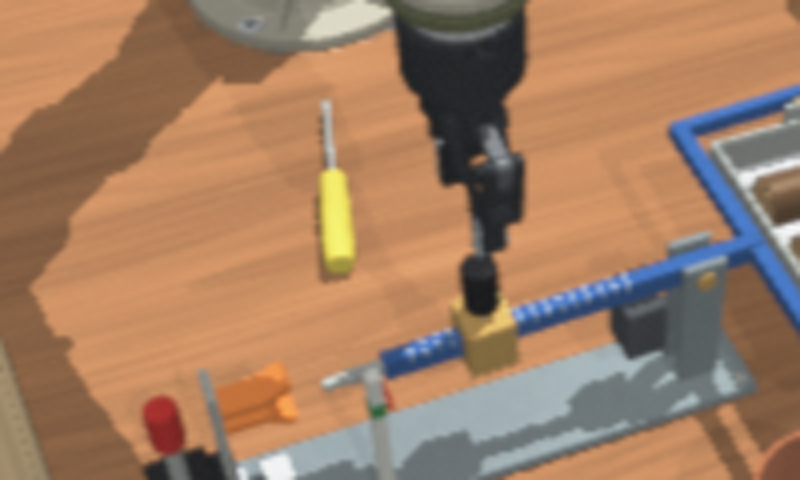

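```bash
cat >> meas.py <<'E'
def ptr(img):  # RGB image, scene: weighted redness centroid of the pointer + beam tail bottom edge
    im=img.astype(float)[218:244,236:258]
    w=np.clip(im[...,0]-1.0*im[...,1]-20,0,None)*((im[...,1]<90))
    w=np.where((im[...,0]-im[...,1]>60)&(im[...,2]<100)&(abs(im[...,1]-im[...,2])<30),im[...,0]-im[...,1],0)
    yy,xx=np.mgrid[218:244,236:258]
    return (w*xx).sum()/w.sum(),(w*yy).sum()/w.sum(),int((w>0).sum())
E
python3 - <<'E'
from meas import *
for n in ('scene0','s16','s17','s20','s21','s23','s24'):
    im=cv2.imread('pics/%s.png'%n)[...,::-1]; print(n,ptr(im))
d=snap('scene','s25.png'); print('now',observe()['t'],ptr(d['img']))
T=[]
for n in ('s16','s20','s24','s25'):
    T.append(cv2.resize(cv2.imread('pics/%s.png'%n)[205:250,220:270],None,fx=8,fy=6,interpolation=cv2.INTER_NEAREST))
cv2.imwrite('pics/cmp25.png',np.vstack([np.hstack(T[:2]),np.hstack(T[2:])]))
E
```

```text
scene0 (np.float64(246.60154525386312), np.float64(228.34988962472406), 10)
s16 (np.float64(246.49770290964778), np.float64(227.47013782542112), 6)
s17 (np.float64(246.4343163538874), np.float64(227.54155495978551), 7)
s20 (np.float64(245.8248429867411), np.float64(221.4277739009072), 13)
s21 (np.float64(245.92497320471597), np.float64(221.58949624866023), 12)
s23 (np.float64(246.3840909090909), np.float64(226.6818181818182), 6)
s24 (np.float64(246.54109589041096), np.float64(228.6027397260274), 6)
now 27.9 (np.float64(246.47695390781564), np.float64(228.16633266533066), 7)
```

View pics/cmp25.png

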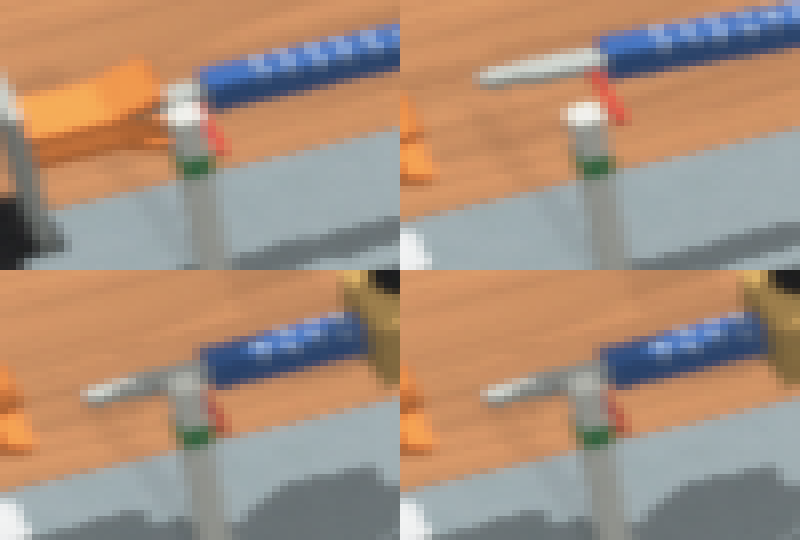

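```bash
cat >> meas.py <<'E'
def bedge(img):
    im=img.astype(float); out=[]
    for c in range(246,258):
        col=(im[200:245,c,2]-im[200:245,c,0]); m=col>30
        if m.any():
            i=np.where(m)[0]; out.append((200+i[0],200+i[-1]))
    im=cv2.resize(img[200:245,240:262].astype(np.float32),None,fx=1,fy=8,interpolation=cv2.INTER_CUBIC)
    b=im[...,2]-im[...,0]; lo=[];hi=[]
    for c in range(8,17):
        i=np.where(b[:,c]>25)[0]; lo.append(200+i[0]/8); hi.append(200+i[-1]/8)
    return np.mean(lo),np.mean(hi)
E
python3 -m creep '[{"linear":[0,0,0],"rot":[0,0,0],"fingers":0.3},{"linear":[0,0,0],"rot":[0,0,0],"fingers":0.3},{"linear":[0,0,0],"rot":[0,0,0],"fingers":0.3},{"linear":[0,0,0],"rot":[0,0,0],"fingers":0.3},{"linear":[0,0,0],"rot":[0,0,0],"fingers":0.3},{"linear":[0,0,0],"rot":[0,0,0],"fingers":0.3},{"linear":[0,0,0],"rot":[0,0,0],"fingers":0.3},{"linear":[0,0,0],"rot":[0,0,0],"fingers":0.3}]'
python3 -m creep '[{"linear":[0,0,0],"rot":[0,0,0],"fingers":0.3},{"linear":[0,0,0],"rot":[0,0,0],"fingers":0.3},{"linear":[0,0,0],"rot":[0,0,0],"fingers":0.3},{"linear":[0,0,0],"rot":[0,0,0],"fingers":0.3},{"linear":[0,0,0],"rot":[0,0,0],"fingers":0.3},{"linear":[0,0,0],"rot":[0,0,0],"fingers":0.3},{"linear":[0,0,0],"rot":[0,0,0],"fingers":0.3},{"linear":[0,0,0],"rot":[0,0,0],"fingers":0.3}]'
python3 - <<'E'
from meas import *
d=snap('scene','s26.png')
for n in ('scene0','s5','s16','s17','s20','s21','s23','s24','s25','s26'):
    im=np.ascontiguousarray(cv2.imread('pics/%s.png'%n)[...,::-1]); print(n,np.round(ptr(im),2),np.round(bedge(im),2))
T=[cv2.resize(cv2.imread('pics/%s.png'%n)[205:250,220:270],None,fx=8,fy=6,interpolation=cv2.INTER_NEAREST) for n in ('s16','s26')]
cv2.imwrite('pics/cmp26.png',np.hstack(T))
E
```

```text
t: 28.7
ee_pos: [0.5872, -0.0274, 0.2302]
tcp_rot: [2.707, 1.571, 1.147]
wrist_force: [-0.3, 0.2, -1.1]
finger_gap: 0.06
t: 29.5
ee_pos: [0.5872, -0.0274, 0.2302]
tcp_rot: [2.43, 1.571, 0.87]
wrist_force: [-0.7, 0.3, -0.6]
finger_gap: 0.0597
scene0 [246.6  228.35  10.  ] [214.96 221.85]
s5 [246.85 228.47  13.  ] [215.07 221.86]
s16 [246.5  227.47   6.  ] [214.38 221.25]
s17 [246.43 227.54   7.  ] [214.38 221.24]
s20 [245.82 221.43  13.  ] [209.44 216.33]
s21 [245.92 221.59  12.  ] [209.9  216.32]
s23 [246.38 226.68   6.  ] [214.49 220.94]
s24 [246.54 228.6    6.  ] [216.   222.62]
s25 [246.48 228.17   7.  ] [216.   222.62]
s26 [246.48 228.17   7.  ] [216.   222.62]
```

View pics/cmp26.png

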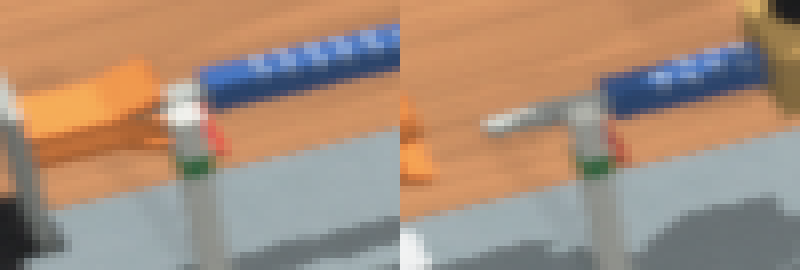

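Run:
```python
from meas import *
d=get_image('scene')
for z in(0.12,0.1435,0.0965): print(z,np.round(proj(d,(0.5875,-0.1,z)),2))
# beam end at 230mm from pivot rotation incl. along-beam shift ignored
im=np.ascontiguousarray(d['img']); print(ptr(im),bedge(im))
```

```text
0.12 [245.04 220.67]
0.1435 [244.28 215.12]
0.0965 [245.77 226.05]
(np.float64(246.4760956175299), np.float64(228.16533864541833), 7) (np.float64(216.0), np.float64(222.65277777777777))
```

Run:
```python
from meas import *
a=np.array([cv2.imread('pics/%s.png'%n)[212:236,226:246].astype(int) for n in('s20','s26')])
for i in (0,1):
    print(['s20','s26'][i]); 
    for r in range(24): print(212+r,' '.join('%3d'%v for v in a[i,r,:,0]))
d=get_image('scene')
for z in (.12,.145): print([np.round(proj(d,(0.588,0.133-L,z)),1) for L in (.24,.26,.27,.28)])
```

```text
s20
212 102 102 102 102 102 100  98  97  95  96  94  94  93  94  98 101 106 113 133 171
213 102 103 102 102 100  97  94  95  94  97  98 101 107 120 137 149 172 188 172 168
214 103 101 101 100  97  95  95  98 104 119 138 151 172 193 199 199 204 207 197 166
215  99  96  96  96 100 106 114 134 160 182 195 200 204 208 207 205 205 195 176 146
216  95  94  95 103 131 170 191 195 198 202 205 205 204 196 181 170 156 133 118 110
217  95  94  97 132 178 199 201 194 180 171 169 163 149 138 130 124 115  94  80  94
218  93  95 100 125 156 162 149 137 129 124 123 121 114 108 107 104 103  90  74  84
219  97  97  99 104 114 119 113 109 108 107 106 105 104 105 104 103 102  97  81  76
220  99  98  99 101 102 102 102 102 104 103 104 104 102 102 101 100 100  98  89  77
221 101 102 102 103 102 103 103 102 104 104 103 103 100  98  99 104 114 123 113  89
222 102 102 100 101 101 102 101 100 100 100  98  98  98 100 112 151 193 216 191 112
223 103 103 102  99  99  99  99  96  95  98  98  99 101 106 147 213 234 236 219 145
224 103 103  98  95  94  94  95  97  97  98 100  99  99 103 149 216 236 237 226 174
225 
[... 2425 characters left out ...]
38 139 126
230  95  97  97  97  98  97  96  97  99 100 103 101 103 102  99  99 118 135 136 126
231  99 100 101 102 102 101  99  99  98  99  98 101 101 101 102  92  99 112 101  88
232 103 104 105 105 104 103 100  97  97  96 100 103 104 106 104  93  79  73  68  63
233 105 104 104 103 102 101  99  98  99 100 103 104 104 104 105 102  87  65  63  70
234 103 103 102 104 103 105 105 104 100 100 100  99 100 103 106 111 103  93  97 115
235 103 104 105 105 106 105 104 102 100  98 100 101 105 116 131 152 148 128 131 136
[array([242.6, 221.5]), array([235.5, 223.7]), array([232. , 224.7]), array([228.4, 225.8])]
[array([241.8, 215.6]), array([234.6, 217.8]), array([230.9, 218.9]), array([227.3, 219.9])]
```

The pointer rests slightly low. The two estimates put the beam at +0.015 to +0.024 rad, in the band but marginal. I'll move the poise about 3.5 mm inwards.

```bash
python3 -m creep '[{"linear":[0.03,0,0],"rot":[0,0,0],"fingers":0.3},{"linear":[0.06,0,0],"rot":[0,0,0],"fingers":0.3},{"linear":[0.071,0,0],"rot":[0,0,0],"fingers":0.3},{"linear":[0.071,0,0],"rot":[0,0,0],"fingers":1},{"linear":[0.071,0,0],"rot":[0,0,0],"fingers":1},{"linear":[0.071,0,0],"rot":[0,0,0],"fingers":1},{"linear":[0.071,0,0],"rot":[0,0,0],"fingers":1},{"linear":[0.071,0,0],"rot":[0,0,0],"fingers":1}]' 30
python3 -m creep '[{"linear":[0,0,-0.002],"rot":[0,0,0],"fingers":1},{"linear":[0,0,-0.004],"rot":[0,0,0],"fingers":1},{"linear":[0,0,-0.004],"rot":[0,0,0],"fingers":1},{"linear":[0,0,-0.004],"rot":[0,0,0],"fingers":1}]'
python3 -m creep '[{"linear":[0,0,0],"rot":[0,0,0],"fingers":0.3},{"linear":[0,0,0],"rot":[0,0,0],"fingers":0.3},{"linear":[0,0,0],"rot":[0,0,0],"fingers":0.3},{"linear":[-0.02,0,0],"rot":[0,0,0],"fingers":0.3},{"linear":[-0.05,0,0],"rot":[0,0,0],"fingers":0.3},{"linear":[-0.07,0,0],"rot":[0,0,0],"fingers":0.3},{"linear":[-0.07,0,0],"rot":[0,0,0],"fingers":0.3},{"linear":[-0.07,0,0],"rot":[0,0,0],"fingers":0.3}]'
python3 -m creep '[{"linear":[0,0,0],"rot":[0,0,0],"fingers":0.3},{"linear":[0,0,0],"rot":[0,0,0],"fingers":0.3},{"linear":[0,0,0],"rot":[0,0,0],"fingers":0.3},{"linear":[0,0,0],"rot":[0,0,0],"fingers":0.3},{"linear":[0,0,0],"rot":[0,0,0],"fingers":0.3},{"linear":[0,0,0],"rot":[0,0,0],"fingers":0.3},{"linear":[0,0,0],"rot":[0,0,0],"fingers":0.3},{"linear":[0,0,0],"rot":[0,0,0],"fingers":0.3}]'
python3 -m creep '[{"linear":[0,0,0],"rot":[0,0,0],"fingers":0.3},{"linear":[0,0,0],"rot":[0,0,0],"fingers":0.3},{"linear":[0,0,0],"rot":[0,0,0],"fingers":0.3},{"linear":[0,0,0],"rot":[0,0,0],"fingers":0.3},{"linear":[0,0,0],"rot":[0,0,0],"fingers":0.3},{"linear":[0,0,0],"rot":[0,0,0],"fingers":0.3},{"linear":[0,0,0],"rot":[0,0,0],"fingers":0.3},{"linear":[0,0,0],"rot":[0,0,0],"fingers":0.3}]'
python3 - <<'E'
from meas import *
d=snap('scene','s27.png'); im=np.ascontiguousarray(d['img']); print(ptr(im),bedge(im))
for n in ('s20','s26','s27'):
    c=cv2.imread('pics/%s.png'%n)[212:232,230:233,0].astype(float); w=np.clip(c-112,0,None); print(n,(w*np.arange(212,232)[:,None]).sum()/w.sum())
T=[cv2.resize(cv2.imread('pics/%s.png'%n)[205:250,220:270],None,fx=8,fy=6,interpolation=cv2.INTER_NEAREST) for n in ('scene0','s27')]
cv2.imwrite('pics/cmp27.png',np.hstack(T))
E
```

```text
t: 30.45
ee_pos: [0.5874, -0.0275, 0.16]
tcp_rot: [1.212, 1.57, -0.349]
wrist_force: [-3.2, -0.9, 0.6]
finger_gap: 0.0248
t: 30.85
ee_pos: [0.5874, -0.0232, 0.1594]
tcp_rot: [2.009, 1.57, 0.449]
wrist_force: [-1.4, -1.0, 1.3]
finger_gap: 0.025
t: 31.65
ee_pos: [0.5873, -0.0233, 0.2292]
tcp_rot: [1.547, 1.57, -0.014]
wrist_force: [-1.1, -0.8, 0.1]
finger_gap: 0.0598
t: 32.45
ee_pos: [0.5872, -0.0234, 0.2292]
tcp_rot: [1.972, 1.571, 0.412]
wrist_force: [-0.2, -0.5, 0.5]
finger_gap: 0.06
t: 33.25
ee_pos: [0.5871, -0.0234, 0.2291]
tcp_rot: [2.836, 1.571, 1.276]
wrist_force: [-0.4, 0.1, -0.7]
finger_gap: 0.0601
(np.float64(246.52759381898454), np.float64(227.5562913907285), 6) (np.float64(214.68055555555554), np.float64(221.29166666666666))
s20 216.9833641404806
s26 224.9838337182448
s27 223.25462962962962
```

View pics/cmp27.png

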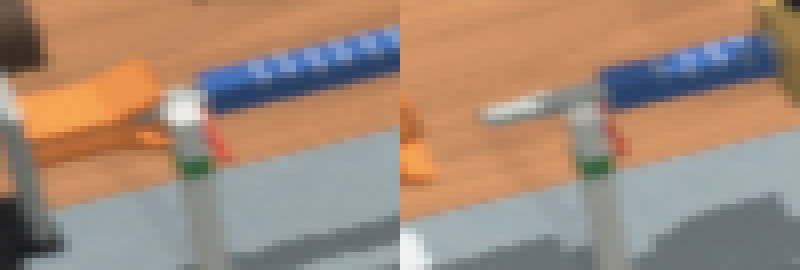

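The pointer now sits level, within about 0.005 rad. The tongue tip is 6.27 px from the stop, against 6.45 px expected for level. I'll let it rest and go over to the red knob.

```bash
python3 -m creep '[{"linear":[0,0,0.05],"rot":[0,0,0],"fingers":0.3},{"linear":[0,0,0.1],"rot":[0,0,0],"fingers":0.3},{"linear":[0,0,0.14],"rot":[0,0,0],"fingers":0.3},{"linear":[0,0,0.18],"rot":[0,0,0],"fingers":0.3},{"linear":[0,0,0.21],"rot":[0,0,0],"fingers":0.3},{"linear":[0,0,0.226],"rot":[0,0,0],"fingers":0.3},{"linear":[0,0,0.226],"rot":[0,0,0],"fingers":0.3},{"linear":[0,0,0.226],"rot":[0,0,0],"fingers":0.3}]'
python3 -m creep '[{"linear":[0,0,0],"rot":[0,0,0],"fingers":0.3},{"linear":[0,0,0],"rot":[0,0,0],"fingers":0.3},{"linear":[0,0,0],"rot":[0,0,0],"fingers":0.3},{"linear":[0,0,0],"rot":[0,0,0],"fingers":0.3},{"linear":[0,0,0],"rot":[0,0,0],"fingers":0.3},{"linear":[0,0,0],"rot":[0,0,0],"fingers":0.3},{"linear":[0,0,0],"rot":[0,0,0],"fingers":0.3},{"linear":[0,0,0],"rot":[0,0,0],"fingers":0.3}]'
python3 - <<'E'
from meas import *
d=snap('scene','s28.png'); im=np.ascontiguousarray(d['img']); print(ptr(im),bedge(im))
for n in ('s20','s27','s28'):
    c=cv2.imread('pics/%s.png'%n)[212:232,230:233,0].astype(float); w=np.clip(c-112,0,None); print(n,(w*np.arange(212,232)[:,None]).sum()/w.sum())
b=(150,350,130,250);cv2.imwrite('pics/s28c.png',cv2.resize(cv2.cvtColor(d['img'],cv2.COLOR_RGB2BGR)[b[2]:b[3],b[0]:b[1]],None,fx=4,fy=4,interpolation=cv2.INTER_CUBIC))
plan(0.590,-0.2495,0.113,0.6)
E
```

```text
t: 34.1
ee_pos: [0.5899, -0.2474, 0.2291]
tcp_rot: [2.961, 1.569, 1.402]
wrist_force: [0.7, 0.1, -0.2]
finger_gap: 0.0598
t: 34.9
ee_pos: [0.5895, -0.2495, 0.2291]
tcp_rot: [2.903, 1.571, 1.342]
wrist_force: [0.4, 0.8, 0.2]
finger_gap: 0.06
(np.float64(246.50077279752705), np.float64(227.47295208655333), 6) (np.float64(214.40277777777777), np.float64(221.29166666666666))
s20 216.9833641404806
s27 223.25462962962962
s28 223.25176470588235
t 35.0 pos [ 0.5895 -0.2494  0.2291] jaw 0.6 lin [0.1161, 0.0005, 0.0001] rot [-0.0, -0.0, -0.0] deg 0.0 q7 0.17 q1 0.78 gap 0.060 F [-0.7 -0.6 -0.3]
```

View pics/s28c.png

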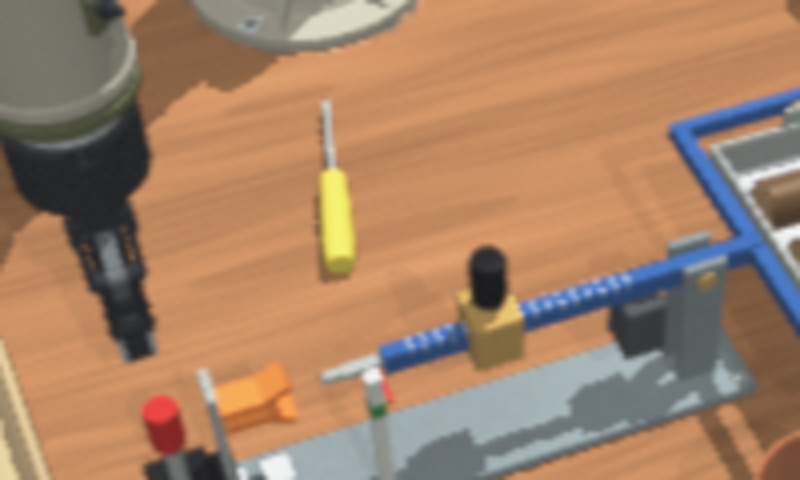

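```bash
python3 -m creep '[{"linear":[0.04,0,0],"rot":[0,0,0],"fingers":0.3},{"linear":[0.08,0,0],"rot":[0,0,0],"fingers":0.3},{"linear":[0.105,0,0],"rot":[0,0,0],"fingers":0.3},{"linear":[0.1155,0,0],"rot":[0,0,0],"fingers":0.3},{"linear":[0.1155,0,0],"rot":[0,0,0],"fingers":0.3}]'
python3 -m creep '[{"linear":[0,0,0],"rot":[0,0,0],"fingers":1},{"linear":[0,0,0],"rot":[0,0,0],"fingers":1},{"linear":[0,0,0],"rot":[0,0,0],"fingers":1},{"linear":[0,0,0],"rot":[0,0,0],"fingers":1},{"linear":[0,0,0],"rot":[0,0,0],"fingers":1}]' 60
python3 -m creep '[{"linear":[-0.006,0,0],"rot":[0,0,0],"fingers":1},{"linear":[-0.012,0,0],"rot":[0,0,0],"fingers":1},{"linear":[-0.018,0,0],"rot":[0,0,0],"fingers":1},{"linear":[-0.018,0,0],"rot":[0,0,0],"fingers":1}]'
python3 - <<'E'
from meas import *
plan(0.590,-0.2495,0.113,0.6)
d=snap('scene','s29.png'); b=(150,280,170,280);cv2.imwrite('pics/s29c.png',cv2.resize(cv2.cvtColor(d['img'],cv2.COLOR_RGB2BGR)[b[2]:b[3],b[0]:b[1]],None,fx=5,fy=5,interpolation=cv2.INTER_CUBIC))
E
```

```text
t: 35.45
ee_pos: [0.5888, -0.2492, 0.1123]
tcp_rot: [-2.069, 1.568, 2.654]
wrist_force: [0.4, -0.0, 0.7]
finger_gap: 0.0602
t: 35.95
ee_pos: [0.5899, -0.2498, 0.1159]
tcp_rot: [0.829, 1.569, -0.732]
wrist_force: [-4.1, -0.2, 7.4]
finger_gap: 0.0222
t: 36.35
ee_pos: [0.5897, -0.2497, 0.1324]
tcp_rot: [0.951, 1.57, -0.61]
wrist_force: [2.7, -1.4, -7.1]
finger_gap: 0.0223
t 36.4 pos [ 0.5897 -0.2497  0.1324] jaw 0.6 lin [0.0194, 0.0003, -0.0002] rot [-0.0, 0.001, -0.001] deg 0.0 q7 0.14 q1 0.78 gap 0.022 F [ 2.7 -1.4 -7.1]
```

View pics/s29c.png

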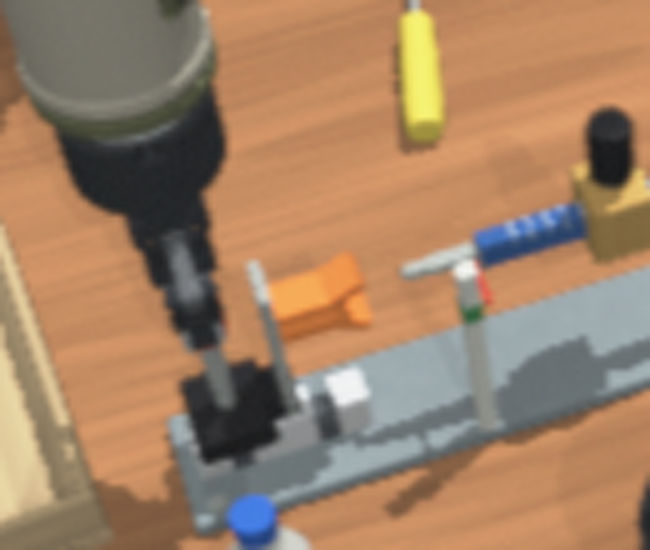

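```bash
python3 -m creep '[{"linear":[0,0,-0.01],"rot":[0,0,0],"fingers":1},{"linear":[0,0,-0.02],"rot":[0,0,0],"fingers":1},{"linear":[0,0,-0.03],"rot":[0,0,0],"fingers":1},{"linear":[0,0,-0.04],"rot":[0,0,0],"fingers":1},{"linear":[0,0,-0.047],"rot":[0,0,0],"fingers":1},{"linear":[0,0,-0.0505],"rot":[0,0,0],"fingers":1},{"linear":[0,0,-0.0505],"rot":[0,0,0],"fingers":1}]'
python3 - <<'E'
from meas import *
plan(0.589,-0.1998,0.1155,0.6)
d=snap('scene','s30.png'); b=(150,280,170,280);cv2.imwrite('pics/s30c.png',cv2.resize(cv2.cvtColor(d['img'],cv2.COLOR_RGB2BGR)[b[2]:b[3],b[0]:b[1]],None,fx=5,fy=5,interpolation=cv2.INTER_CUBIC))
E
```

```text
t: 37.1
ee_pos: [0.5891, -0.1975, 0.1317]
tcp_rot: [-3.073, 1.57, 1.651]
wrist_force: [3.2, 1.0, -6.0]
finger_gap: 0.0224
t 37.1 pos [ 0.5891 -0.1975  0.1317] jaw 0.7 lin [0.0161, -0.0001, 0.0023] rot [0.002, -0.001, 0.0] deg 0.1 q7 0.06 q1 0.73 gap 0.022 F [ 3.2  1.  -6. ]
```

View pics/s30c.png

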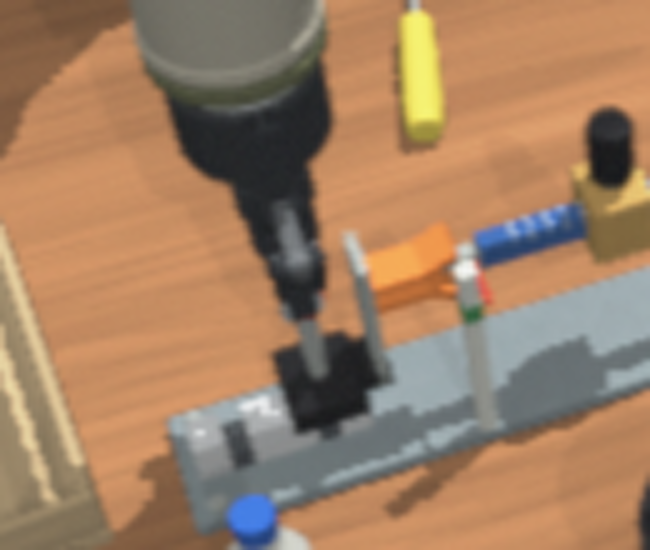

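```bash
python3 -m creep '[{"linear":[0,0,0.001],"rot":[0,0,0],"fingers":1},{"linear":[0,0,0.001],"rot":[0,0,0],"fingers":1},{"linear":[0.006,0,0.001],"rot":[0,0,0],"fingers":1},{"linear":[0.012,0,0.001],"rot":[0,0,0],"fingers":1},{"linear":[0.017,0,0.001],"rot":[0,0,0],"fingers":1},{"linear":[0.017,0,0.001],"rot":[0,0,0],"fingers":1},{"linear":[0.017,0,0.001],"rot":[0,0,0],"fingers":1}]'
python3 - <<'E'
from meas import *
plan(0.589,-0.1998,0.1155,0.6)
E
```

```text
t: 37.85
ee_pos: [0.5893, -0.2005, 0.1159]
tcp_rot: [0.729, 1.569, -0.832]
wrist_force: [-1.4, 1.0, 4.3]
finger_gap: 0.022
t 37.9 pos [ 0.5893 -0.2005  0.1159] jaw 0.6 lin [0.0004, -0.0003, -0.0007] rot [-0.001, 0.002, -0.001] deg 0.1 q7 0.05 q1 0.73 gap 0.022 F [-1.4  1.   4.3]
```

```bash
python3 -m creep '[{"linear":[0,0,0],"rot":[0,0,0],"fingers":0.3},{"linear":[0,0,0],"rot":[0,0,0],"fingers":0.3},{"linear":[0,0,0],"rot":[0,0,0],"fingers":0.3},{"linear":[0,0,0],"rot":[0,0,0],"fingers":0.3},{"linear":[-0.02,0,0],"rot":[0,0,0],"fingers":0.3},{"linear":[-0.06,0,0],"rot":[0,0,0],"fingers":0.3},{"linear":[-0.1,0,0],"rot":[0,0,0],"fingers":0.3},{"linear":[-0.13,0,0],"rot":[0,0,0],"fingers":0.3}]'
python3 - <<'E'
from meas import *
d=snap('scene','s31.png'); print(red(d,(185,235,215,250)))
print(bedge(np.ascontiguousarray(d['img'])))
b=(150,290,130,250);cv2.imwrite('pics/s31c.png',cv2.resize(cv2.cvtColor(d['img'],cv2.COLOR_RGB2BGR)[b[2]:b[3],b[0]:b[1]],None,fx=4,fy=4,interpolation=cv2.INTER_CUBIC))
b=(300,440,120,240);cv2.imwrite('pics/s31d.png',cv2.resize(cv2.cvtColor(d['img'],cv2.COLOR_RGB2BGR)[b[2]:b[3],b[0]:b[1]],None,fx=4,fy=4,interpolation=cv2.INTER_CUBIC))
plan(0.650,0.2785,0.25,0.6)
E
```

```text
t: 38.65
ee_pos: [0.5894, -0.1999, 0.2473]
tcp_rot: [1.331, 1.569, -0.229]
wrist_force: [1.5, -1.3, -0.4]
finger_gap: 0.0599
(array([209.31666667, 232.5       ]), array([205, 228,   9,  10,  60], dtype=int32))
(np.float64(214.38888888888889), np.float64(221.31944444444446))
t 38.7 pos [ 0.5911 -0.2001  0.2525] jaw 0.6 lin [0.0018, 0.0638, -0.4779] rot [-0.0, 0.003, -0.011] deg 0.5 q7 0.10 q1 0.74 gap 0.060 F [ 1.1 -0.1  4.7]
```

View pics/s31c.png

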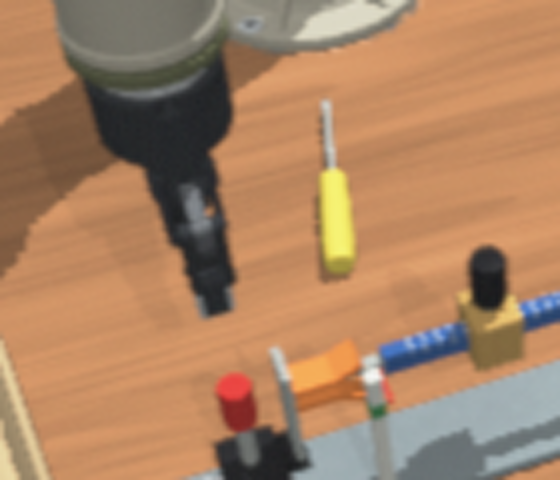

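View pics/s31d.png

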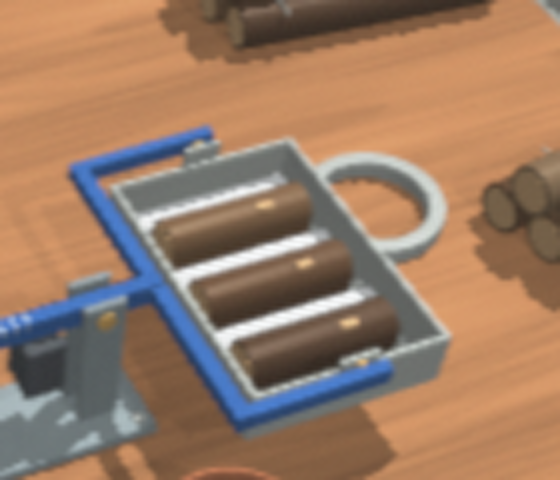

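The red knob is back at scene (209.3,232.5), matching its first position, and the fork holds the tongue. I'll measure the logs in the pan from above.

Run:
```python
from meas import *
d=snap('top','t32.png')
im=d['img'].astype(int); m=((im[...,0]<110)&(im[...,0]-im[...,2]>8)).astype(np.uint8)*255
M=np.zeros_like(m); M[178:270,150:208]=m[178:270,150:208]; M=cv2.morphologyEx(M,cv2.MORPH_OPEN,np.ones((5,5)))
for c in cv2.findContours(M,cv2.RETR_EXTERNAL,cv2.CHAIN_APPROX_NONE)[0]:
    if cv2.contourArea(c)<200: continue
    q=np.array([onz(d,*p[0],0.094)[:2] for p in c],np.float32); r=cv2.minAreaRect(q); print(cv2.boundingRect(c),np.round(r[0],4),np.round(r[1],3),round(r[2],1))
cv2.imwrite('pics/t32c.png',cv2.resize(cv2.cvtColor(d['img'],cv2.COLOR_RGB2BGR)[155:285,130:330],None,fx=4,fy=4,interpolation=cv2.INTER_CUBIC))
```

```text
(150, 237, 54, 19) [0.5193 0.281 ] [0.038 0.128] 1.2
(152, 211, 53, 18) [0.5842 0.2782] [0.039 0.128] 1.1
(152, 186, 52, 18) [0.6477 0.2801] [0.04  0.128] 1.3
```

View pics/t32c.png

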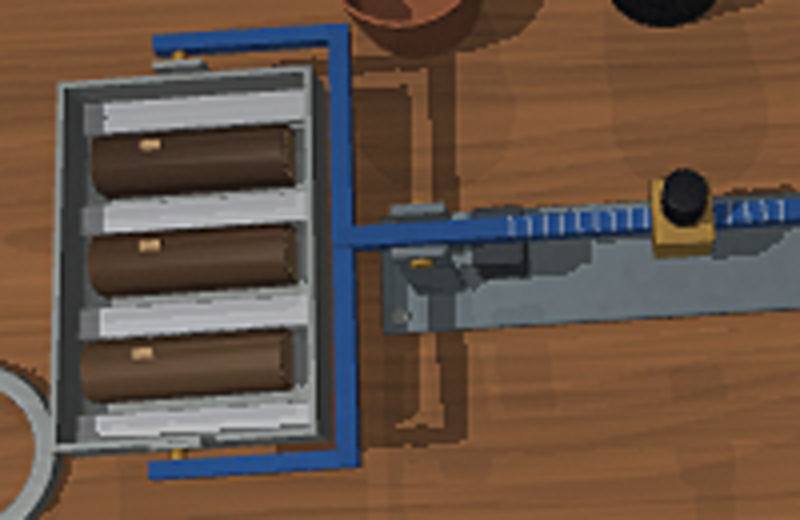

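```bash
python3 -m creep '[{"linear":[0,-0.067,-0.478],"rot":[0,0,0],"fingers":0.3},{"linear":[0,-0.067,-0.478],"rot":[0,0,0],"fingers":0.3},{"linear":[0,-0.067,-0.478],"rot":[0,0,0],"fingers":0.3},{"linear":[0,-0.067,-0.478],"rot":[0,0,0],"fingers":0.3},{"linear":[0,-0.067,-0.478],"rot":[0,0,0],"fingers":0.3},{"linear":[0,-0.067,-0.478],"rot":[0,0,0],"fingers":0.3},{"linear":[0,-0.067,-0.478],"rot":[0,0,0],"fingers":0.3},{"linear":[0,-0.067,-0.478],"rot":[0,0,0],"fingers":0.3}]'
python3 -c "
from meas import *
plan(0.519,0.279,0.17,0.6)"
```

```text
t: 39.55
ee_pos: [0.5285, 0.1971, 0.2441]
tcp_rot: [-0.458, 1.57, -2.019]
wrist_force: [2.3, -0.7, 0.3]
finger_gap: 0.0598
t 39.5 pos [0.5285 0.1971 0.2441] jaw 0.6 lin [0.074, -0.0087, -0.0821] rot [-0.001, 0.001, 0.0] deg 0.0 q7 -0.61 q1 0.24 gap 0.060 F [ 2.3 -0.7  0.3]
```

```bash
python3 -m creep '[{"linear":[0.02,-0.009,-0.08],"rot":[0,0,0],"fingers":0.36},{"linear":[0.04,-0.009,-0.08],"rot":[0,0,0],"fingers":0.36},{"linear":[0.074,-0.009,-0.08],"rot":[0,0,0],"fingers":0.36},{"linear":[0.074,-0.009,-0.08],"rot":[0,0,0],"fingers":0.36},{"linear":[0.074,-0.009,-0.08],"rot":[0,0,0],"fingers":0.36},{"linear":[0.074,-0.009,-0.08],"rot":[0,0,0],"fingers":0.36}]'
python3 -c "
from meas import *
plan(0.519,0.279,0.085,0.6)"
```

```text
t: 40.15
ee_pos: [0.5207, 0.2749, 0.1724]
tcp_rot: [1.905, 1.569, 0.343]
wrist_force: [-0.1, 0.1, 0.1]
finger_gap: 0.0545
t 40.1 pos [0.5207 0.2749 0.1724] jaw 0.5 lin [0.0874, -0.0019, -0.0041] rot [-0.003, -0.001, -0.003] deg 0.2 q7 -0.79 q1 0.08 gap 0.055 F [-0.1  0.1  0.1]
```

```bash
python3 -m creep '[{"linear":[0.03,-0.0018,-0.002],"rot":[0,0,0],"fingers":0.36},{"linear":[0.06,-0.0018,-0.002],"rot":[0,0,0],"fingers":0.36},{"linear":[0.08,-0.0018,-0.002],"rot":[0,0,0],"fingers":0.36},{"linear":[0.087,-0.0018,-0.002],"rot":[0,0,0],"fingers":0.36},{"linear":[0.087,-0.0018,-0.002],"rot":[0,0,0],"fingers":0.36}]'
python3 -c "
from meas import *
plan(0.519,0.279,0.085,0.6)"
python3 -m creep '[{"linear":[0,0,0],"rot":[0,0,0],"fingers":1},{"linear":[0,0,0],"rot":[0,0,0],"fingers":1},{"linear":[0,0,0],"rot":[0,0,0],"fingers":1},{"linear":[0,0,0],"rot":[0,0,0],"fingers":1},{"linear":[0,0,0],"rot":[0,0,0],"fingers":1}]' 60
python3 -m creep '[{"linear":[-0.02,0,0],"rot":[0,0,0],"fingers":1},{"linear":[-0.06,0,0],"rot":[0,0,0],"fingers":1},{"linear":[-0.1,0,0],"rot":[0,0,0],"fingers":1},{"linear":[-0.14,0,0],"rot":[0,0,0],"fingers":1},{"linear":[-0.16,0,0],"rot":[0,0,0],"fingers":1},{"linear":[-0.16,0,0],"rot":[0,0,0],"fingers":1}]'
python3 -c "
from meas import *
d=snap('scene','s33.png')
plan(0.446,-0.4224,0.245,5)"
```

```text
t: 40.65
ee_pos: [0.5183, 0.2769, 0.0843]
tcp_rot: [1.799, 1.57, 0.238]
wrist_force: [-0.2, 0.9, 0.3]
finger_gap: 0.0546
t 40.6 pos [0.5183 0.2769 0.0843] jaw 0.5 lin [-0.0007, 0.0007, -0.0021] rot [-0.002, -0.0, -0.001] deg 0.1 q7 -0.84 q1 0.04 gap 0.055 F [-0.2  0.9  0.3]
t: 41.15
ee_pos: [0.5189, 0.2781, 0.0859]
tcp_rot: [1.93, 1.567, 0.37]
wrist_force: [-0.7, -0.6, 7.1]
finger_gap: 0.0336
t: 41.75
ee_pos: [0.5188, 0.2789, 0.2481]
tcp_rot: [2.021, 1.564, 0.461]
wrist_force: [-0.2, 0.0, -1.7]
finger_gap: 0.0332
t 41.8 pos [0.5182 0.2782 0.2455] jaw 0.6 lin [-0.0008, -0.0796, 0.6997] rot [-0.098, -0.002, -0.004] deg 4.4 q7 -0.76 q1 0.08 gap 0.033 F [-0.1 -0.5 -2.4]
```

View pics/s33.png

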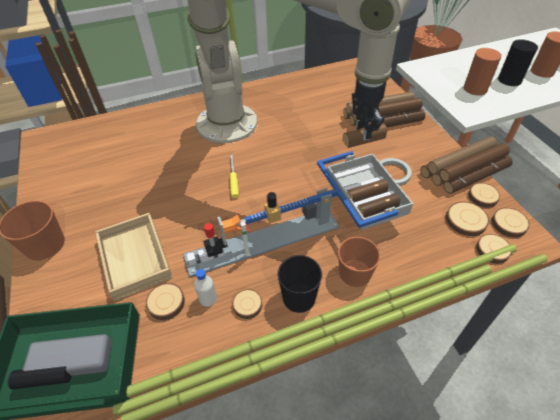

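```bash
python3 -m creep '[{"linear":[0,-0.08,0.7],"rot":[0,0,0],"fingers":1},{"linear":[0,-0.08,0.7],"rot":[0,0,0],"fingers":1},{"linear":[0,-0.08,0.7],"rot":[0,0,0],"fingers":1},{"linear":[0,-0.08,0.7],"rot":[0,0,0],"fingers":1},{"linear":[0,-0.08,0.7],"rot":[0,0,0],"fingers":1},{"linear":[0,-0.08,0.7],"rot":[0,0,0],"fingers":1},{"linear":[0,-0.08,0.7],"rot":[0,0,0],"fingers":1},{"linear":[0,-0.08,0.7],"rot":[-0.05,0,0],"fingers":1}]'
python3 -c "
from meas import *
plan(0.446,-0.4224,0.245,5)"
```

```text
t: 42.6
ee_pos: [0.4749, -0.1225, 0.2423]
tcp_rot: [-1.741, 1.569, 3.021]
wrist_force: [1.2, 0.2, -0.6]
finger_gap: 0.0336
t 42.6 pos [ 0.4749 -0.1225  0.2423] jaw 2.8 lin [-0.0027, -0.0437, 0.2981] rot [-0.048, -0.0, 0.002] deg 2.2 q7 0.16 q1 0.81 gap 0.034 F [ 1.2  0.2 -0.6]
```

```bash
python3 -m creep '[{"linear":[0,-0.043,0.297],"rot":[-0.048,0,0],"fingers":1},{"linear":[0,-0.043,0.297],"rot":[-0.048,0,0],"fingers":1},{"linear":[0,-0.043,0.297],"rot":[-0.048,0,0],"fingers":1},{"linear":[0,-0.043,0.297],"rot":[-0.048,0,0],"fingers":1},{"linear":[0,-0.043,0.297],"rot":[-0.048,0,0],"fingers":1},{"linear":[0,-0.043,0.297],"rot":[-0.048,0,0],"fingers":1},{"linear":[0,-0.043,0.297],"rot":[-0.048,0,0],"fingers":1},{"linear":[0,-0.043,0.297],"rot":[-0.048,0,0],"fingers":1}]'
python3 -c "
from meas import *
plan(0.446,-0.4224,0.1,5)
d=snap('scene','s34.png');d=snap('top','t34.png')
plan(0.446,-0.4224,0.1,5)"
```

```text
t: 43.4
ee_pos: [0.4467, -0.4203, 0.2409]
tcp_rot: [-2.499, 1.567, 2.298]
wrist_force: [-0.4, 1.0, -1.3]
finger_gap: 0.0338
t 43.4 pos [ 0.4467 -0.4203  0.2409] jaw 4.8 lin [0.1409, -0.0005, 0.0025] rot [-0.004, -0.004, 0.003] deg 0.3 q7 0.65 q1 1.06 gap 0.034 F [-0.4  1.  -1.3]
t 43.5 pos [ 0.4484 -0.4178  0.2423] jaw 5.1 lin [0.1423, -0.0027, 0.0047] rot [0.002, -0.003, 0.001] deg 0.2 q7 0.65 q1 1.06 gap 0.033 F [ 0.4  0.5 -1.2]
```

View pics/s34.png

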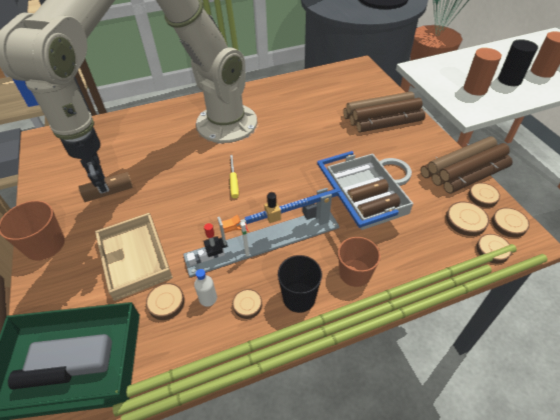

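View pics/t34.png

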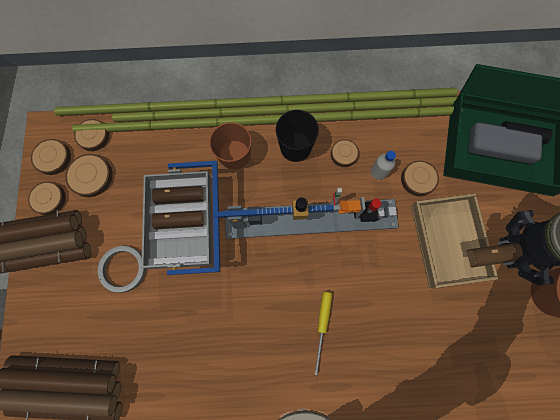

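```bash
python3 -m creep '[{"linear":[0.05,-0.002,0.003],"rot":[0,0,0],"fingers":1},{"linear":[0.1,-0.002,0.003],"rot":[0,0,0],"fingers":1},{"linear":[0.14,-0.002,0.003],"rot":[0,0,0],"fingers":1},{"linear":[0.16,-0.002,0.003],"rot":[0,0,0],"fingers":1},{"linear":[0.17,-0.002,0.003],"rot":[0,0,0],"fingers":1},{"linear":[0.17,-0.002,0.003],"rot":[0,0,0],"fingers":1}]'
python3 -c "
from meas import *
d=snap('scene','s35.png');b=(80,200,140,300);cv2.imwrite('pics/s35c.png',cv2.resize(cv2.cvtColor(d['img'],cv2.COLOR_RGB2BGR)[b[2]:b[3],b[0]:b[1]],None,fx=4,fy=3.7,interpolation=cv2.INTER_CUBIC))
plan(0.446,-0.4215,0.026,5)"
```

```text
t: 44.1
ee_pos: [0.4465, -0.4207, 0.0727]
tcp_rot: [-2.602, 1.569, 2.199]
wrist_force: [0.1, 0.5, -0.9]
finger_gap: 0.0336
t 44.1 pos [ 0.4472 -0.4216  0.0743] jaw 5.1 lin [0.0483, -0.0012, -0.0002] rot [0.002, 0.0, -0.001] deg 0.1 q7 0.61 q1 1.05 gap 0.033 F [-0.3 -0.1 -1.7]
```

View pics/s35c.png

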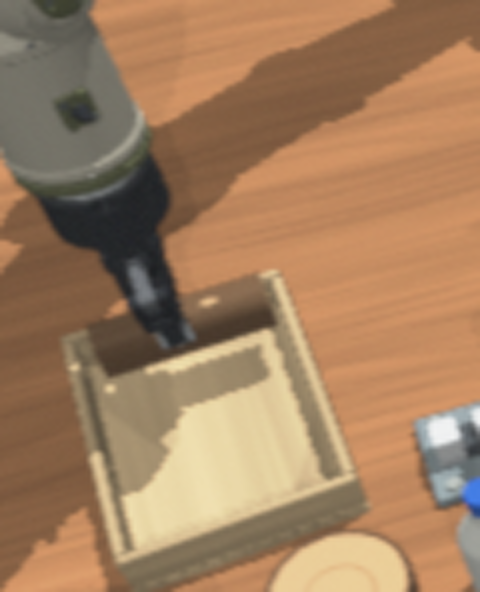

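```bash
python3 -m creep '[{"linear":[0.02,-0.001,0],"rot":[0,0,0],"fingers":1},{"linear":[0.038,-0.001,0],"rot":[0,0,0],"fingers":1},{"linear":[0.047,-0.001,0],"rot":[0,0,0],"fingers":1},{"linear":[0.047,-0.001,0],"rot":[0,0,0],"fingers":1}]'
python3 -m creep '[{"linear":[0,0,0],"rot":[0,0,0],"fingers":0.46},{"linear":[0,0,0],"rot":[0,0,0],"fingers":0.46},{"linear":[0,0,0],"rot":[0,0,0],"fingers":0.46},{"linear":[0,0,0],"rot":[0,0,0],"fingers":0.46},{"linear":[-0.03,0,0],"rot":[0,0,0],"fingers":0.46},{"linear":[-0.08,0,0],"rot":[0,0,0],"fingers":0.3},{"linear":[-0.13,0,0],"rot":[0,0,0],"fingers":0.3},{"linear":[-0.18,0,0],"rot":[0,0,0],"fingers":0.3}]'
python3 -m creep '[{"linear":[-0.04,0,0],"rot":[0,0,0],"fingers":0.3},{"linear":[-0.04,0,0],"rot":[0,0,0],"fingers":0.3}]'
python3 -c "
from meas import *
d=snap('scene','s36.png');b=(80,200,140,300);cv2.imwrite('pics/s36c.png',cv2.resize(cv2.cvtColor(d['img'],cv2.COLOR_RGB2BGR)[b[2]:b[3],b[0]:b[1]],None,fx=4,fy=3.7,interpolation=cv2.INTER_CUBIC))
plan(0.584,0.278,0.245,0.6)"
```

```text
t: 44.55
ee_pos: [0.4459, -0.4223, 0.027]
tcp_rot: [1.305, 1.57, -0.178]
wrist_force: [0.1, -0.9, -1.7]
finger_gap: 0.0333
t: 45.35
ee_pos: [0.4453, -0.4221, 0.2088]
tcp_rot: [1.935, 1.571, 0.452]
wrist_force: [0.2, -1.3, 0.8]
finger_gap: 0.06
t: 45.55
ee_pos: [0.448, -0.4238, 0.2543]
tcp_rot: [0.74, 1.559, -0.743]
wrist_force: [0.9, 0.3, 0.8]
finger_gap: 0.0596
t 45.6 pos [ 0.447  -0.4232  0.2506] jaw 5.0 lin [0.003, 0.1978, -0.6865] rot [0.098, 0.006, -0.006] deg 4.4 q7 0.66 q1 1.06 gap 0.060 F [ 0.5 -1.  -1.4]
```

View pics/s36c.png

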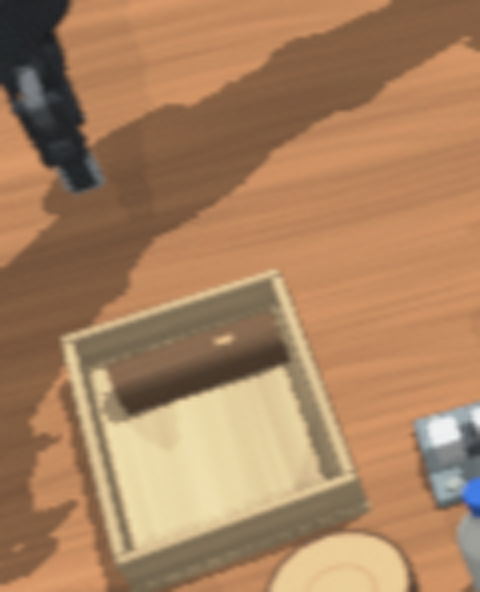

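```bash
python3 -m creep '[{"linear":[0,0.198,-0.686],"rot":[0.05,0,0],"fingers":0.36},{"linear":[0,0.198,-0.686],"rot":[0.098,0,0],"fingers":0.36},{"linear":[0,0.198,-0.686],"rot":[0.098,0,0],"fingers":0.36},{"linear":[0,0.198,-0.686],"rot":[0.098,0,0],"fingers":0.36},{"linear":[0,0.198,-0.686],"rot":[0.098,0,0],"fingers":0.36},{"linear":[0,0.198,-0.686],"rot":[0.098,0,0],"fingers":0.36},{"linear":[0,0.198,-0.686],"rot":[0.098,0,0],"fingers":0.36},{"linear":[0,0.198,-0.686],"rot":[0.098,0,0],"fingers":0.36}]'
python3 -c "
from meas import *
plan(0.584,0.278,0.245,0.6)"
```

```text
t: 46.4
ee_pos: [0.5218, -0.0281, 0.2456]
tcp_rot: [-1.46, 1.569, -3.02]
wrist_force: [0.3, -1.0, -0.4]
finger_gap: 0.0548
t 46.4 pos [ 0.5218 -0.0281  0.2456] jaw 0.6 lin [0.0005, 0.0653, -0.3054] rot [-0.0, 0.0, 0.002] deg 0.1 q7 -0.12 q1 0.61 gap 0.055 F [ 0.3 -1.  -0.4]
```

```bash
python3 -m creep '[{"linear":[0,0.065,-0.304],"rot":[0,0,0],"fingers":0.36},{"linear":[0,0.065,-0.304],"rot":[0,0,0],"fingers":0.36},{"linear":[0,0.065,-0.304],"rot":[0,0,0],"fingers":0.36},{"linear":[0,0.065,-0.304],"rot":[0,0,0],"fingers":0.36},{"linear":[0,0.065,-0.304],"rot":[0,0,0],"fingers":0.36},{"linear":[0,0.065,-0.304],"rot":[0,0,0],"fingers":0.36},{"linear":[0.06,0.065,-0.304],"rot":[0,0,0],"fingers":0.36},{"linear":[0.06,0.065,-0.304],"rot":[0,0,0],"fingers":0.36}]'
python3 -c "
from meas import *
d=snap('scene','s37.png');b=(300,440,120,240);cv2.imwrite('pics/s37c.png',cv2.resize(cv2.cvtColor(d['img'],cv2.COLOR_RGB2BGR)[b[2]:b[3],b[0]:b[1]],None,fx=5,fy=5,interpolation=cv2.INTER_CUBIC))
plan(0.584,0.278,0.085,0.6)"
```

```text
t: 47.2
ee_pos: [0.581, 0.2766, 0.1802]
tcp_rot: [-1.3, 1.562, -2.855]
wrist_force: [-0.7, -0.8, -1.1]
finger_gap: 0.0547
t 47.2 pos [0.5815 0.2745 0.1803] jaw 0.8 lin [0.0952, 0.0034, -0.0039] rot [0.004, 0.005, 0.011] deg 0.6 q7 -0.74 q1 0.02 gap 0.054 F [-0.2 -0.6 -1.5]
```

View pics/s37c.png

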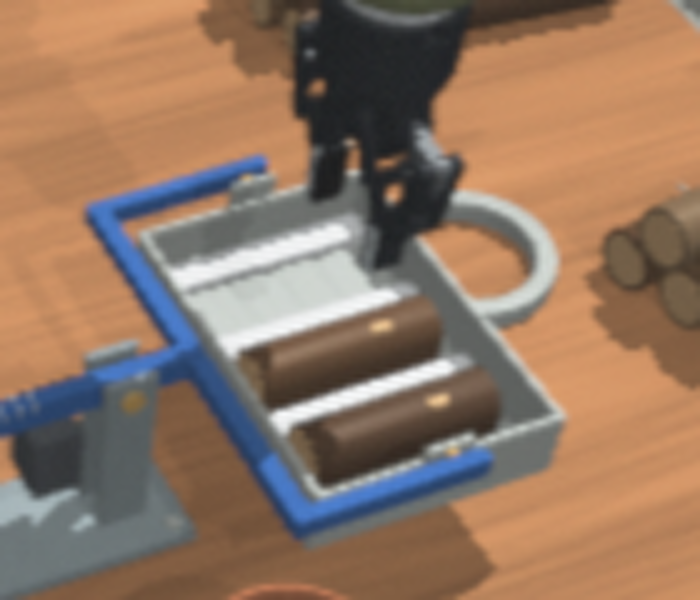

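```bash
python3 -m creep '[{"linear":[0.02,0.0015,-0.002],"rot":[0,0,0],"fingers":0.36},{"linear":[0.04,0.0015,-0.002],"rot":[0,0,0],"fingers":0.36},{"linear":[0.04,0.0015,-0.002],"rot":[0,0,0],"fingers":0.36},{"linear":[0.04,0.0015,-0.002],"rot":[0,0,0],"fingers":0.36}]'
python3 -c "
from meas import *
plan(0.584,0.278,0.085,0.6)"
```

```text
t: 47.65
ee_pos: [0.5863, 0.2754, 0.1477]
tcp_rot: [0.555, 1.57, -1.007]
wrist_force: [0.3, 0.4, 1.3]
finger_gap: 0.0547
t 47.6 pos [0.5863 0.2754 0.1477] jaw 0.5 lin [0.0627, -0.0023, -0.0026] rot [-0.002, 0.001, -0.0] deg 0.1 q7 -0.75 q1 0.02 gap 0.055 F [0.3 0.4 1.3]
```

```bash
python3 -m creep '[{"linear":[0.025,-0.002,-0.002],"rot":[0,0,0],"fingers":0.36},{"linear":[0.045,-0.002,-0.002],"rot":[0,0,0],"fingers":0.36},{"linear":[0.06,-0.002,-0.002],"rot":[0,0,0],"fingers":0.36},{"linear":[0.062,-0.002,-0.002],"rot":[0,0,0],"fingers":0.36},{"linear":[0.062,-0.002,-0.002],"rot":[0,0,0],"fingers":0.36}]'
python3 -m creep '[{"linear":[0,0,0],"rot":[0,0,0],"fingers":1},{"linear":[0,0,0],"rot":[0,0,0],"fingers":1},{"linear":[0,0,0],"rot":[0,0,0],"fingers":1},{"linear":[0,0,0],"rot":[0,0,0],"fingers":1},{"linear":[0,0,0],"rot":[0,0,0],"fingers":1}]' 60
python3 -m creep '[{"linear":[-0.02,0,0],"rot":[0,0,0],"fingers":1},{"linear":[-0.06,0,0],"rot":[0,0,0],"fingers":1},{"linear":[-0.1,0,0],"rot":[0,0,0],"fingers":1},{"linear":[-0.14,0,0],"rot":[0,0,0],"fingers":1},{"linear":[-0.16,0,0],"rot":[0,0,0],"fingers":1},{"linear":[-0.16,0,0],"rot":[0,0,0],"fingers":1}]'
python3 -c "
from meas import *
d=snap('scene','s38.png');b=(300,440,90,230);cv2.imwrite('pics/s38c.png',cv2.resize(cv2.cvtColor(d['img'],cv2.COLOR_RGB2BGR)[b[2]:b[3],b[0]:b[1]],None,fx=4,fy=4,interpolation=cv2.INTER_CUBIC))
plan(0.508,-0.416,0.245,5)"
```

```text
t: 48.15
ee_pos: [0.5841, 0.2787, 0.0855]
tcp_rot: [2.065, 1.57, 0.504]
wrist_force: [-0.2, 0.1, 0.1]
finger_gap: 0.0543
t: 48.65
ee_pos: [0.5841, 0.279, 0.0851]
tcp_rot: [2.057, 1.57, 0.496]
wrist_force: [1.5, 1.0, 1.3]
finger_gap: 0.034
t: 49.25
ee_pos: [0.5843, 0.2798, 0.2483]
tcp_rot: [2.069, 1.566, 0.508]
wrist_force: [0.6, 0.7, -1.8]
finger_gap: 0.0341
t 49.3 pos [0.5838 0.2792 0.2458] jaw 0.6 lin [0.0001, -0.0833, 0.6943] rot [-0.098, -0.001, -0.002] deg 4.4 q7 -0.72 q1 0.00 gap 0.033 F [-0.4 -0.1 -2.3]
```

View pics/s38c.png

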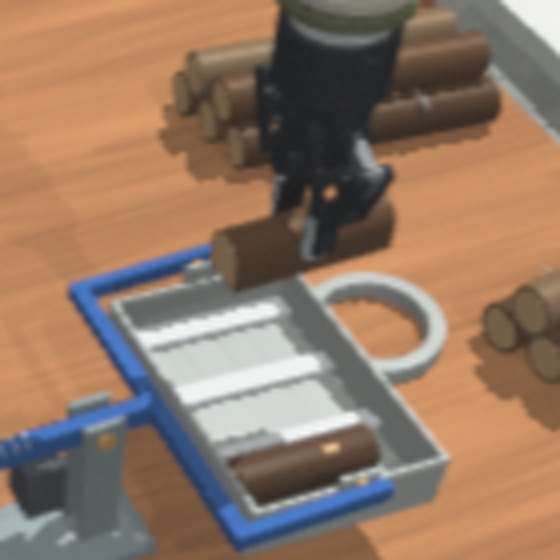

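```bash
python3 -m creep '[{"linear":[0,-0.083,0.694],"rot":[0,0,0],"fingers":1},{"linear":[0,-0.083,0.694],"rot":[0,0,0],"fingers":1},{"linear":[0,-0.083,0.694],"rot":[0,0,0],"fingers":1},{"linear":[0,-0.083,0.694],"rot":[0,0,0],"fingers":1},{"linear":[0,-0.083,0.694],"rot":[0,0,0],"fingers":1},{"linear":[0,-0.083,0.694],"rot":[0,0,0],"fingers":1},{"linear":[0,-0.083,0.694],"rot":[0,0,0],"fingers":1},{"linear":[0,-0.083,0.694],"rot":[-0.05,0,0],"fingers":1}]'
python3 -c "
from meas import *
plan(0.508,-0.416,0.245,5)"
```

```text
t: 50.1
ee_pos: [0.5386, -0.121, 0.2427]
tcp_rot: [-1.812, 1.568, 2.95]
wrist_force: [1.4, 0.4, -0.5]
finger_gap: 0.034
t 50.1 pos [ 0.5386 -0.121   0.2427] jaw 2.8 lin [-0.0023, -0.0452, 0.2931] rot [-0.048, -0.001, 0.004] deg 2.2 q7 0.06 q1 0.74 gap 0.034 F [ 1.4  0.4 -0.5]
```

```bash
python3 -m creep '[{"linear":[0,-0.045,0.292],"rot":[-0.048,0,0],"fingers":1},{"linear":[0,-0.045,0.292],"rot":[-0.048,0,0],"fingers":1},{"linear":[0,-0.045,0.292],"rot":[-0.048,0,0],"fingers":1},{"linear":[0,-0.045,0.292],"rot":[-0.048,0,0],"fingers":1},{"linear":[0,-0.045,0.292],"rot":[-0.048,0,0],"fingers":1},{"linear":[0,-0.045,0.292],"rot":[-0.048,0,0],"fingers":1},{"linear":[0.05,-0.045,0.292],"rot":[-0.048,0,0],"fingers":1},{"linear":[0.1,-0.045,0.292],"rot":[-0.048,0,0],"fingers":1}]'
python3 -m creep '[{"linear":[0.03,0,0],"rot":[0,0,0],"fingers":1},{"linear":[0.06,0,0],"rot":[0,0,0],"fingers":1},{"linear":[0.06,0,0],"rot":[0,0,0],"fingers":1},{"linear":[0.06,0,0],"rot":[0,0,0],"fingers":1}]'
python3 -c "
from meas import *
d=snap('scene','s39.png');b=(80,200,140,300);cv2.imwrite('pics/s39c.png',cv2.resize(cv2.cvtColor(d['img'],cv2.COLOR_RGB2BGR)[b[2]:b[3],b[0]:b[1]],None,fx=4,fy=3.7,interpolation=cv2.INTER_CUBIC))
plan(0.508,-0.416,0.026,5)"
```

```text
t: 50.9
ee_pos: [0.5088, -0.415, 0.1421]
tcp_rot: [1.081, 1.571, -0.407]
wrist_force: [-0.4, 0.8, -1.7]
finger_gap: 0.0339
t: 51.3
ee_pos: [0.5092, -0.4121, 0.0836]
tcp_rot: [-2.44, 1.568, 2.36]
wrist_force: [-0.3, -0.4, -0.8]
finger_gap: 0.0335
t 51.4 pos [ 0.5102 -0.4128  0.0853] jaw 5.0 lin [0.0593, -0.0025, 0.003] rot [0.0, -0.0, -0.001] deg 0.0 q7 0.50 q1 1.00 gap 0.034 F [ 0.1 -0.3 -0.9]
```

View pics/s39c.png

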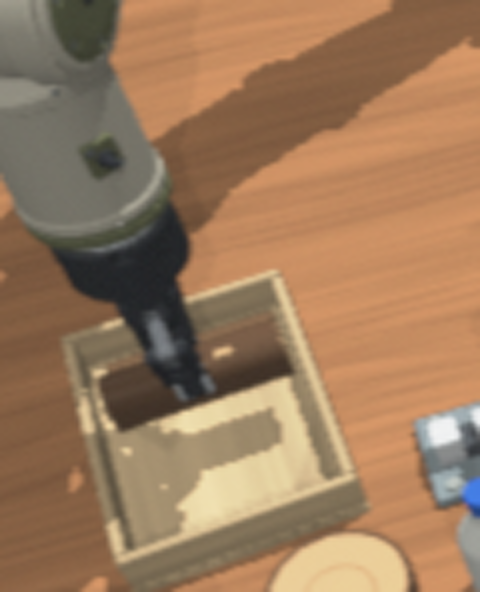

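```bash
python3 -m creep '[{"linear":[0.02,-0.002,0.003],"rot":[0,0,0],"fingers":1},{"linear":[0.04,-0.002,0.003],"rot":[0,0,0],"fingers":1},{"linear":[0.055,-0.002,0.003],"rot":[0,0,0],"fingers":1},{"linear":[0.058,-0.002,0.003],"rot":[0,0,0],"fingers":1},{"linear":[0.058,-0.002,0.003],"rot":[0,0,0],"fingers":1}]'
python3 -m creep '[{"linear":[0,0,0],"rot":[0,0,0],"fingers":0.46},{"linear":[0,0,0],"rot":[0,0,0],"fingers":0.46},{"linear":[0,0,0],"rot":[0,0,0],"fingers":0.46},{"linear":[0,0,0],"rot":[0,0,0],"fingers":0.46},{"linear":[-0.03,0,0],"rot":[0,0,0],"fingers":0.46},{"linear":[-0.08,0,0],"rot":[0,0,0],"fingers":0.3},{"linear":[-0.13,0,0],"rot":[0,0,0],"fingers":0.3},{"linear":[-0.18,0,0],"rot":[0,0,0],"fingers":0.3}]'
python3 -m creep '[{"linear":[-0.04,0,0],"rot":[0,0,0],"fingers":0.3},{"linear":[-0.04,0,0],"rot":[0,0,0],"fingers":0.3}]'
python3 -c "
from meas import *
d=snap('scene','s40.png');b=(80,200,140,300);cv2.imwrite('pics/s40c.png',cv2.resize(cv2.cvtColor(d['img'],cv2.COLOR_RGB2BGR)[b[2]:b[3],b[0]:b[1]],None,fx=4,fy=3.7,interpolation=cv2.INTER_CUBIC))
plan(0.648,0.279,0.245,0.6)"
```

```text
t: 51.85
ee_pos: [0.5086, -0.4158, 0.0272]
tcp_rot: [1.47, 1.57, -0.013]
wrist_force: [-0.5, -1.1, 0.5]
finger_gap: 0.0335
t: 52.65
ee_pos: [0.508, -0.4157, 0.2088]
tcp_rot: [2.025, 1.571, 0.542]
wrist_force: [0.3, -0.0, -0.2]
finger_gap: 0.0598
t: 52.85
ee_pos: [0.5108, -0.4169, 0.2546]
tcp_rot: [0.85, 1.559, -0.634]
wrist_force: [0.1, -0.2, 0.0]
finger_gap: 0.0597
t 52.9 pos [ 0.5098 -0.4165  0.2508] jaw 5.0 lin [0.0036, 0.1984, -0.6808] rot [0.098, 0.006, -0.007] deg 4.4 q7 0.55 q1 1.01 gap 0.060 F [-0.1  0.4 -1. ]
```

View pics/s40c.png

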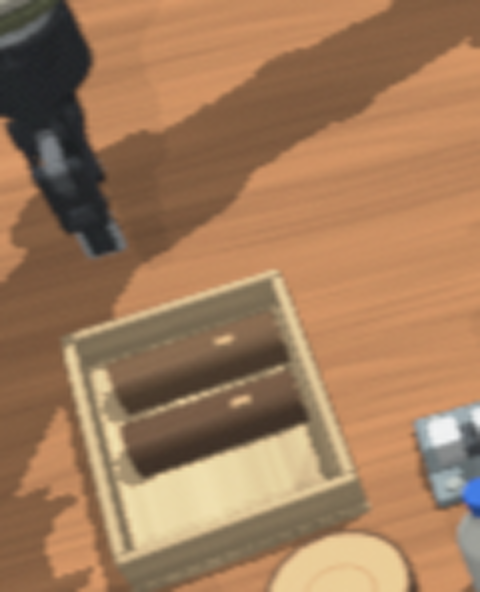

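```bash
python3 -m creep '[{"linear":[0,0.198,-0.681],"rot":[0.05,0,0],"fingers":0.36},{"linear":[0,0.198,-0.681],"rot":[0.098,0,0],"fingers":0.36},{"linear":[0,0.198,-0.681],"rot":[0.098,0,0],"fingers":0.36},{"linear":[0,0.198,-0.681],"rot":[0.098,0,0],"fingers":0.36},{"linear":[0,0.198,-0.681],"rot":[0.098,0,0],"fingers":0.36},{"linear":[0,0.198,-0.681],"rot":[0.098,0,0],"fingers":0.36},{"linear":[0,0.198,-0.681],"rot":[0.098,0,0],"fingers":0.36},{"linear":[0,0.198,-0.681],"rot":[0.098,0,0],"fingers":0.36}]'
python3 -c "
from meas import *
plan(0.648,0.279,0.245,0.6)"
```

```text
t: 53.7
ee_pos: [0.5854, -0.0218, 0.2454]
tcp_rot: [-1.487, 1.569, -3.048]
wrist_force: [0.8, 0.1, -0.0]
finger_gap: 0.0549
t 53.7 pos [ 0.5854 -0.0218  0.2454] jaw 0.6 lin [0.0003, 0.0657, -0.3002] rot [-0.0, 0.0, 0.002] deg 0.1 q7 -0.19 q1 0.53 gap 0.055 F [ 0.8  0.1 -0. ]
```

```bash
python3 -m creep '[{"linear":[0,0.065,-0.3],"rot":[0,0,0],"fingers":0.36},{"linear":[0,0.065,-0.3],"rot":[0,0,0],"fingers":0.36},{"linear":[0,0.065,-0.3],"rot":[0,0,0],"fingers":0.36},{"linear":[0,0.065,-0.3],"rot":[0,0,0],"fingers":0.36},{"linear":[0,0.065,-0.3],"rot":[0,0,0],"fingers":0.36},{"linear":[0,0.065,-0.3],"rot":[0,0,0],"fingers":0.36},{"linear":[0.05,0.065,-0.3],"rot":[0,0,0],"fingers":0.36},{"linear":[0.09,0.065,-0.3],"rot":[0,0,0],"fingers":0.36}]'
python3 -m creep '[{"linear":[0,0,0],"rot":[0,0,0],"fingers":0.36},{"linear":[0,0,0],"rot":[0,0,0],"fingers":0.36},{"linear":[0,0,0],"rot":[0,0,0],"fingers":0.36}]'
python3 -c "
from meas import *
d=snap('scene','s41.png');b=(300,440,120,240);cv2.imwrite('pics/s41c.png',cv2.resize(cv2.cvtColor(d['img'],cv2.COLOR_RGB2BGR)[b[2]:b[3],b[0]:b[1]],None,fx=5,fy=5,interpolation=cv2.INTER_CUBIC))
plan(0.648,0.279,0.085,0.6)"
```

```text
t: 54.5
ee_pos: [0.6461, 0.2816, 0.1539]
tcp_rot: [-2.546, 1.569, 2.183]
wrist_force: [0.8, -1.0, -1.6]
finger_gap: 0.0545
t: 54.8
ee_pos: [0.6489, 0.277, 0.1595]
tcp_rot: [2.062, 1.567, 0.5]
wrist_force: [0.0, 0.1, -0.6]
finger_gap: 0.0544
t 54.9 pos [0.6491 0.2772 0.1598] jaw 0.5 lin [0.0748, -0.0013, -0.0016] rot [-0.002, -0.002, -0.005] deg 0.3 q7 -0.69 q1 -0.04 gap 0.055 F [ 0.4 -0.5  0.3]
```

View pics/s41c.png

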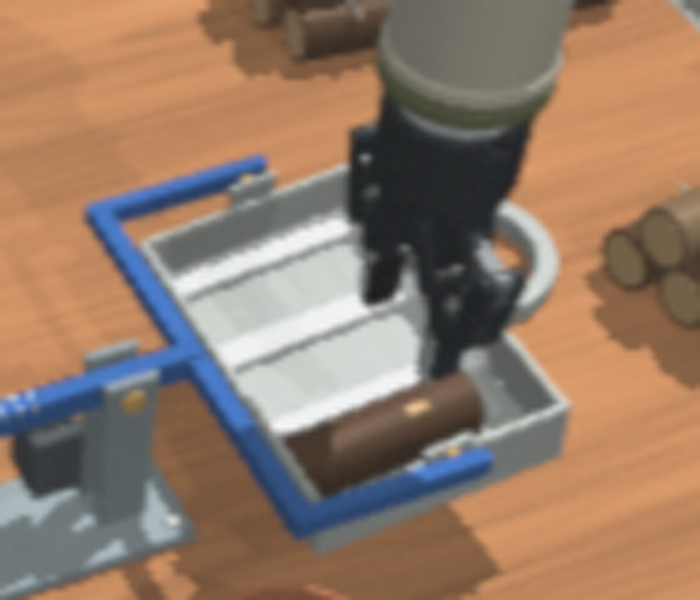

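The pan looks tilted and the log shifted towards the pivot side, perhaps the "knock". I'll back off and look again.

```bash
python3 -m creep '[{"linear":[-0.04,-0.05,0],"rot":[0,0,0],"fingers":0.36},{"linear":[-0.09,-0.1,0],"rot":[0,0,0],"fingers":0.36},{"linear":[-0.1,-0.15,0],"rot":[0,0,0],"fingers":0.36},{"linear":[-0.1,-0.2,0],"rot":[0,0,0],"fingers":0.36},{"linear":[-0.1,-0.22,0],"rot":[0,0,0],"fingers":0.36},{"linear":[-0.1,-0.22,0],"rot":[0,0,0],"fingers":0.36},{"linear":[-0.1,-0.22,0],"rot":[0,0,0],"fingers":0.36}]'
python3 -c "
from meas import *
d=snap('scene','s42.png');b=(300,440,120,240);cv2.imwrite('pics/s42c.png',cv2.resize(cv2.cvtColor(d['img'],cv2.COLOR_RGB2BGR)[b[2]:b[3],b[0]:b[1]],None,fx=5,fy=5,interpolation=cv2.INTER_CUBIC))
d=snap('top','t42.png');cv2.imwrite('pics/t42c.png',cv2.resize(cv2.cvtColor(d['img'],cv2.COLOR_RGB2BGR)[155:285,130:330],None,fx=4,fy=4,interpolation=cv2.INTER_CUBIC))
"
```

```text
t: 55.55
ee_pos: [0.4275, 0.2753, 0.2595]
tcp_rot: [1.488, 1.565, -0.071]
wrist_force: [1.2, -0.6, 0.5]
finger_gap: 0.0547
```

View pics/s42c.png

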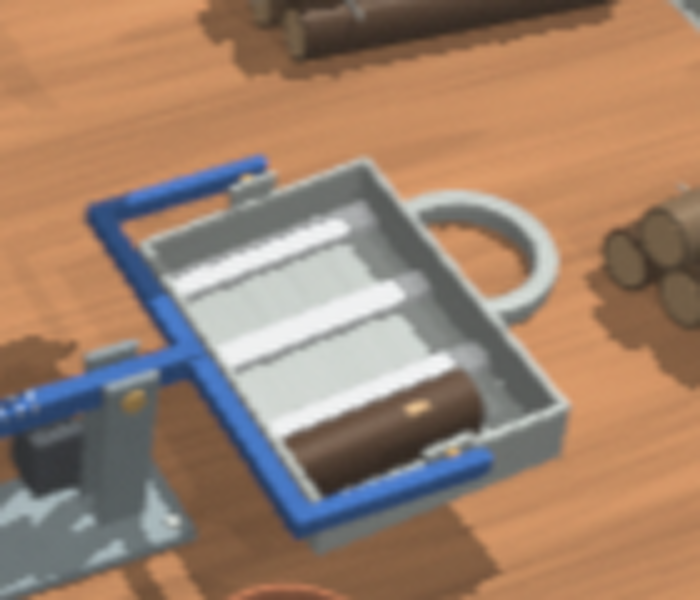

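View pics/t42c.png

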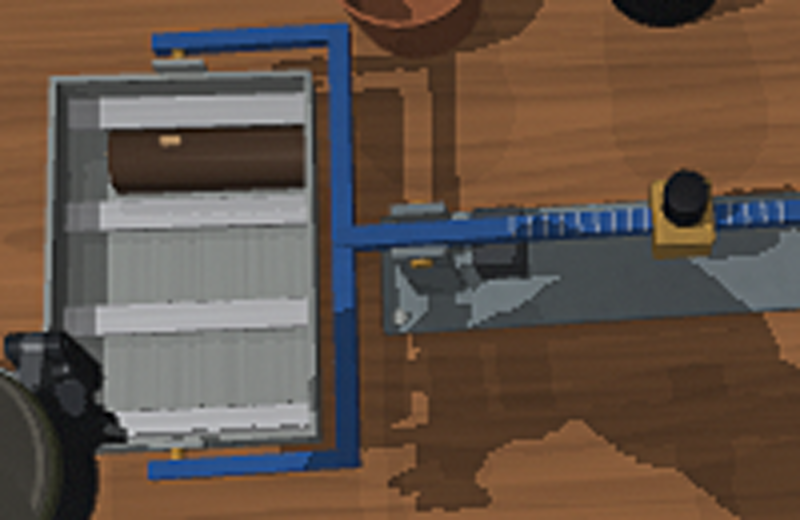

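The log has slid against the pan's pivot-side wall, at top-crop (108..305,160). The pan now tips about 8°, with its +y side up. I'll grip it in place with the tool tilted to match, about 0.14 rad.

```bash
python3 -c "
from meas import *
d=get_image('top'); 
for u,z in((108,.094),(305,.094)): print(onz(d,130+u/4,155+160/4,z).round(4))
d1=cv2.imread('pics/s42.png');
ds=get_image('scene')
# far-right rim corner, nominal pan: (0.699,0.359?) 
for a in (0,.1,.14,.18):
    y=79*np.cos(a)+8*np.sin(a); z=79*np.sin(a)-8*np.cos(a); print(a,np.round((np.array(proj(ds,(0.697,0.278+y/1e3,0.12+z/1e3)))-[300,120])*5))
plan(0.648,0.256,0.17,0.6)"
```

```text
[0.65   0.3315 0.094 ]
[0.6436 0.2086 0.094 ]
0 [560. 420.]
0.1 [564. 410.]
0.14 [565. 407.]
0.18 [566. 403.]
t 55.8 pos [0.429  0.2746 0.2571] jaw 0.5 lin [0.0872, 0.2188, 0.0206] rot [-0.002, -0.001, -0.001] deg 0.1 q7 -0.76 q1 0.13 gap 0.054 F [-0.3 -1.4 -0.2]
```

```bash
python3 -m creep '[{"linear":[0,0.05,0.005],"rot":[0,0,0],"fingers":0.36},{"linear":[0.01,0.1,0.01],"rot":[0,0.05,0],"fingers":0.36},{"linear":[0.03,0.15,0.015],"rot":[0,0.1,0],"fingers":0.36},{"linear":[0.06,0.2,0.02],"rot":[0,0.178,0],"fingers":0.36},{"linear":[0.08,0.219,0.0206],"rot":[0,0.178,0],"fingers":0.36},{"linear":[0.087,0.219,0.0206],"rot":[0,0.178,0],"fingers":0.36},{"linear":[0.087,0.219,0.0206],"rot":[0,0.178,0],"fingers":0.36},{"linear":[0.087,0.219,0.0206],"rot":[0,0.178,0],"fingers":0.36}]'
python3 -c "
from meas import *
d=snap('scene','s43.png');b=(300,440,120,240);cv2.imwrite('pics/s43c.png',cv2.resize(cv2.cvtColor(d['img'],cv2.COLOR_RGB2BGR)[b[2]:b[3],b[0]:b[1]],None,fx=5,fy=5,interpolation=cv2.INTER_CUBIC))
plan(0.648,0.268,0.0845,0.6)
p,r,s=tool(); print(r.as_matrix().round(3)[:,0])"
```

```text
t: 56.55
ee_pos: [0.6465, 0.2579, 0.1704]
tcp_rot: [3.141, 1.43, 1.583]
wrist_force: [0.4, -0.5, 0.6]
finger_gap: 0.0545
t 56.6 pos [0.6466 0.2581 0.1713] jaw 0.7 lin [0.0874, 0.0014, 0.0024] rot [0.002, -0.18, -0.002] deg 8.1 q7 -0.59 q1 0.11 gap 0.054 F [-0.3  0.2  0.5]
[-0.     0.141 -0.99 ]
```

View pics/s43c.png

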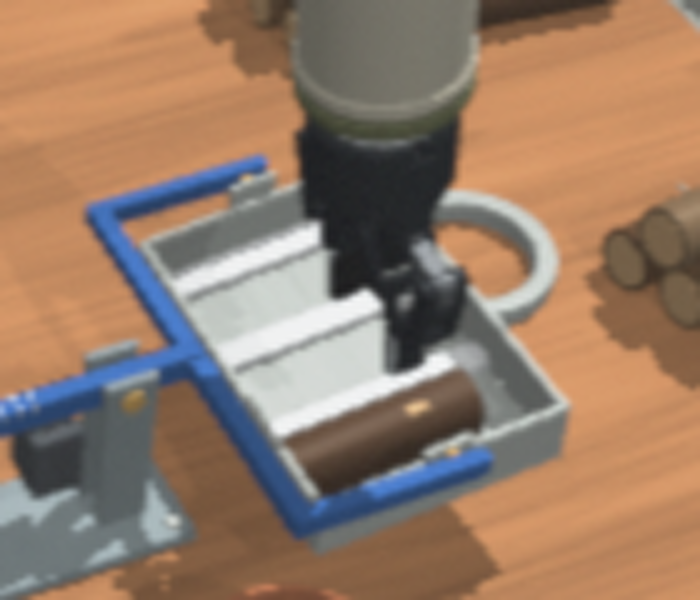

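```bash
python3 -m creep '[{"linear":[0.03,0.0015,0.001],"rot":[0,0,0],"fingers":0.36},{"linear":[0.06,0.0015,0.001],"rot":[0,0,0],"fingers":0.36},{"linear":[0.078,0.0015,0.001],"rot":[0,0,0],"fingers":0.36},{"linear":[0.086,0.0015,0.001],"rot":[0,0,0],"fingers":0.36},{"linear":[0.086,0.0015,0.001],"rot":[0,0,0],"fingers":0.36},{"linear":[0.086,0.0015,0.001],"rot":[0,0,0],"fingers":0.36}]'
python3 -c "
from meas import *
d=snap('scene','s44.png');b=(300,440,120,240);cv2.imwrite('pics/s44c.png',cv2.resize(cv2.cvtColor(d['img'],cv2.COLOR_RGB2BGR)[b[2]:b[3],b[0]:b[1]],None,fx=5,fy=5,interpolation=cv2.INTER_CUBIC))
plan(0.648,0.268,0.0845,0.6)"
```

```text
t: 57.2
ee_pos: [0.649, 0.268, 0.0861]
tcp_rot: [3.127, 1.43, 1.567]
wrist_force: [-0.7, 0.2, 0.2]
finger_gap: 0.0549
t 57.2 pos [0.6493 0.2679 0.0863] jaw 0.6 lin [0.0018, -0.0013, 0.0001] rot [-0.0, -0.179, -0.003] deg 8.1 q7 -0.62 q1 0.09 gap 0.055 F [-0.4  0.5  0.3]
```

View pics/s44c.png

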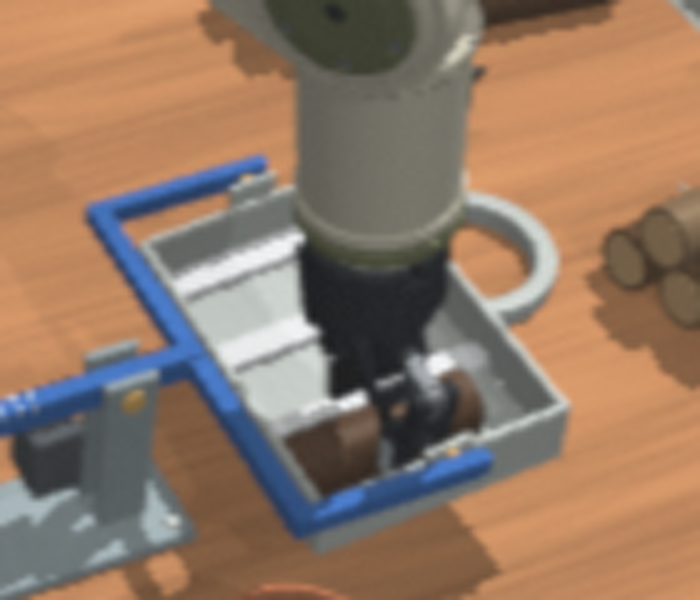

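Fingers are around the log. I'll close, lift along the tool axis, then level the tool.

```bash
python3 -m creep '[{"linear":[0,0,0],"rot":[0,0,0],"fingers":1},{"linear":[0,0,0],"rot":[0,0,0],"fingers":1},{"linear":[0,0,0],"rot":[0,0,0],"fingers":1},{"linear":[0,0,0],"rot":[0,0,0],"fingers":1},{"linear":[0,0,0],"rot":[0,0,0],"fingers":1}]' 60
python3 -m creep '[{"linear":[-0.015,0,0],"rot":[0,0,0],"fingers":1},{"linear":[-0.035,0,-0.002],"rot":[0,0,0],"fingers":1},{"linear":[-0.07,0,-0.009],"rot":[0,0,0],"fingers":1},{"linear":[-0.11,0,-0.015],"rot":[0,0,0],"fingers":1},{"linear":[-0.15,0,-0.02],"rot":[0,-0.178,0],"fingers":1},{"linear":[-0.165,0,-0.023],"rot":[0,-0.178,0],"fingers":1},{"linear":[-0.165,0,-0.023],"rot":[0,-0.178,0],"fingers":1},{"linear":[-0.165,0,-0.023],"rot":[0,-0.178,0],"fingers":1}]'
python3 -c "
from meas import *
d=snap('scene','s45.png');b=(300,440,90,230);cv2.imwrite('pics/s45c.png',cv2.resize(cv2.cvtColor(d['img'],cv2.COLOR_RGB2BGR)[b[2]:b[3],b[0]:b[1]],None,fx=4,fy=4,interpolation=cv2.INTER_CUBIC))
plan(0.570,-0.4116,0.245,5)"
```

```text
t: 57.75
ee_pos: [0.6491, 0.2677, 0.085]
tcp_rot: [3.131, 1.43, 1.57]
wrist_force: [2.9, 0.7, 1.9]
finger_gap: 0.0336
t: 58.55
ee_pos: [0.6482, 0.2665, 0.2502]
tcp_rot: [-0.839, 1.57, -2.4]
wrist_force: [-0.8, 0.2, -2.4]
finger_gap: 0.0333
t 58.6 pos [0.6483 0.2656 0.2491] jaw 0.5 lin [0.0055, -0.0844, 0.6765] rot [-0.1, 0.002, 0.003] deg 4.5 q7 -0.65 q1 -0.05 gap 0.034 F [ 0.4 -0.4 -1.1]
```

View pics/s45c.png

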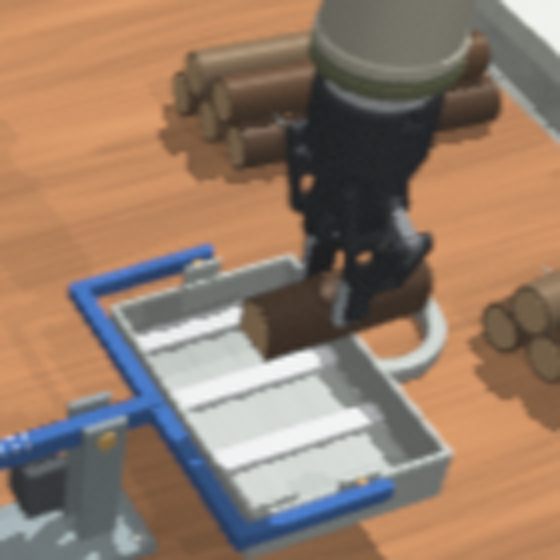

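```bash
python3 -m creep '[{"linear":[0,-0.084,0.676],"rot":[0,0,0],"fingers":1},{"linear":[0,-0.084,0.676],"rot":[0,0,0],"fingers":1},{"linear":[0,-0.084,0.676],"rot":[0,0,0],"fingers":1},{"linear":[0,-0.084,0.676],"rot":[0,0,0],"fingers":1},{"linear":[0,-0.084,0.676],"rot":[0,0,0],"fingers":1},{"linear":[0,-0.084,0.676],"rot":[0,0,0],"fingers":1},{"linear":[0,-0.084,0.676],"rot":[0,0,0],"fingers":1},{"linear":[0,-0.084,0.676],"rot":[-0.05,0,0],"fingers":1}]'
python3 -c "
from meas import *
plan(0.570,-0.4116,0.245,5)"
```

```text
t: 59.4
ee_pos: [0.6012, -0.134, 0.2489]
tcp_rot: [-1.751, 1.568, 3.009]
wrist_force: [1.1, -0.6, -1.4]
finger_gap: 0.0334
t 59.4 pos [ 0.6012 -0.134   0.2489] jaw 2.7 lin [0.0039, -0.0442, 0.2758] rot [-0.051, -0.001, 0.004] deg 2.3 q7 0.02 q1 0.66 gap 0.033 F [ 1.1 -0.6 -1.4]
```

```bash
python3 -m creep '[{"linear":[0,-0.044,0.276],"rot":[-0.05,0,0],"fingers":1},{"linear":[0,-0.044,0.276],"rot":[-0.05,0,0],"fingers":1},{"linear":[0,-0.044,0.276],"rot":[-0.05,0,0],"fingers":1},{"linear":[0,-0.044,0.276],"rot":[-0.05,0,0],"fingers":1},{"linear":[0,-0.044,0.276],"rot":[-0.05,0,0],"fingers":1},{"linear":[0,-0.044,0.276],"rot":[-0.05,0,0],"fingers":1},{"linear":[0.05,-0.044,0.276],"rot":[-0.05,0,0],"fingers":1},{"linear":[0.1,-0.044,0.276],"rot":[-0.05,0,0],"fingers":1}]'
python3 -m creep '[{"linear":[0.03,0,0],"rot":[0,0,0],"fingers":1},{"linear":[0.06,0,0],"rot":[0,0,0],"fingers":1},{"linear":[0.06,0,0],"rot":[0,0,0],"fingers":1},{"linear":[0.06,0,0],"rot":[0,0,0],"fingers":1}]'
python3 -c "
from meas import *
d=snap('scene','s46.png');b=(80,200,140,300);cv2.imwrite('pics/s46c.png',cv2.resize(cv2.cvtColor(d['img'],cv2.COLOR_RGB2BGR)[b[2]:b[3],b[0]:b[1]],None,fx=4,fy=3.7,interpolation=cv2.INTER_CUBIC))
plan(0.570,-0.4135,0.027,5)"
```

```text
t: 60.2
ee_pos: [0.571, -0.4113, 0.1487]
tcp_rot: [0.963, 1.57, -0.524]
wrist_force: [0.9, 0.3, -2.1]
finger_gap: 0.0336
t: 60.6
ee_pos: [0.5714, -0.4086, 0.0898]
tcp_rot: [-2.319, 1.568, 2.481]
wrist_force: [0.2, -0.2, 0.4]
finger_gap: 0.0336
t 60.6 pos [ 0.5727 -0.4088  0.0918] jaw 5.0 lin [0.0648, -0.0031, 0.0044] rot [0.0, -0.0, -0.001] deg 0.0 q7 0.43 q1 0.93 gap 0.033 F [ 1.  -0.2 -0.6]
```

View pics/s46c.png

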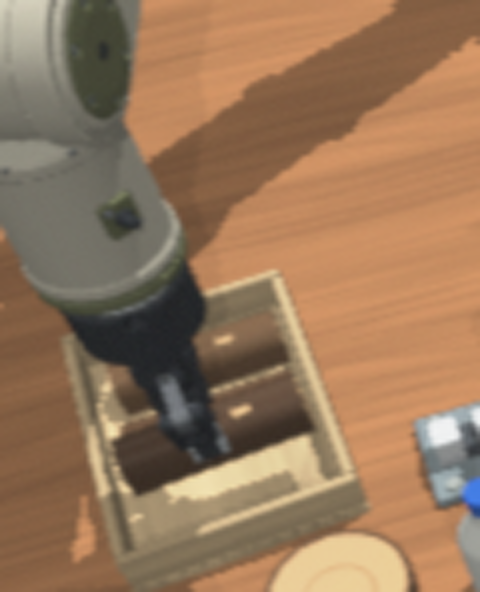

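```bash
python3 -m creep '[{"linear":[0.02,-0.002,0.004],"rot":[0,0,0],"fingers":1},{"linear":[0.04,-0.002,0.004],"rot":[0,0,0],"fingers":1},{"linear":[0.055,-0.002,0.004],"rot":[0,0,0],"fingers":1},{"linear":[0.063,-0.002,0.004],"rot":[0,0,0],"fingers":1},{"linear":[0.063,-0.002,0.004],"rot":[0,0,0],"fingers":1}]'
python3 -m creep '[{"linear":[0,0,0],"rot":[0,0,0],"fingers":0.46},{"linear":[0,0,0],"rot":[0,0,0],"fingers":0.46},{"linear":[0,0,0],"rot":[0,0,0],"fingers":0.46},{"linear":[0,0,0],"rot":[0,0,0],"fingers":0.46},{"linear":[-0.03,0,0],"rot":[0,0,0],"fingers":0.46},{"linear":[-0.08,0,0],"rot":[0,0,0],"fingers":0.3},{"linear":[-0.13,0,0],"rot":[0,0,0],"fingers":0.3},{"linear":[-0.18,0,0],"rot":[0,0,0],"fingers":0.3}]'
python3 -m creep '[{"linear":[-0.04,-0.05,0],"rot":[0,0,0],"fingers":0.3},{"linear":[-0.06,-0.08,0.04],"rot":[0,0,0],"fingers":0.3},{"linear":[-0.06,-0.13,0.06],"rot":[0,0,0],"fingers":0.3},{"linear":[-0.06,-0.15,0.08],"rot":[0,0,0],"fingers":0.3},{"linear":[-0.06,-0.15,0.1],"rot":[0,0,0],"fingers":0.3},{"linear":[-0.06,-0.15,0.1],"rot":[0,0,0],"fingers":0.3}]'
python3 -c "
from meas import *
d=snap('scene','s47.png');b=(80,280,140,300);cv2.imwrite('pics/s47c.png',cv2.resize(cv2.cvtColor(d['img'],cv2.COLOR_RGB2BGR)[b[2]:b[3],b[0]:b[1]],None,fx=3.7,fy=3.7,interpolation=cv2.INTER_CUBIC))
print(red(d,(185,235,215,250)),bedge(np.ascontiguousarray(d['img'])))
snap('top','t47.png'); plan(0.5,-0.4,0.3,5)"
```

```text
t: 61.15
ee_pos: [0.5713, -0.412, 0.0277]
tcp_rot: [-2.676, 1.57, 2.125]
wrist_force: [0.5, -0.5, -1.2]
finger_gap: 0.0335
t: 61.95
ee_pos: [0.5711, -0.4119, 0.2102]
tcp_rot: [1.804, 1.57, 0.323]
wrist_force: [0.8, -0.5, -0.1]
finger_gap: 0.0599
t: 62.55
ee_pos: [0.4279, -0.5288, 0.2676]
tcp_rot: [-0.802, 1.569, -2.29]
wrist_force: [0.9, -0.1, -0.6]
finger_gap: 0.0599
(array([209.29032258, 232.38709677]), array([205, 228,   9,  10,  62], dtype=int32)) (np.float64(215.0), np.float64(221.93055555555554))
t 62.6 pos [ 0.4313 -0.5246  0.2677] jaw 5.1 lin [-0.0321, 0.0796, -0.118] rot [0.003, -0.001, -0.001] deg 0.1 q7 0.75 q1 1.18 gap 0.060 F [0.9 0.9 0.3]
```

View pics/s47c.png

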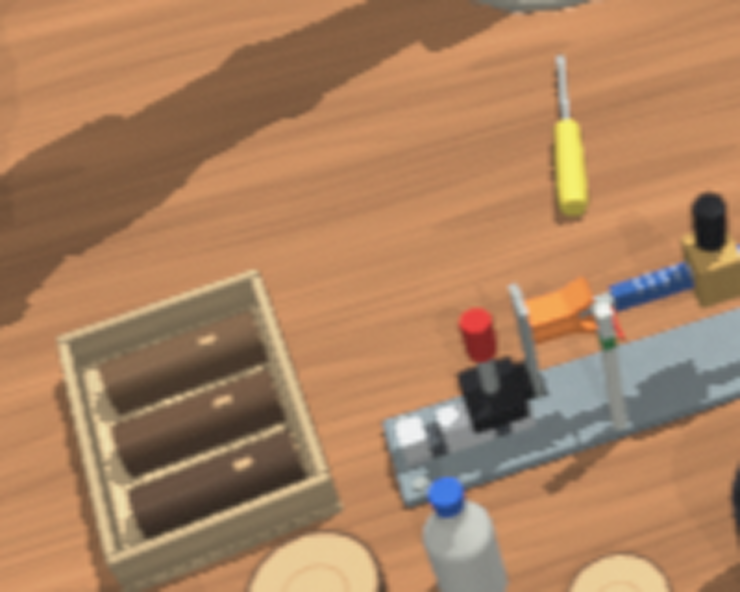

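View pics/t47.png

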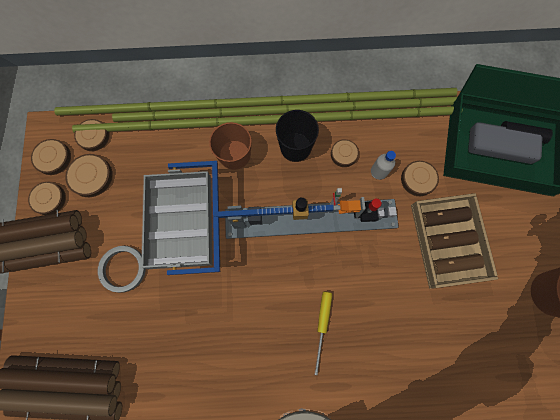

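All three logs lie flat in the crate, at top (447,215), (453,239) and (458,264). The lock is in its first notch with the red knob at scene (209.3,232.4), the beam edge is at its level reference, and the bystanders haven't moved. I'll wait briefly and hand in.

```bash
python3 -m creep '[{"linear":[0,0,0],"rot":[0,0,0],"fingers":0.3},{"linear":[0,0,0],"rot":[0,0,0],"fingers":0.3},{"linear":[0,0,0],"rot":[0,0,0],"fingers":0.3},{"linear":[0,0,0],"rot":[0,0,0],"fingers":0.3},{"linear":[0,0,0],"rot":[0,0,0],"fingers":0.3}]'
python3 -c "
from workcell import *
print(sign_off())"
```

```text
t: 63.15
ee_pos: [0.431, -0.5248, 0.268]
tcp_rot: [0.651, 1.571, -0.83]
wrist_force: [0.6, -0.3, -0.4]
finger_gap: 0.0597
the job is handed in; nothing more can be done
None
```

The job is done and handed in at about 63 s: the three logs were weighed together and now lie side by side in the plywood crate. No verdict was reported, so this rests on my own camera and force checks.

- **Weighing:** With the beam locked I laid all three logs in the pan, then moved the lock to its weigh notch. At the first poise position the pointer rested in the green band but near its edge, at +0.015 to +0.024 rad. I moved the poise back about 4 mm, and two pictures about 1.7 s apart then showed the same near-level reading, off by about 0.003 to 0.010 rad.
- **Locking:** I slid the lock back to its first notch before touching the logs. The gripper height on the knob matched the fully dropped position.
- **Unexpected event:** After the second log came out, the third was found slid against the pan's pivot-side wall, with the pan tilted about 8°. It may have been the announced knock or an uneven load. I gripped it with the tool tilted to match and placed it normally.
- **Last checks:**
  - All three logs lie flat in the crate.
  - The red knob and the beam are back at their starting positions in the picture, to within half a pixel and 0.1 pixel.
  - The bystanders look unmoved.
  - The arm is clear of everything.
- **Disagreement:** While the loaded beam was locked, it read about 0.011 rad away from level, pan side down. I put this down to play in the fork. It was gone once the pan was empty.

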